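Pack and snap shut an incense order

TASK

Pack the customer's order: draw the one oil bottle with the tall cap out of the crate and stand it upright in the short bay of the open grey case, and put every incense bundle from the scale's pan down on the floor of the long bay. Then lay the grey cover on and press it down corner by corner until all four clips have clicked and it sits flush. Leave the other bottles in their crate, and knock over nothing that stands on the table.

Things in the scene. Friction and masses are not known exactly. Their poses are not given: they have to be found in the camera images.
- case: base of a grey plastic case, fixed on its mat: 232 (x) x 100 (y) mm, rim 60 mm high, walls and floor 4 mm. Origin: centre of its underside, z up. Inside, a low partition (4 mm thick, at x = +52 mm, top 24 mm above the underside) leaves a short bay for the bottle (x +54 to +112, centre +83 mm) and a long bay for the bundles (x -112 to +50 mm), both 92 mm wide (y)
- cover: loose grey cover, 110 g, lying right way up: plate 232 (x) x 100 (y) x 4 mm over a skirt that drops inside the case (1.5 mm play). Origin: foot of the skirt, centre; plate top +20 mm; in its middle a grip bar 90 (x) x 14 (y) mm, top +38 mm. Fits either way round. Origin over the case's origin: about 56 mm resting on the clips, 44 mm when home. Press at its thumb marks, x = +-94, y = +-34 mm
- oil_tall: the one oil bottle with a tall cap: a square amber glass bottle 40 x 40 mm, body 28 mm high, with a brass cap 14 mm across and 22 mm tall (from 31 to 53 mm above its underside), about 90 g. Origin: centre of its underside, z up. Stands in the middle row of the crate, its neighbours or the crate's wall touching on every side
- crate: a fixed low wooden crate, 139 x 139 x 30 mm, inside 123 mm square, floor 8 mm, packed with nine square oil bottles three by three (40.5 mm apart). Origin: centre of its underside; x and y along its sides
- cover_twist (a joint): twist of the springy cover along its length, rad: how far its +x half (cover's frame) is turned about the cover's x axis against its -x half, which carries the cover's pose; 0 = flat. Because it twists, each corner must be pressed home for itself; it springs flat again
- oil1: one of the eight other oil bottles in the crate: same body (40 x 40 x 28 mm), but a wide flat brass cap 20 mm across and 8 mm tall (39 mm high over all). Origin: centre of its underside
- oil2: one of the eight other oil bottles in the crate: same body (40 x 40 x 28 mm), but a wide flat brass cap 20 mm across and 8 mm tall (39 mm high over all). Origin: centre of its underside
- oil3: one of the eight other oil bottles in the crate: same body (40 x 40 x 28 mm), but a wide flat brass cap 20 mm across and 8 mm tall (39 mm high over all). Origin: centre of its underside
- oil4: one of the eight other oil bottles in the crate: same body (40 x 40 x 28 mm), but a wide flat brass cap 20 mm across and 8 mm tall (39 mm high over all). Origin: centre of its underside
- oil5: one of the eight other oil bottles in the crate: same body (40 x 40 x 28 mm), but a wide flat brass cap 20 mm across and 8 mm tall (39 mm high over all). Origin: centre of its underside
- oil6: one of the eight other oil bottles in the crate: same body (40 x 40 x 28 mm), but a wide flat brass cap 20 mm across and 8 mm tall (39 mm high over all). Origin: centre of its underside
- oil7: one of the eight other oil bottles in the crate: same body (40 x 40 x 28 mm), but a wide flat brass cap 20 mm across and 8 mm tall (39 mm high over all). Origin: centre of its underside
- oil8: one of the eight other oil bottles in the crate: same body (40 x 40 x 28 mm), but a wide flat brass cap 20 mm across and 8 mm tall (39 mm high over all). Origin: centre of its underside
- bundle1: a bundle of cut incense sticks tied with a band (one rigid piece), 32 mm across and 30 mm high, with a thin brass pin sticking 8 mm out of the top, 30 g, standing on the scale's flat steel pan (top 62 mm above the table); two to four such bundles are present. Origin: centre of its underside, z up
- bundle2: a bundle of cut incense sticks tied with a band (one rigid piece), 32 mm across and 30 mm high, with a thin brass pin sticking 8 mm out of the top, 30 g, standing on the scale's flat steel pan (top 62 mm above the table); two to four such bundles are present. Origin: centre of its underside, z up
- bundle3: a bundle of cut incense sticks tied with a band (one rigid piece), 32 mm across and 30 mm high, with a thin brass pin sticking 8 mm out of the top, 30 g, standing on the scale's flat steel pan (top 62 mm above the table); two to four such bundles are present. Origin: centre of its underside, z up
- bundle4: a bundle of cut incense sticks tied with a band (one rigid piece), 32 mm across and 30 mm high, with a thin brass pin sticking 8 mm out of the top, 30 g, standing on the scale's flat steel pan (top 62 mm above the table); two to four such bundles are present. Origin: centre of its underside, z up
- clip0 (a joint): spring clip on the case's long side at its -x, +y corner (x, y = +-94, +-52 mm in the case's frame), its slanted head 18 mm above the rim. Angle in rad: 0 upright, grows as the cover's edge pushes it outward (about 0.07 as the edge passes), back to 0 when it clicks over the cover's plate. Takes about 8 to 22 N pressed straight down near that corner
- clip1 (a joint): spring clip on the case's long side at its +x, +y corner (x, y = +-94, +-52 mm in the case's frame), its slanted head 18 mm above the rim. Angle in rad: 0 upright, grows as the cover's edge pushes it outward (about 0.07 as the edge passes), back to 0 when it clicks over the cover's plate. Takes about 8 to 22 N pressed straight down near that corner
- clip2 (a joint): spring clip on the case's long side at its +x, -y corner (x, y = +-94, +-52 mm in the case's frame), its slanted head 18 mm above the rim. Angle in rad: 0 upright, grows as the cover's edge pushes it outward (about 0.07 as the edge passes), back to 0 when it clicks over the cover's plate. Takes about 8 to 22 N pressed straight down near that corner
- clip3 (a joint): spring clip on the case's long side at its -x, -y corner (x, y = +-94, +-52 mm in the case's frame), its slanted head 18 mm above the rim. Angle in rad: 0 upright, grows as the cover's edge pushes it outward (about 0.07 as the edge passes), back to 0 when it clicks over the cover's plate. Takes about 8 to 22 N pressed straight down near that corner
- vial: a small amber vial with a brass cap, 22 mm across, 66 mm high, standing on the table, not part of the job. Origin: centre of its underside
- jar: a clear jar of wood chips with a white lid, 72 mm across, 82 mm high, standing on the table, not part of the job. Origin: centre of its underside
- lotion: a green bottle 56 mm across, 120 mm high, standing on the table, not part of the job. Origin: centre of its underside

How it is judged:
By the outcome, as a careful person would: the job done as asked, in the order asked, and still so for the second after the job is handed in, with the robot touching nothing.
Of bundle1, bundle2, bundle3, bundle4 only 2 to 4 are there at a start; the rules pass over those that are not, and their reading is None.
At some moment in a run one of bundle1, bundle2, bundle3, bundle4, cover may be knocked a few centimetres aside while the robot is not near it.
It also fails if it takes over 210 s, if anything falls off the work surface, if the arm or the gripper's body presses on something with over 40 N, if the wrist force passes 120 N, or if a joint passes its speed limit or range.

ROBOT

A 7-joint arm with a two-finger parallel gripper is mounted at the origin on the work surface. World frame = base frame: x ahead of the robot, y to its left, z up, the work surface at z = 0. Lengths are in mm, angles in rad, forces in N, time in s.
With the tool pointing down it reaches from about 400 to 875 mm from the base axis. Payload 4.4 kg.
Tool frame: the origin (TCP) lies on the centre line of the jaws, within the pads' length; the fingertips stand 8 mm ahead of it and the grasp point (between the pads) lies 11 mm behind it; x points along the fingers, z is the direction in which the jaws open and shut, and the axes are right-handed (so a half turn about x gives the same grasp; the last joint's range is limited). The gripper opens to 85 mm and grips with 20 to 120 N. Pads are 22 mm wide; open, the fingers measure 114 mm over their backs; the gripper's body (76 mm by 85 mm) begins 54 mm behind the grasp point. The pads swing forward as they close: fully open they stand 13 mm farther back than shut.
Start: joints at [1.199, 0.628, 0.038, 1.517, -0.027, 0.996, -0.02], TCP at [195.715, -619.85, 217.013] pointing down, gripper open.
Joint ranges: [-3.06, 3.06], [-0.37, 2.12], [-1.25, 1.32], [0.18, 2.47], [-1.1, 4.24], [0.23, 1.98], [-2.94, 2.94]. Speed limits (rad/s): [2.57, 2.57, 3.14, 3.14, 3.14, 3.14, 3.14].

INTERFACE

Orientations are given as [roll, pitch, yaw] about the fixed x, y, z axes, in that order (R = Rz(yaw) Ry(pitch) Rx(roll)).
In Python, from cell import ctrl, get_image, camera_params gives the robot as it stands. The module is installed in compiled form; this text tells all that it offers.
- The arm moves only by the shell command python3 -m handwheel 'ROWS'. ROWS is text: rows parted by semicolons, each of 7 numbers parted by spaces: the opening, from -1 (shut) to 1 (fully open), then the shift along the tool's x, y, z in mm, then the turn, a rotation vector about the tool's x, y, z in rad. In form: grip x y z wx wy wz; .... A call has 1 to 10 rows; each row shifts and turns the pose as measured when the row begins, along the tool's axes as they then stand; what a row does not reach is not made up. A row lasts 1/10 s, in which the tool goes at most 50 mm and 8.59 degrees, less where a joint would pass 70% of its speed; a pose out of reach is approached as far as the arm can. A call with a gripper value outside its range is refused whole. The fingers move at their own pace and stop on an object; the grip force is fixed at half the most. Time passes only in rows, so rows that do not move let the fingers close. It gives the time, the measured TCP pose, the force and the opening at its end, in the units of the state.
- ctrl.read_state(): the state, without advancing time (a new reading comes with each control period).
- get_image(name): name is "scene" or "side" or "wrist"; returns the picture (480x640x3 uint8, blue, green, red); there is no depth.
- camera_params(name): a dict with "fx", "fy", "cx", "cy" (pixels), "k1" (the pictures are not rectified: a ray, as slopes to the right and down, at radius r is drawn at 1 + k1 r^2 times it, then the intrinsics apply), "eye" and "orientation" of the camera in the world. Camera axes: x right, y up, looking along -z (the intrinsics and any distortion apply to the point x, -y, -z); pixel columns grow to the right and rows downward; lengths in mm; the calibration is good to about 2 mm. A picture is of the moment at which its call begins: read the wrist's pose just before it. camera_params takes no time and is no camera call; for the wrist camera it gives the pose at the moment of the call.
- ctrl.finish_job(): hands the job in, once; it reports no verdict.
The state is a dict: "clock": time; "qpos": joint angles; "qd": joint speeds; "tau": joint torques, N m; "eef_pos": TCP position; "tool_rot": TCP orientation; "force": force on the tool from outside, world axes, zero at the start; "torque": the same for the moment, N m; "width": finger opening in mm.
Only numpy, scipy, OpenCV 4.12 (cv2) and the standard library are available. Lean on these libraries where they do the work, as an engineer would, in place of code of your own. Each camera call takes 0.05 s, during which the arm holds its last target.

## Working session

There is one attempt and no reset: what is moved stays moved. The work goes in short steps, Python scripts to look and compute and a shell command to move; the robot and the scene stay as the last step left them, time stands still between calls to the robot, and variables do not carry over. Pictures are saved under pics/ and viewed, and the job is handed in when it is done.

```bash
mkdir -p pics; ls
python3 - <<'E'
from cell import ctrl,get_image,camera_params
import cv2
s=ctrl.read_state();print(s)
for n in("scene","side","wrist"):
    print(n,camera_params(n)); cv2.imwrite(f"pics/{n}0.png",get_image(n))
E
```

```text
pics
{'clock': 0.0, 'qpos': array([ 1.19919274,  0.62931636,  0.03843108,  1.51836186, -0.02698787,
        0.99631457, -0.01999826]), 'qd': array([-0.0003192 , -0.00147142, -0.00078641,  0.00040253,  0.0012629 ,
        0.0015793 , -0.00109439]), 'tau': array([ 1.67958606e-03, -5.63402832e+01,  1.22570794e+00, -1.93450159e+01,
        1.07567574e-02,  1.03239011e-02, -6.04616091e-06]), 'eef_pos': array([ 195.522723  , -619.21270072,  216.11018353]), 'tool_rot': array([-3.12720342,  1.56891389,  1.89100642]), 'force': array([ 1.24370341,  0.02076177, -0.87212391]), 'torque': array([-0.05615571, -0.02010146,  0.03725119]), 'width': 85.25258029076358}
scene {'fx': 464.87724354410324, 'fy': 464.87724354410324, 'cx': 313.55601408956903, 'cy': 234.68634920913058, 'k1': -0.10220446177848734, 'eye': array([1086.9641376 ,  771.55996995,  923.1419402 ]), 'orientation': array([ 0.80957353, -0.0090155 ,  2.58727111])}
side {'fx': 571.417170268693, 'fy': 571.417170268693, 'cx': 318.05661395580705, 'cy': 234.49579223363963, 'k1': -0.16309539228793646, 'eye': array([ 428.59819347, -880.61189717,  912.10419931]), 'orientation': array([ 0.82730843, -0.00409464, -0.2232897 ])}
wrist {'fx': 335.8442534040227, 'fy': 335.8442534040227, 'cx': 328.54551733004456, 'cy': 236.853557528829, 'k1': -0.05517382217585399, 'eye': array([ 259.02568166, -600.4390838 ,  373.09672632]), 'orientation': array([-2.66951533e-01,  6.70389229e-04, -1.26465840e+00])}
```

View pics/scene0.png

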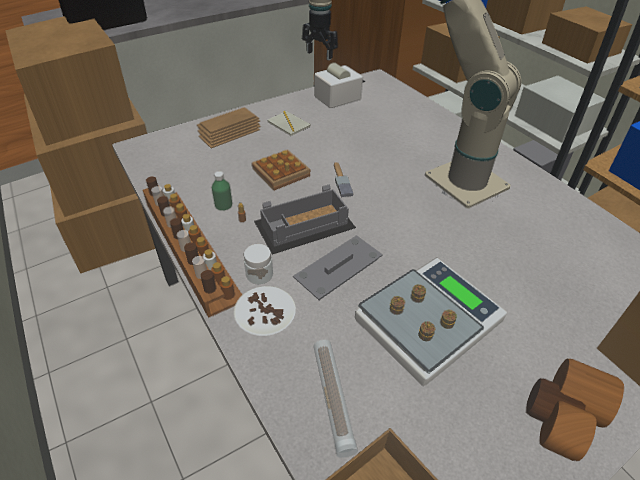

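View pics/side0.png

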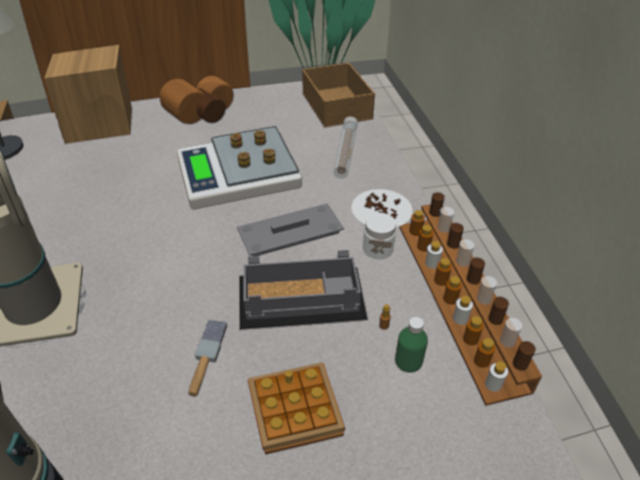

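View pics/wrist0.png

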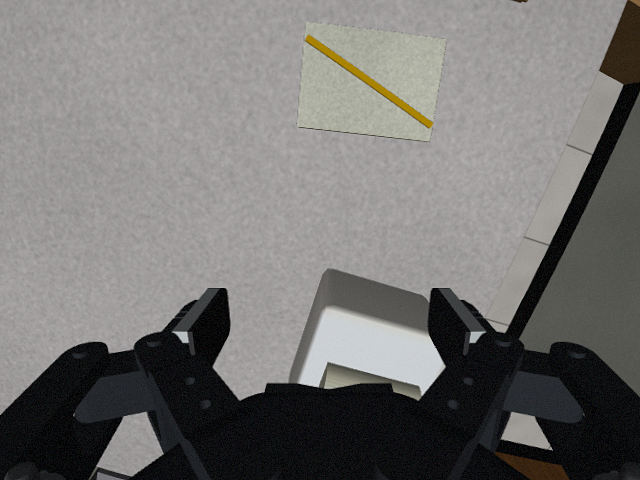

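```bash
cat > h.py <<'E'
import numpy as np,cv2
from scipy.spatial.transform import Rotation as Ro
from cell import ctrl,get_image,camera_params
def R(o): return Ro.from_euler('xyz',o).as_matrix()
def ray(c,u,v):
    xd=np.array([(u-c['cx'])/c['fx'],(v-c['cy'])/c['fy']]); x=xd.copy()
    for _ in range(30): x=xd/(1+c['k1']*(x@x))
    d=R(c['orientation'])@np.array([x[0],-x[1],-1.]); return np.array(c['eye']),d
def onz(c,u,v,z):
    e,d=ray(c,u,v); return e+d*(z-e[2])/d[2]
def proj(c,P):
    p=R(c['orientation']).T@(np.array(P,float)-c['eye']); x=np.array([p[0],-p[1]])/-p[2]
    x=x*(1+c['k1']*(x@x)); return np.array([c['cx']+c['fx']*x[0],c['cy']+c['fy']*x[1]])
def tri(obs):
    A=np.zeros((3,3));b=np.zeros(3)
    for c,u,v in obs:
        e,d=ray(c,u,v);d/=np.linalg.norm(d);M=np.eye(3)-np.outer(d,d);A+=M;b+=M@e
    return np.linalg.solve(A,b)
def crop(img,x0,y0,x1,y1,s,name):
    cv2.imwrite(name,cv2.resize(img[y0:y1,x0:x1],None,fx=s,fy=s,interpolation=cv2.INTER_CUBIC))
def st(p=True):
    s=ctrl.read_state(); r=R(s['tool_rot'])
    if p: print('t',round(s['clock'],2),'tcp',s['eef_pos'].round(1),'F',s['force'].round(1),'w',round(s['width'],1),'\n',r.round(3))
    return s,r
def move(target,jaw=None,s=None,quiet=False):
    """shift in tool axes to target world pos; total rotvec so tool x down & z along world angle jaw(rad)"""
    s=ctrl.read_state(); r=R(s['tool_rot']); d=r.T@(np.array(target)-s['eef_pos'])
    w=np.zeros(3)
    if jaw is not None:
        best=None
        for k in (0,np.pi):
            z=np.array([np.cos(jaw+k),np.sin(jaw+k),0]);x=np.array([0,0,-1.]);G=np.stack([x,np.cross(z,x),z],1)
            w=Ro.from_matrix(r.T@G).as_rotvec()
            if best is None or np.linalg.norm(w)<np.linalg.norm(best): best=w
        w=best
    print('tcp',s['eef_pos'].round(1),'d_tool',d.round(1),'rotvec',w.round(3),'q7',s['qpos'][6].round(2)); return d,w
E
python3 - <<'E'
from h import *
i=cv2.imread('pics/side0.png')
crop(i,225,350,365,455,5.7,'pics/s_crate.png')
crop(i,170,110,360,330,2.7,'pics/s_mid.png')
i=cv2.imread('pics/scene0.png')
crop(i,230,130,510,380,2.4,'pics/sc_mid.png')
crop(i,240,140,320,200,8,'pics/sc_crate.png')
st()
E
```

```text
t 0.15 tcp [ 195.6 -619.4  216.3] F [-0.9  0.5  0.3] w 85.3 
 [[-0.     0.954  0.301]
 [ 0.001  0.301 -0.954]
 [-1.    -0.    -0.001]]
```

View pics/s_crate.png

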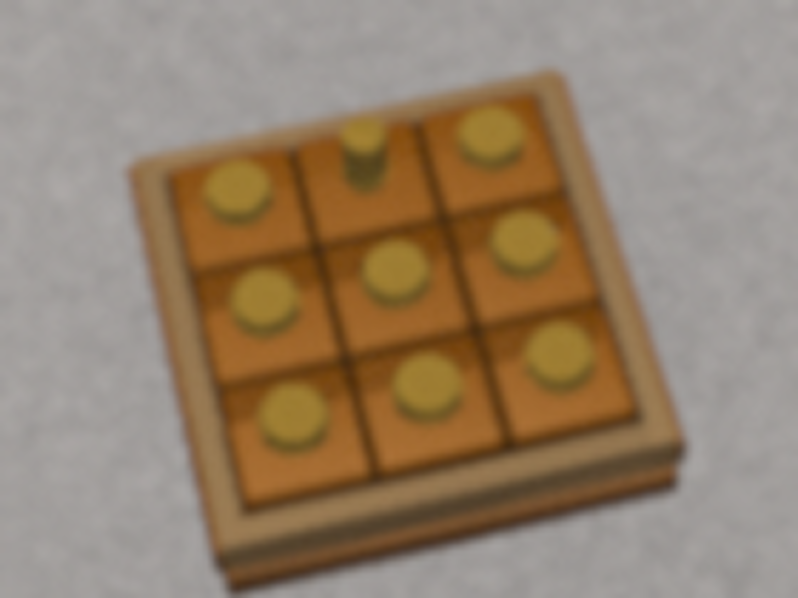

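View pics/sc_crate.png

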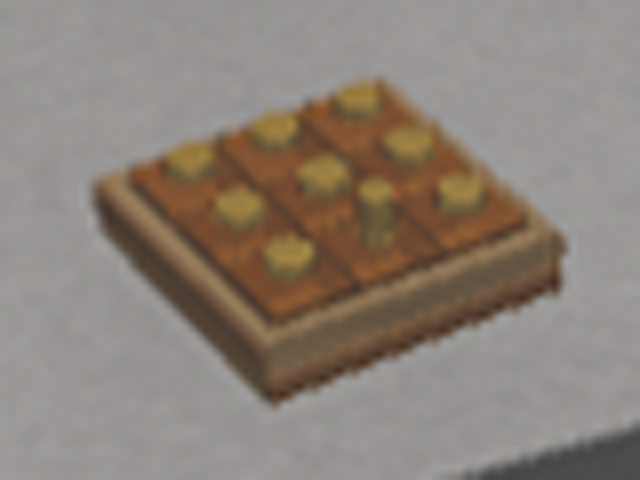

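View pics/s_mid.png

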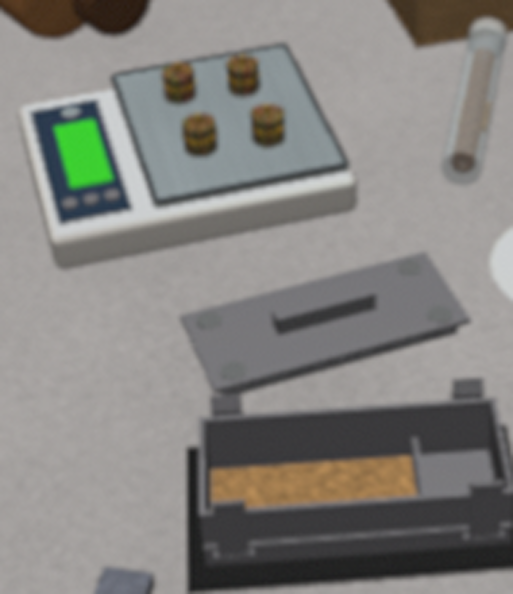

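View pics/sc_mid.png

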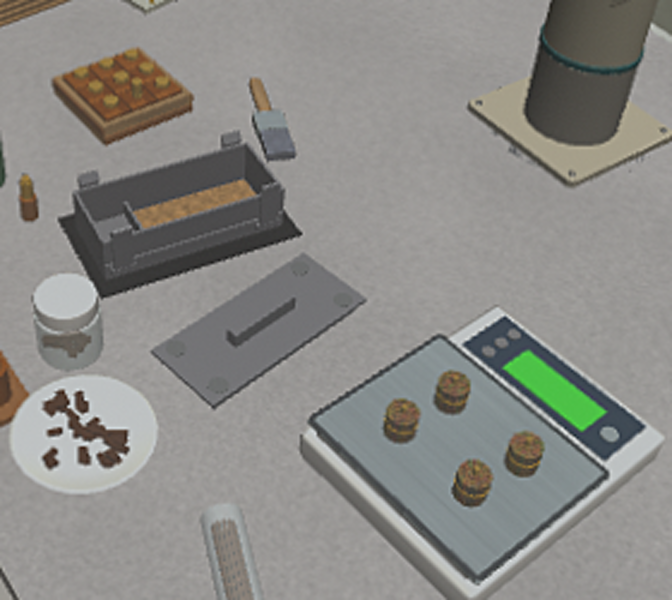

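Run:
```python
from h import *
S=camera_params('side');C=camera_params('scene')
def sd(x,y): return (S,225+x/5.7,350+y/5.7)
def sm(x,y): return (S,170+x/2.7,110+y/2.7)
def cm(x,y): return (C,230+x/2.4,130+y/2.4)
print('tallcap',tri([sd(363,135),(C,240+376/8,140+187/8)]).round(1))
print('crate corners z30', [onz(*sd(x,y),30).round(0)[:2] for x,y in((138,165),(558,75),(680,450),(222,560))])
for a,b in (((179,65),(452,378)),((243,58),(402,406))): pass
for p in ((179,66),(243,58),(200,117),(268,107)): print('bundle s',onz(*sm(*p),92).round(1))
for p in ((452,378),(402,406),(525,440),(472,470)): print('bundle c',onz(*cm(*p),92).round(1))
for p in ((180,317),(428,253),(470,320),(217,390)): print('cover s',onz(*sm(*p),20).round(1))
for p in ((152,352),(305,253),(366,299),(214,406)): print('cover c',onz(*cm(*p),20).round(1))
for p in ((205,418),(492,402),(500,490),(204,505)): print('case s',onz(*sm(*p),60).round(1))
for p in ((75,192),(245,148),(283,188),(110,240)): print('case c',onz(*cm(*p),60).round(1))
```

```text
tallcap [ 505.  -319.1   62.2]
crate corners z30 [array([ 438., -295.]), array([ 576., -290.]), array([ 580., -429.]), array([ 442., -435.])]
bundle s [504.9 416.5  92. ]
bundle s [568.3 416.5  92. ]
bundle s [514.1 324.   92. ]
bundle s [578.9 326.1  92. ]
bundle c [506.2 312.7  92. ]
bundle c [569.9 313.9  92. ]
bundle c [497.3 406.3  92. ]
bundle c [562.3 405.4  92. ]
cover s [466.2 130.1  20. ]
cover s [696.7 167.9  20. ]
cover s [710.9  71.6  20. ]
cover s [485.4  33.4  20. ]
cover c [708.   76.1  20. ]
cover c [477.7  36.   20. ]
cover c [462.6 133.   20. ]
cover c [690.5 172.8  20. ]
case s [469.5 -36.2  60. ]
case s [690.7 -67.4  60. ]
case s [ 672.3 -157.3   60. ]
case s [ 457.  -124.6   60. ]
case c [ 677.3 -158.7   60. ]
case c [ 458.1 -124.3   60. ]
case c [461.5 -36.7  60. ]
case c [681.5 -63.5  60. ]
```

Run:
```python
from h import *
move((458,-370,220),-0.75)
```

```text
tcp [ 195.6 -619.4  216.3] d_tool [  -3.5  325.3 -158.8] rotvec [-0.515 -0.001 -0.   ] q7 -0.02
```

```bash
python3 -m handwheel '0 0 41 -20 0 0 0;0 0 41 -20 0 0 0;0 0 41 -20 0 0 0;0 0 41 -20 0 0 0;0 0 41 -20 0 0 0;0 0 41 -20 0 0 0;0 0 41 -20 0 0 0;0 0 41 -20 0 0 0'; python3 -m handwheel '-0.3 0 0 0 -0.13 0 0;-0.3 0 0 0 -0.13 0 0;-0.3 0 0 0 -0.13 0 0;-0.3 0 0 0 -0.13 0 0;-0.3 0 0 0 0 0 0'
python3 - <<'E'
from h import *
move((458,-370,220),-0.75)
E
```

```text
clock: 0.95
eef_pos: [461.0, -367.5, 212.1]
tool_rot: [-1.774, 1.563, -3.057]
force: [0.5, -0.3, 1.1]
width: 42.6
clock: 1.45
eef_pos: [470.3, -355.1, 210.4]
tool_rot: [3.064, 1.563, 2.341]
force: [-0.6, -0.6, 1.1]
width: 29.7
tcp [ 470.3 -355.1  210.4] d_tool [ -9.6 -19.3   0.5] rotvec [ 0.027 -0.008 -0.001] q7 -0.2
```

```bash
python3 -m handwheel '-0.3 -9 -19 0 0.027 -0.008 0;-0.3 0 0 0 0 0 0;-0.3 0 0 0 0 0 0'
python3 - <<'E'
from h import *
s,_=st(); c=camera_params('wrist');i=get_image('wrist');cv2.imwrite('pics/w1.png',i)
import pickle;pickle.dump(c,open('w1.pkl','wb'));print(proj(c,(505,-319,62)))
E
```

```text
clock: 1.75
eef_pos: [455.7, -371.4, 220.0]
tool_rot: [-1.564, 1.571, -2.325]
force: [-0.1, 1.2, -0.3]
width: 29.6
t 1.75 tcp [ 455.7 -371.4  220. ] F [-0.1  1.2 -0.3] w 29.6 
 [[-0.     0.69   0.724]
 [-0.     0.724 -0.69 ]
 [-1.    -0.     0.   ]]
[327.09149854 138.22568609]
```

View pics/w1.png

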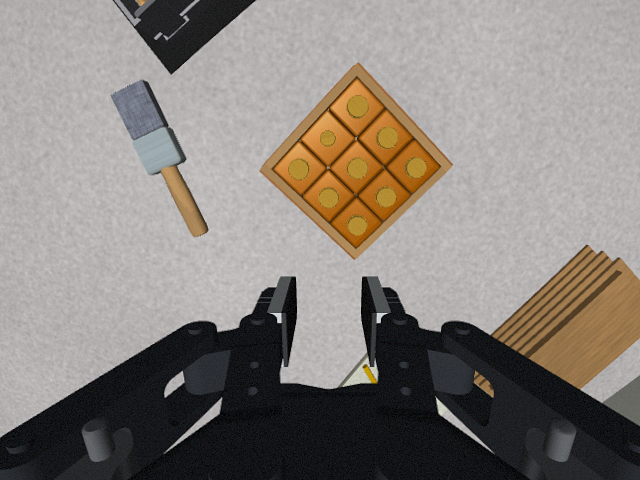

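Run:
```python
from h import *
import pickle
c=pickle.load(open('w1.pkl','rb'));i=cv2.imread('pics/w1.png')
h=cv2.cvtColor(i,cv2.COLOR_BGR2HSV)
m=((h[...,0]>19)&(h[...,0]<32)&(h[...,1]>110)&(h[...,2]>90)).astype(np.uint8)
m=cv2.morphologyEx(m,cv2.MORPH_OPEN,np.ones((3,3),np.uint8))
n,l,s,ce=cv2.connectedComponentsWithStats(m)
for k in range(1,n):
    if s[k,4]>60 and s[k,1]<270: print(s[k],ce[k].round(1),onz(c,*ce[k],61 if s[k,4]<250 else 47).round(1))
for p in((357,63),(260,170),(354,259),(452,165)):print(onz(c,*p,30).round(1))
```

```text
[347  96  21  22 381] [357.1 106.5] [ 545.1 -317.2   47. ]
[377 127  21  22 364] [386.8 137.4] [ 546.8 -357.1   47. ]
[320 131  15  15 182] [327.2 138.1] [ 505.2 -319.    61. ]
[405 157  21  21 352] [414.9 167.1] [ 548.4 -396.8   47. ]
[289 159  21  21 345] [298.7 168.8] [ 465.6 -320.5   47. ]
[347 158  21  21 345] [357.1 167.9] [ 507.  -358.8   47. ]
[375 187  21  20 331] [385.2 196.5] [ 508.5 -398.6   47. ]
[319 188  20  20 323] [328.3 197.3] [ 467.1 -360.3   47. ]
[347 215  20  20 309] [356.6 224.7] [ 468.6 -400.1   47. ]
[ 574.  -287.7   30. ]
[ 434.3 -293.8   30. ]
[ 439.  -430.5   30. ]
[ 580.  -425.1   30. ]
```

Run:
```python
from h import *
move((505.3,-319,120),-0.75)
```

```text
tcp [ 455.3 -372.2  220.1] d_tool [100.   73.1  -0.6] rotvec [-0.012  0.     0.001] q7 -0.19
```

```bash
python3 -m handwheel '-0.3 33 24.5 0 0 0 0;-0.3 33 24.5 0 0 0 0;-0.3 33 24.5 0 0 0 0;-0.3 0 0 0 0 0 0;-0.3 0 0 0 0 0 0';  python3 - <<'E'
from h import *
move((505.3,-319,49.5),-0.75)
E
```

```text
clock: 2.3
eef_pos: [508.7, -321.1, 119.6]
tool_rot: [-0.304, 1.564, -1.074]
force: [-0.3, 0.1, 0.0]
width: 29.9
tcp [ 508.7 -321.1  119.6] d_tool [70.1 -0.7 -4.3] rotvec [-0.019  0.007  0.002] q7 -0.34
```

```bash
python3 -m handwheel '-0.3 20 -0.7 -4 0 0.007 0;-0.3 20 0 0 0 0 0;-0.3 0 0 0 0 0 0;-0.3 0 0 0 0 0 0';  python3 - <<'E'
from h import *
move((505.3,-319,49.5),-0.75)
E
```

```text
clock: 2.7
eef_pos: [506.1, -323.2, 83.0]
tool_rot: [-0.361, 1.564, -1.135]
force: [-0.3, 0.3, -0.1]
width: 29.8
tcp [ 506.1 -323.2   83. ] d_tool [33.5  2.5 -3.7] rotvec [-0.024  0.007  0.003] q7 -0.34
```

```bash
python3 -m handwheel '-0.3 8 2.5 -3.5 0 0.007 0;-0.3 0 0 0 0 0 0;-0.3 0 0 0 0 0 0';  python3 - <<'E'
from h import *
move((505.3,-319,49.5),-0.75)
cv2.imwrite('pics/w2.png',get_image('wrist'))
E
```

```text
clock: 3.0
eef_pos: [506.4, -320.8, 77.7]
tool_rot: [-0.388, 1.566, -1.164]
force: [0.7, -0.2, 0.3]
width: 29.9
tcp [ 506.4 -320.8   77.7] d_tool [28.2  0.5 -2.2] rotvec [-0.026  0.004  0.002] q7 -0.35
```

View pics/w2.png

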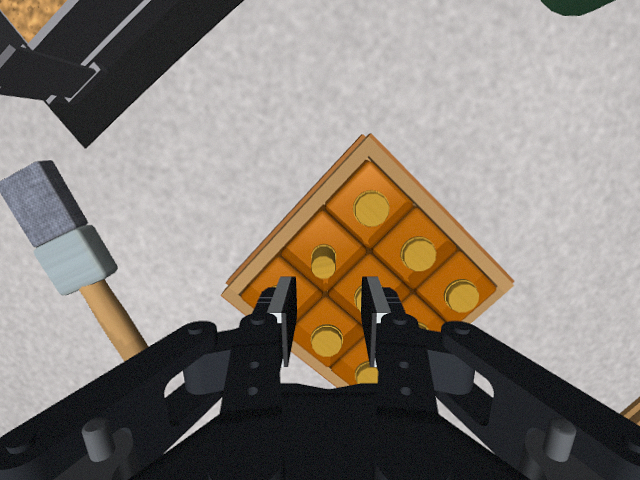

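```bash
python3 -m handwheel '-0.3 10 0.5 -2.2 0 0.004 0;-0.3 10 0 0 0 0 0;-0.3 8 0 0 0 0 0;-0.3 0 0 0 0 0 0;-0.3 0 0 0 0 0 0';  python3 - <<'E'
from h import *
move((505.3,-319,49.5),-0.75)
E
```

```text
clock: 3.55
eef_pos: [505.0, -318.4, 46.9]
tool_rot: [-2.035, 1.569, -2.811]
force: [1.0, -0.3, 0.6]
width: 30.0
tcp [ 505.  -318.4   46.9] d_tool [-2.6 -0.2  0.7] rotvec [-0.026 -0.001  0.002] q7 -0.35
```

```bash
python3 -m handwheel '-0.3 -2 0 0.6 0 0 0;-1 0 0 0 0 0 0;-1 0 0 0 0 0 0;-1 0 0 0 0 0 0;-1 0 0 0 0 0 0;-1 0 0 0 0 0 0;-1 0 0 0 0 0 0'; python3 -m handwheel '-1 -15 0 0 0 0 0;-1 -15 0 0 0 0 0;-1 -15 0 0 0 0 0;-1 -20 0 0 0 0 0;-1 0 0 0 0 0 0;-1 0 0 0 0 0 0';  python3 - <<'E'
from h import *
move((505.3,-319,200),-0.75)
cv2.imwrite('pics/w3.png',get_image('wrist'))
E
```

```text
clock: 4.25
eef_pos: [506.0, -319.3, 50.0]
tool_rot: [-1.049, 1.569, -1.825]
force: [0.4, 0.5, -0.3]
width: -0.2
clock: 4.85
eef_pos: [506.5, -319.3, 121.5]
tool_rot: [-0.344, 1.568, -1.12]
force: [0.2, 0.7, 0.9]
width: 0.3
tcp [ 506.5 -319.3  121.5] d_tool [-78.5  -0.6  -0.9] rotvec [-0.026  0.003  0.001] q7 -0.34
```

View pics/w3.png

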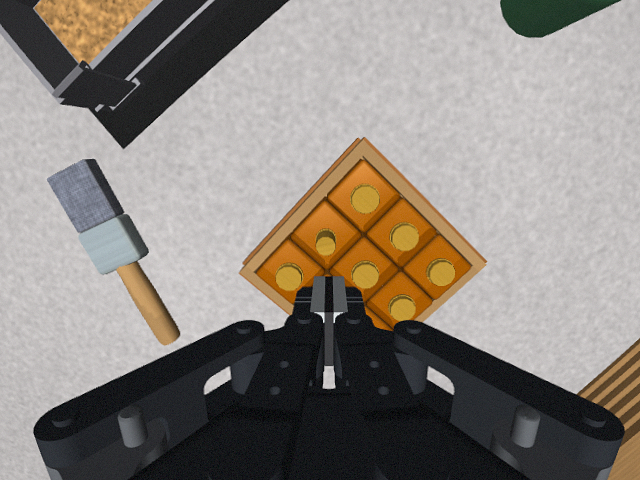

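Run:
```python
from h import *
s,r=st(); c=camera_params('wrist')
for d in(-40,-19,-11,0,8): print(d,proj(c,s['eef_pos']+r[:,0]*d).round(1))
print(onz(c,325,238,61), (np.array(c['eye'])-s['eef_pos'])@r)
c=camera_params('side');S=get_image('side');cv2.imwrite('pics/side1.png',S);crop(S,200,300,360,460,4,'pics/side1c.png')
print(proj(c,s['eef_pos']+r[:,0]*8))
c=camera_params('scene');S=get_image('scene');crop(S,230,100,330,200,6,'pics/scene1c.png');print(proj(c,s['eef_pos']+r[:,0]*8))
```

```text
t 4.9 tcp [ 506.8 -319.5  121.5] F [-0.  -0.7  0.2] w -0.3 
 [[ 0.002  0.7    0.714]
 [-0.003  0.714 -0.7  ]
 [-1.    -0.001  0.003]]
-40 [326.9 320.8]
-19 [327.  297.2]
-11 [327.1 289.8]
0 [327.2 280.7]
8 [327.2 274.8]
[ 509.58731962 -314.62916638   61.        ] [-156.90998912   65.8676012     0.52833978]
[287.6690271  356.43540447]
[285.3568564 150.0902535]
```

View pics/side1c.png

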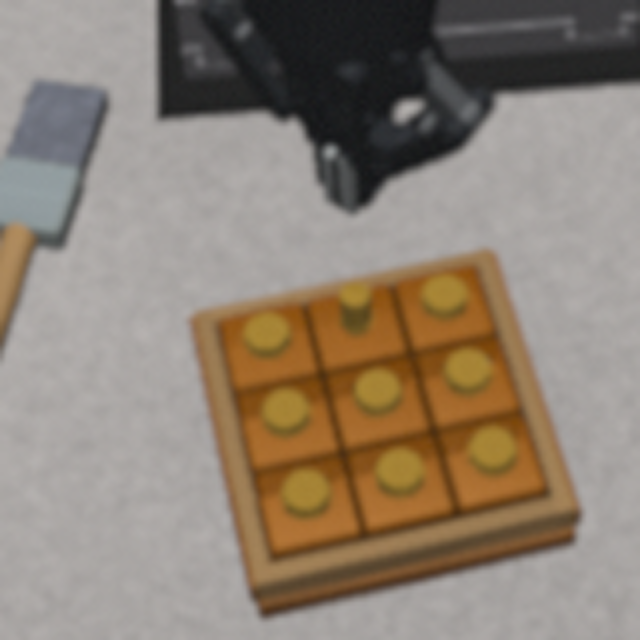

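View pics/scene1c.png

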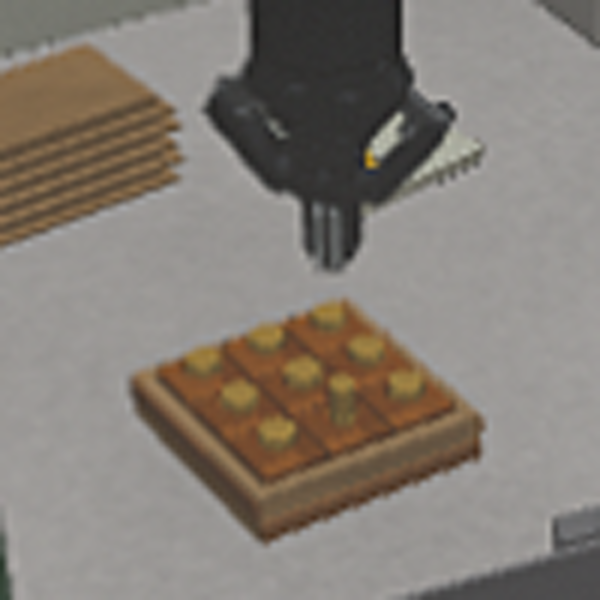

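Run:
```python
from h import *
s,r=st(); S=camera_params('side');C=camera_params('scene');W=camera_params('wrist')
P=tri([(S,288,352.5),(C,285.5,144.7)]);print(P,s['eef_pos'],(P-s['eef_pos'])@r)
for z in(47,61):print(onz(S,200+355/4,300+292/4,z),onz(C,230+342/6,100+382/6,z))
print(tri([(S,200+355/4,300+292/4),(C,230+342/6,100+382/6)]))
I=get_image('wrist');crop(I,260,200,400,320,5,'pics/w4.png')
```

```text
t 5.0 tcp [ 506.2 -319.1  120.5] F [-0.   0.3 -0.9] w 0.1 
 [[ 0.     0.7    0.714]
 [-0.002  0.714 -0.7  ]
 [-1.    -0.001  0.001]]
[ 505.62978487 -323.0293131   130.59916152] [ 506.17570036 -319.14456182  120.46106833] [-10.13118327  -3.16829898   2.34334311]
[ 508.5074534 -308.5780422   47.       ] [ 493.52150055 -336.60905833   47.        ]
[ 507.21428012 -317.83527847   61.        ] [ 503.0042071 -318.9014636   61.       ]
[ 505.54441452 -317.76459392   62.12804961]
```

View pics/w4.png

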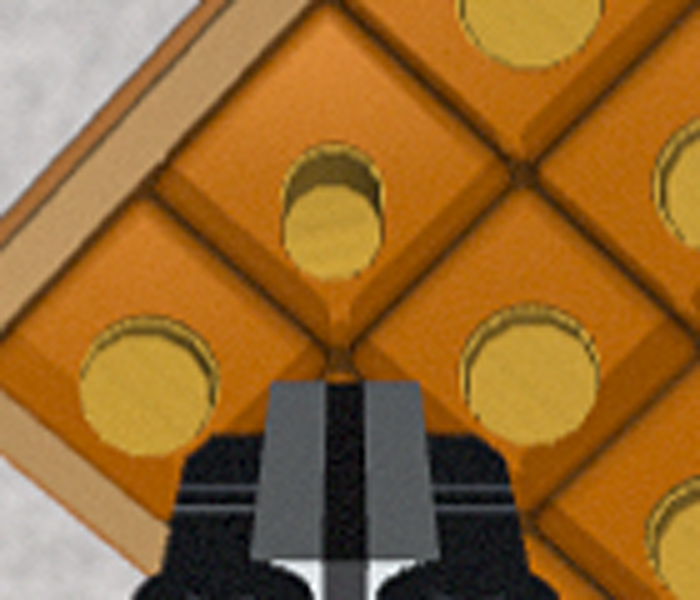

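Run:
```python
from h import *
s,r=st(); W=camera_params('wrist')
for y in (-11,0,11):
  print(y,[(d,proj(W,s['eef_pos']+r[:,0]*d+r[:,1]*y)[1].round(0)) for d in(-30,-20,-10,0,8)])
```

```text
t 5.05 tcp [ 506.  -319.   120.2] F [-0.2  0.4 -0.7] w 0.2 
 [[-0.001  0.7    0.714]
 [-0.001  0.714 -0.7  ]
 [-1.    -0.001  0.001]]
-11 [(-30, np.float64(332.0)), (-20, np.float64(320.0)), (-10, np.float64(310.0)), (0, np.float64(301.0)), (8, np.float64(294.0))]
0 [(-30, np.float64(309.0)), (-20, np.float64(298.0)), (-10, np.float64(289.0)), (0, np.float64(281.0)), (8, np.float64(275.0))]
11 [(-30, np.float64(284.0)), (-20, np.float64(275.0)), (-10, np.float64(267.0)), (0, np.float64(260.0)), (8, np.float64(255.0))]
```

Run:
```python
from h import *
s,r=st(); S=camera_params('side');C=camera_params('scene')
for y in(-11,0,11):
  for d in(-20,-10,0,8): 
    P=s['eef_pos']+r[:,0]*d+r[:,1]*y; print(y,d,proj(S,P).round(1),proj(C,P).round(1))
crop(get_image('side'),260,320,320,380,10,'pics/s5.png')
crop(get_image('scene'),260,110,310,160,12,'pics/c5.png')
```

```text
t 5.05 tcp [ 506.  -319.   120.2] F [-0.2  0.4 -0.7] w 0.2 
 [[-0.001  0.7    0.714]
 [-0.001  0.714 -0.7  ]
 [-1.    -0.001  0.001]]
-11 -20 [282.8 351.5] [286.3 141. ]
-11 -10 [283.1 355.1] [286.4 143.7]
-11 0 [283.3 358.6] [286.5 146.4]
-11 8 [283.5 361.3] [286.6 148.6]
0 -20 [286.6 346.9] [285.4 142.8]
0 -10 [286.8 350.5] [285.5 145.6]
0 0 [287. 354.] [285.6 148.3]
0 8 [287.2 356.8] [285.7 150.5]
11 -20 [290.3 342.3] [284.5 144.7]
11 -10 [290.4 345.9] [284.6 147.5]
11 0 [290.6 349.5] [284.7 150.2]
11 8 [290.8 352.3] [284.8 152.4]
```

View pics/s5.png

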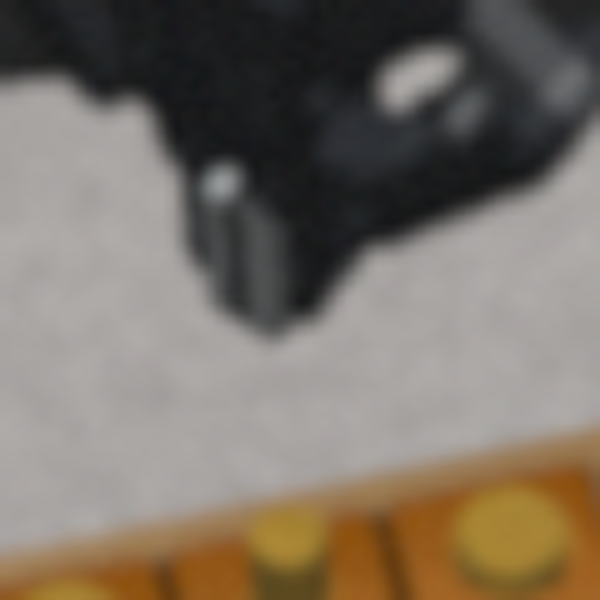

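View pics/c5.png

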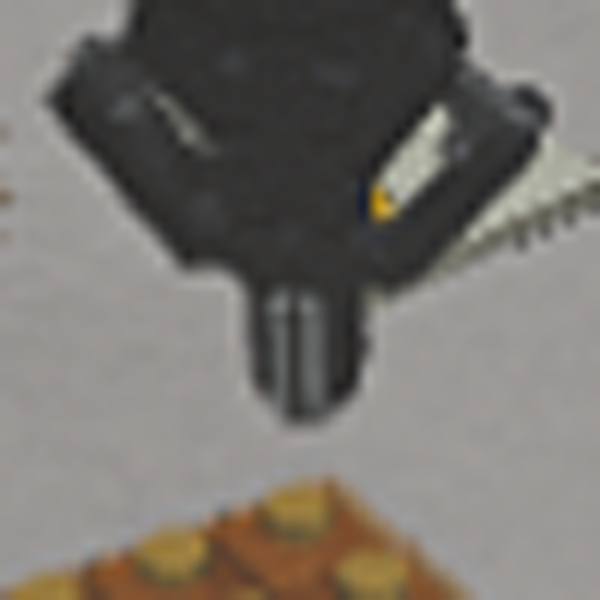

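```bash
python3 -m handwheel '-0.3 0 0 0 0 0 0;-0.3 15 0 0 0 0 0;-0.3 15 0 0 0 0 0;-0.3 15 0 0 0 0 0;-0.3 12 0 0 0 0 0;-0.3 10 0 0 0 0 0;-0.3 0 0 0 0 0 0';  python3 - <<'E'
from h import *
move((505.3,-319,30),-0.75)
cv2.imwrite('pics/w5.png',get_image('wrist'))
crop(get_image('side'),230,320,350,440,6,'pics/s6.png')
E
```

```text
clock: 5.85
eef_pos: [505.4, -318.7, 48.5]
tool_rot: [-2.338, 1.568, -3.113]
force: [-0.4, -0.6, 0.6]
width: 29.7
tcp [ 505.4 -318.7   48.5] d_tool [18.5 -0.3  0.1] rotvec [-0.026 -0.002  0.002] q7 -0.35
```

View pics/w5.png

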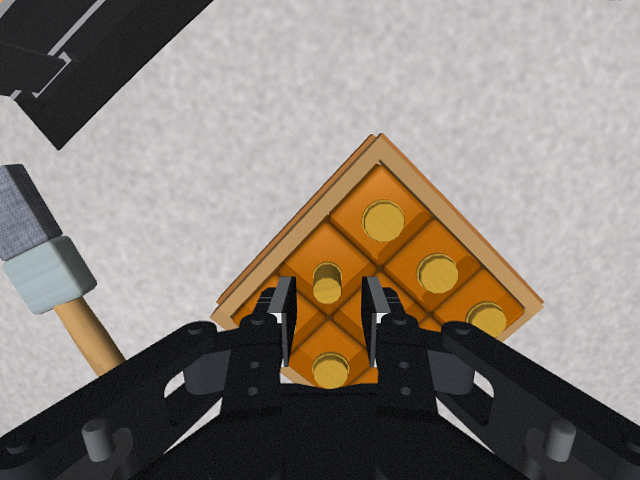

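View pics/s6.png

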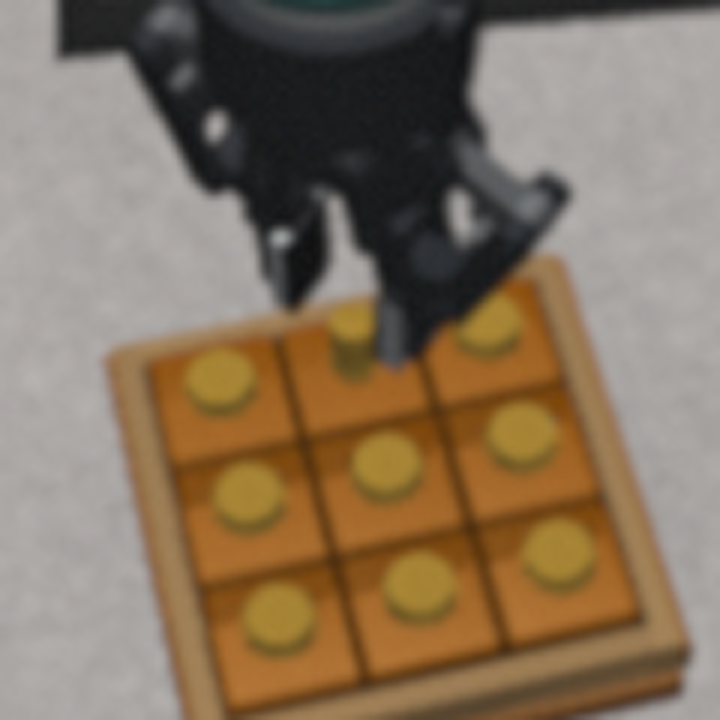

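```bash
python3 -m handwheel '-0.3 6 0 0 0 0 0;-0.3 5 0 0 0 0 0;-0.3 0 0 0 0 0 0'; python3 -m handwheel '-0.3 4 0 0 0 0 0;-0.3 0 0 0 0 0 0';python3 -m handwheel '-0.3 3 0 0 0 0 0;-0.3 0 0 0 0 0 0'
python3 - <<'E'
from h import *
move((505.3,-319,30),-0.75)
crop(get_image('side'),230,320,350,440,6,'pics/s7.png')
crop(get_image('wrist'),240,200,420,340,4,'pics/w7.png')
E
```

```text
clock: 6.25
eef_pos: [507.6, -320.0, 39.7]
tool_rot: [-0.14, 1.567, -0.915]
force: [0.6, 0.1, 1.5]
width: 30.0
clock: 6.45
eef_pos: [507.8, -320.1, 35.6]
tool_rot: [-0.087, 1.566, -0.863]
force: [-0.2, 0.7, -0.7]
width: 30.1
clock: 6.65
eef_pos: [508.0, -320.2, 32.5]
tool_rot: [-0.06, 1.566, -0.836]
force: [0.5, -0.0, -0.2]
width: 30.1
tcp [ 508.  -320.2   32.5] d_tool [ 2.5 -1.  -2.8] rotvec [-0.026  0.005  0.   ] q7 -0.36
```

View pics/s7.png

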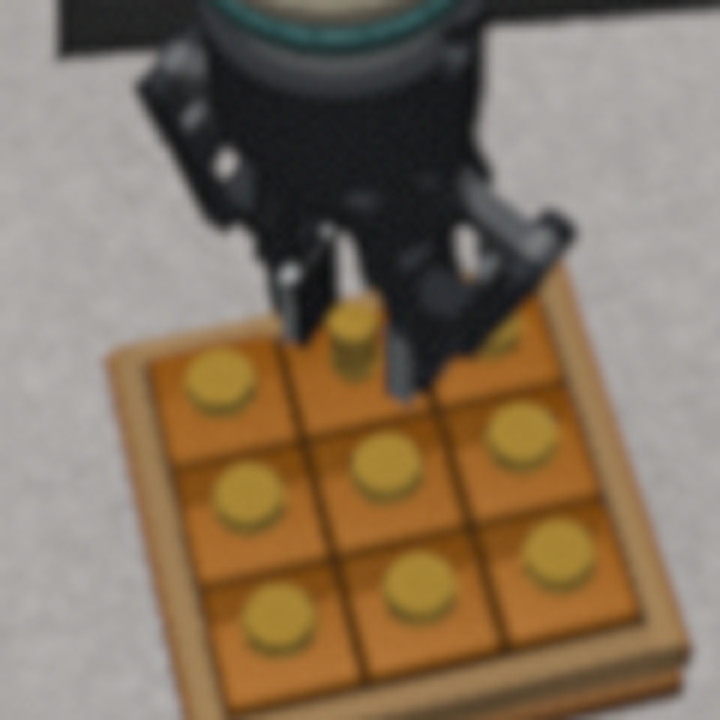

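View pics/w7.png

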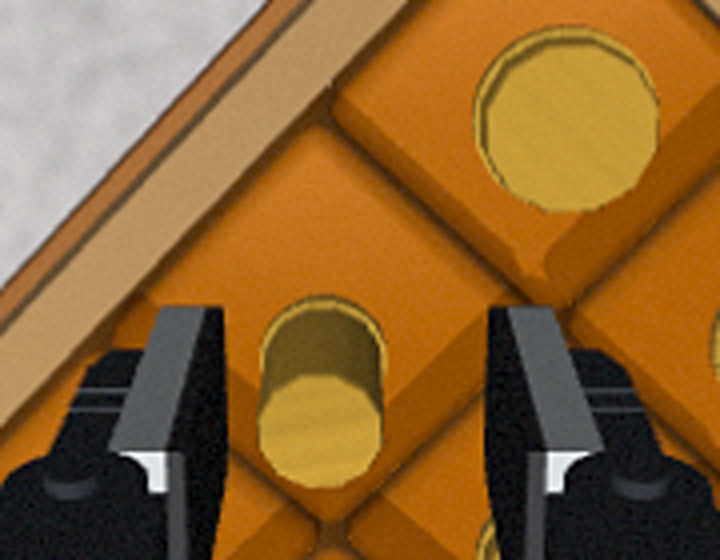

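```bash
python3 -m handwheel '-0.3 0 -1 -2.8 0 0.005 0;-0.3 0 0 0 0 0 0'; python3 -m handwheel '-1 0 0 0 0 0 0;-1 0 0 0 0 0 0;-1 0 0 0 0 0 0;-1 0 0 0 0 0 0;-1 0 0 0 0 0 0'
python3 - <<'E'
from h import *
move((505.3,-319,30),-0.75)
crop(get_image('side'),230,320,350,440,6,'pics/s8.png')
crop(get_image('wrist'),240,200,420,340,4,'pics/w8.png')
E
```

```text
clock: 6.95
eef_pos: [505.4, -319.1, 33.0]
tool_rot: [-1.062, 1.571, -1.838]
force: [-0.7, 1.3, 0.8]
width: 29.9
clock: 7.45
eef_pos: [505.3, -319.1, 33.2]
tool_rot: [-0.91, 1.571, -1.686]
force: [0.1, -0.3, 0.1]
width: 10.5
tcp [ 505.3 -319.1   33.2] d_tool [ 3.2  0.  -0.1] rotvec [-0.026  0.     0.   ] q7 -0.35
```

View pics/s8.png

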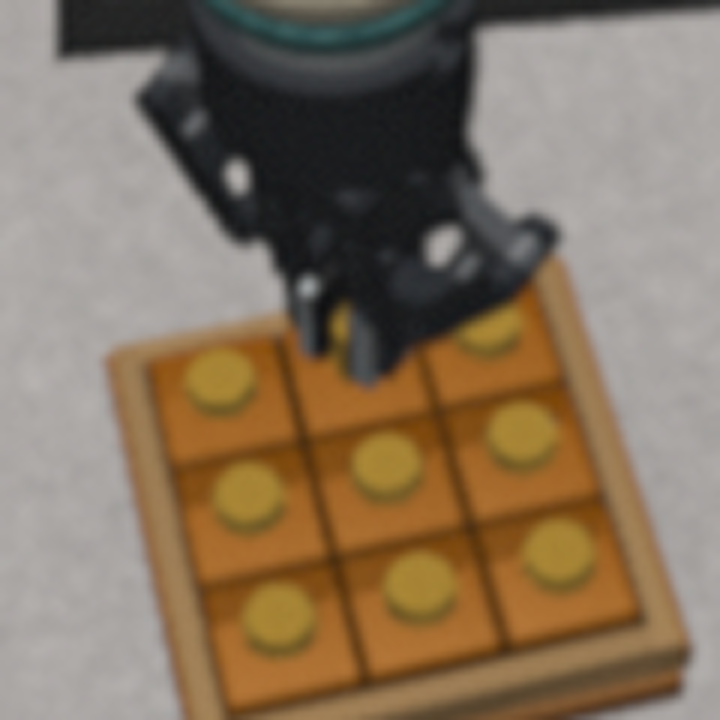

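View pics/w8.png

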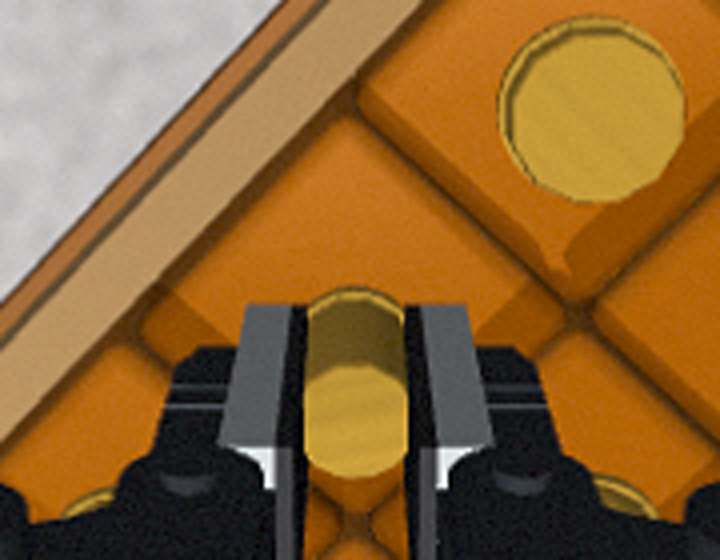

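```bash
python3 -m handwheel '-1 -3 0 0 0 0 0;-1 -4 0 0 0 0 0;-1 -6 0 0 0 0 0;-1 -8 0 0 0 0 0;-1 -10 0 0 0 0 0;-1 -12 0 0 0 0 0'; python3 -m handwheel '-1 -20 0 0 0 0 0;-1 -25 0 0 0 0 0;-1 -25 0 0 0 0 0;-1 0 0 0 0 0 0'
python3 - <<'E'
from h import *
st()
cv2.imwrite('pics/s9.png',get_image('side'))
cv2.imwrite('pics/w9.png',get_image('wrist'))
E
```

```text
clock: 8.15
eef_pos: [504.4, -318.5, 78.2]
tool_rot: [-2.882, 1.568, 2.625]
force: [0.0, -0.7, -1.4]
width: 11.0
clock: 8.55
eef_pos: [505.7, -319.3, 156.1]
tool_rot: [0.216, 1.568, -0.56]
force: [0.2, 0.8, -1.6]
width: 10.9
t 8.55 tcp [ 505.7 -319.3  156.1] F [ 0.2  0.8 -1.6] w 10.9 
 [[ 0.002  0.7    0.714]
 [-0.001  0.714 -0.7  ]
 [-1.     0.001  0.002]]
```

View pics/s9.png

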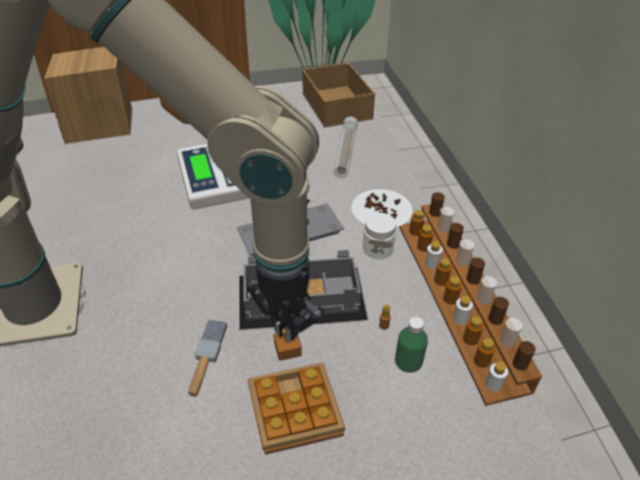

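View pics/w9.png

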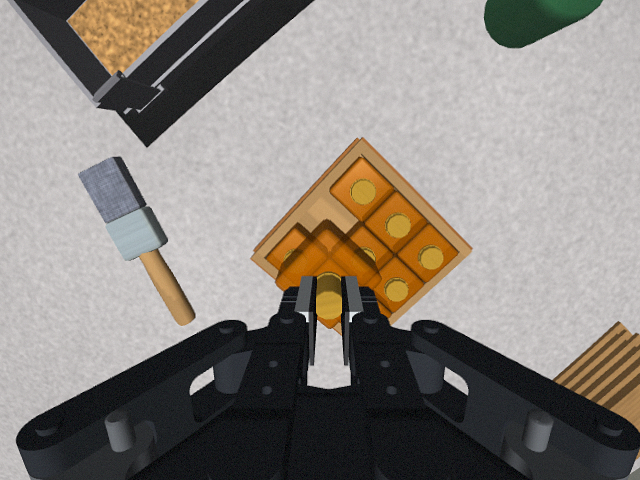

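Run:
```python
from h import *
move((535,-175,220),-0.947)
```

```text
tcp [ 503.8 -318.2  152.9] d_tool [-67.  124.1 -78.2] rotvec [ 0.171 -0.003  0.001] q7 -0.33
```

```bash
python3 -m handwheel '-1 -22 31 -20 0 0 0;-1 -22 31 -20 0 0 0;-1 -22 31 -20 0 0 0;-1 0 31 -20 0 0 0;-1 0 0 0 0.09 0 0;-1 0 0 0 0.08 0 0;-1 0 0 0 0 0 0;-1 0 0 0 0 0 0'
python3 - <<'E'
from h import *
import pickle
st()
c=camera_params('wrist');pickle.dump(c,open('w10.pkl','wb'))
cv2.imwrite('pics/w10.png',get_image('wrist'))
E
```

```text
clock: 9.45
eef_pos: [528.5, -166.3, 213.0]
tool_rot: [-2.563, 1.55, 2.77]
force: [0.7, 0.6, -0.4]
width: 10.7
t 9.45 tcp [ 528.5 -166.3  213. ] F [ 0.7  0.6 -0.4] w 10.7 
 [[-0.019  0.814  0.581]
 [ 0.008  0.581 -0.814]
 [-1.    -0.011 -0.017]]
```

View pics/w10.png

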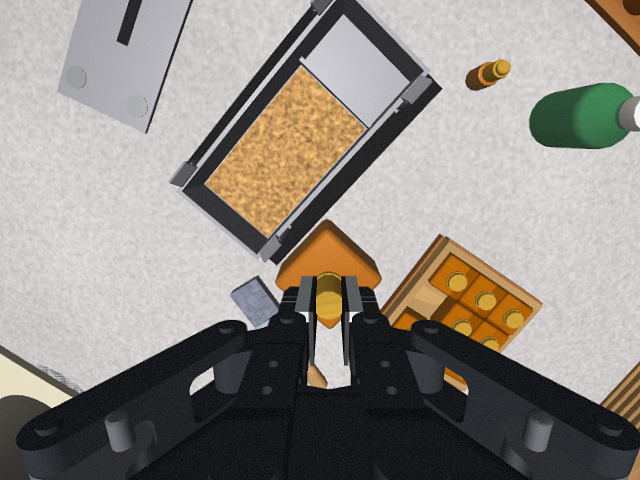

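Run:
```python
from h import *
i=cv2.imread('pics/w10.png');crop(i,160,0,460,275,2.6,'pics/w10c.png')
```

```text
(no output)
```

View pics/w10c.png

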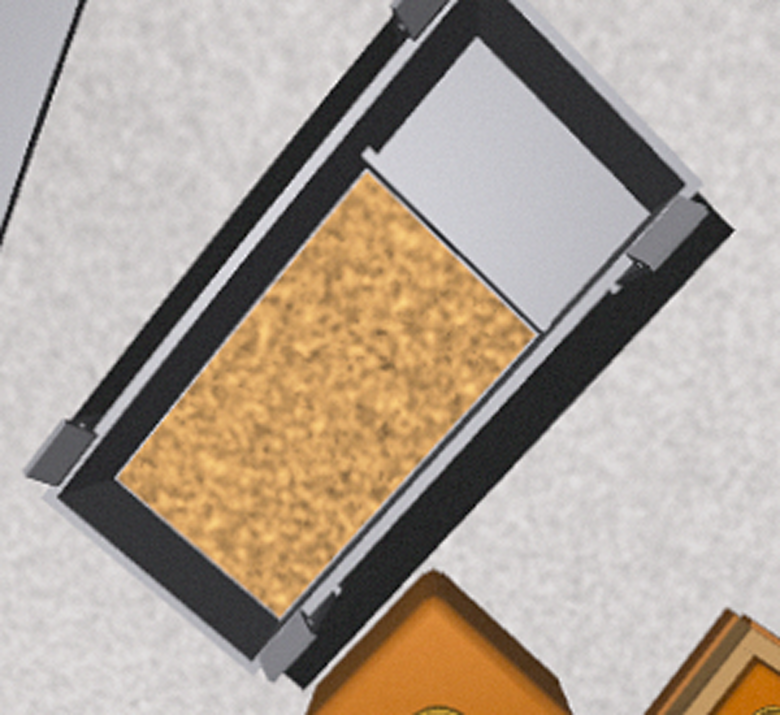

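Run:
```python
from h import *
import pickle
c=pickle.load(open('w10.pkl','rb'))
obs=[((370,170),4,(50,46)),((535,332),4,(50,-46)),((117,480),4,(-112,46)),((282,617),4,(-112,-46)),((477,40),4,(112,46)),((650,212),4,(112,-46)),((699,188),60,(116,-50)),((43,492),60,(-116,50))]
W=np.array([onz(c,160+p[0]/2.6,p[1]/2.6,z)[:2] for p,z,_ in obs]);M=np.array([o[2] for o in obs],float)
def fit(W,M):
    mw,mm=W.mean(0),M.mean(0);a=W-mw;b=M-mm
    th=np.arctan2((b[:,0]*a[:,1]-b[:,1]*a[:,0]).sum(),(a*b).sum());Rm=np.array([[np.cos(th),-np.sin(th)],[np.sin(th),np.cos(th)]])
    sc=np.linalg.norm(a)/np.linalg.norm(b)
    return th,mw-Rm@mm,W-(M@Rm.T+mw-Rm@mm),Rm,sc
for sl in(slice(0,6),slice(0,8)):
    th,t,res,Rm,sc=fit(W[sl],M[sl]);print(th,t,sc);print(res.round(1).tolist())
print('bay',Rm@[83,0]+t)
```

```text
-0.11842452027325748 [571.9931603  -98.80376158] 0.9913497785615839
[[-0.1, -1.4], [-0.5, 2.1], [0.0, -0.9], [1.4, 0.8], [-1.0, -0.8], [0.0, 0.3]]
-0.12231902927057146 [571.99761333 -98.52984596] 0.989477541972262
[[-0.2, -1.5], [-0.3, 2.0], [-0.2, -1.6], [1.5, 0.1], [-1.1, -0.7], [0.3, 0.4], [-2.1, 0.8], [2.1, 0.5]]
bay [ 654.37746641 -108.65702752]
```

Run:
```python
from h import *
move((654.4,-108.6,150),-0.937)
```

```text
tcp [ 528.4 -166.3  212.9] d_tool [ 60.9 136.8  27.3] rotvec [-0.014 -0.018  0.011] q7 -0.73
```

```bash
python3 -m handwheel '-1 15 34 7 0 -0.018 0.011;-1 15 34 7 0 0 0;-1 15 34 7 0 0 0;-1 15 34 7 0 0 0;-1 0 0 0 0 0 0;-1 0 0 0 0 0 0'
python3 - <<'E'
from h import *
move((654.4,-108.6,90),-0.937)
E
```

```text
clock: 10.1
eef_pos: [656.2, -114.3, 146.7]
tool_rot: [-1.77, 1.565, -2.723]
force: [-0.8, -0.1, -1.6]
width: 11.0
tcp [ 656.2 -114.3  146.7] d_tool [56.7  2.1 -5.6] rotvec [-0.016 -0.001  0.005] q7 -0.86
```

```bash
python3 -m handwheel '-1 15 2 -5.6 -0.016 0 0.005;-1 15 0 0 0 0 0;-1 10 0 0 0 0 0;-1 0 0 0 0 0 0'
python3 - <<'E'
from h import *
move((654.4,-108.6,30),-0.937)
E
```

```text
clock: 10.5
eef_pos: [651.9, -112.9, 105.4]
tool_rot: [-1.763, 1.568, -2.703]
force: [-1.0, 0.7, -0.9]
width: 11.2
tcp [ 651.9 -112.9  105.4] d_tool [75.4  4.7 -1.9] rotvec [-0.003 -0.     0.002] q7 -0.85
```

```bash
python3 -m handwheel '-1 8 4.5 -1.9 0 0 0;-1 0 0 0 0 0 0;-1 0 0 0 0 0 0'
python3 - <<'E'
from h import *
move((654.4,-108.6,30),-0.937)
cv2.imwrite('pics/w11.png',get_image('wrist'))
E
```

```text
clock: 10.8
eef_pos: [655.0, -109.9, 97.8]
tool_rot: [-0.99, 1.569, -1.932]
force: [-0.8, -1.4, -1.2]
width: 11.2
tcp [ 655.  -109.9   97.8] d_tool [67.8  0.4 -1.5] rotvec [-0.005  0.001  0.002] q7 -0.86
```

View pics/w11.png

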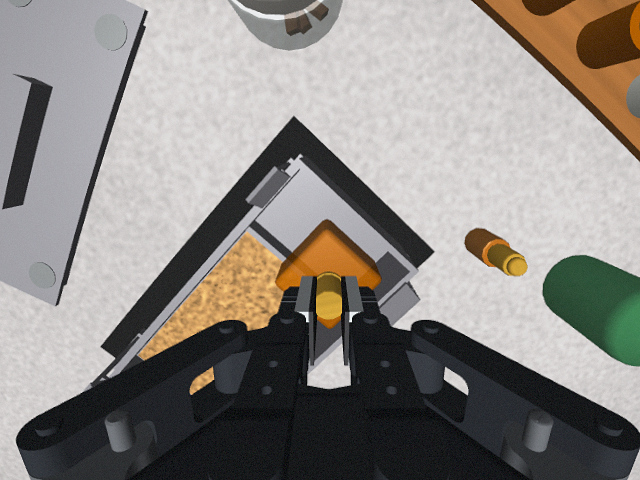

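```bash
python3 -m handwheel '-1 12 0.4 -1.5 0 0 0;-1 12 0 0 0 0 0;-1 10 0 0 0 0 0;-1 0 0 0 0 0 0'
python3 - <<'E'
from h import *
move((654.4,-108.6,30),-0.937)
E
```

```text
clock: 11.25
eef_pos: [654.5, -107.8, 61.3]
tool_rot: [-0.795, 1.569, -1.736]
force: [-0.0, 0.3, -0.6]
width: 11.0
tcp [ 654.5 -107.8   61.3] d_tool [31.3 -0.5  0.5] rotvec [-0.004  0.001  0.001] q7 -0.86
```

```bash
python3 -m handwheel '-1 9 0 0 0 0 0;-1 8 0 0 0 0 0;-1 6 0 0 0 0 0;-1 4 0 0 0 0 0;-1 0 0 0 0 0 0';  python3 -m handwheel '-1 2 0 0 0 0 0;-1 0 0 0 0 0 0';python3 - <<'E'
from h import *
move((654.4,-108.6,30),-0.937)
E
```

```text
clock: 11.75
eef_pos: [654.2, -108.0, 31.1]
tool_rot: [-1.278, 1.569, -2.219]
force: [0.0, -0.7, -0.9]
width: 11.0
clock: 11.95
eef_pos: [654.8, -107.9, 29.5]
tool_rot: [-0.671, 1.569, -1.612]
force: [0.8, -0.2, -0.4]
width: 10.9
tcp [ 654.8 -107.9   29.5] d_tool [-0.5 -0.7  0.3] rotvec [-0.004  0.001  0.001] q7 -0.87
```

```bash
python3 -m handwheel '-1 1 0 0 0 0 0;-1 0 0 0 0 0 0';python3 -m handwheel '-1 1 0 0 0 0 0;-1 0 0 0 0 0 0';python3 -m handwheel '-1 1 0 0 0 0 0;-1 0 0 0 0 0 0'
```

```text
clock: 12.15
eef_pos: [655.4, -108.0, 29.4]
tool_rot: [0.009, 1.568, -0.932]
force: [0.0, -0.4, -0.7]
width: 10.9
clock: 12.35
eef_pos: [655.9, -108.0, 29.2]
tool_rot: [0.282, 1.568, -0.66]
force: [0.7, 0.2, -1.1]
width: 11.4
clock: 12.55
eef_pos: [656.3, -108.0, 29.2]
tool_rot: [0.4, 1.567, -0.541]
force: [0.3, -0.6, -1.4]
width: 10.9
```

```bash
python3 -m handwheel '-1 2.5 -1 0 0 0 0;-1 0 0 0 0 0 0'
python3 - <<'E'
from h import *
move((654.4,-108.6,30),-0.937)
crop(get_image('wrist'),200,120,480,340,2.8,'pics/w12.png')
E
```

```text
clock: 12.75
eef_pos: [656.9, -107.8, 29.5]
tool_rot: [0.735, 1.564, -0.206]
force: [-0.2, -0.3, -1.1]
width: 10.9
tcp [ 656.9 -107.8   29.5] d_tool [-0.5 -2.5 -0.8] rotvec [-0.004  0.005 -0.004] q7 -0.87
```

View pics/w12.png

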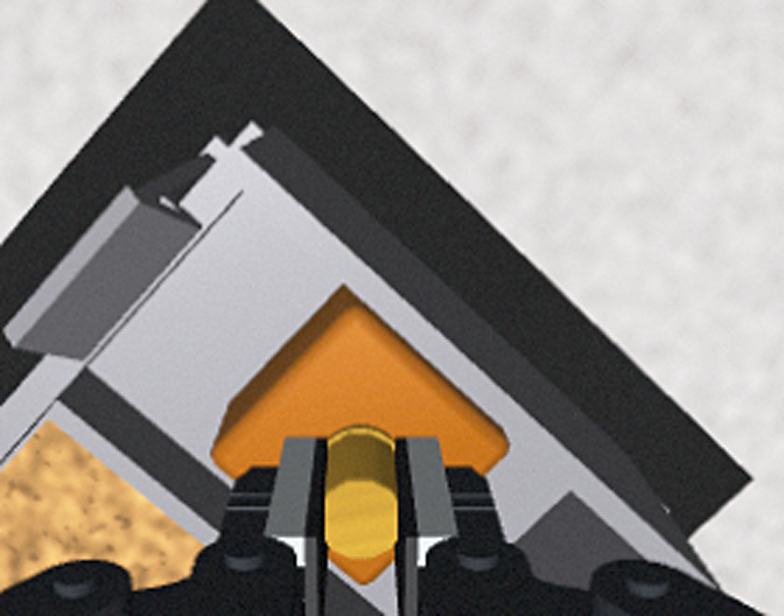

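```bash
python3 -m handwheel '-0.5 0 0 0 0 0 0;-0.5 0 0 0 0 0 0;-0.5 0 0 0 0 0 0;-0.5 0 0 0 0 0 0'; python3 -m handwheel '-0.5 -10 0 0 0 0 0;-0.5 -15 0 0 0 0 0;-0.5 -15 0 0 0 0 0;-0.5 -30 0 0 0 0 0;-0.5 -30 0 0 0 0 0;-0.5 -30 0 0 0 0 0;-0.5 0 0 0 0 0 0'
python3 - <<'E'
from h import *
st()
crop(get_image('wrist'),100,40,480,340,2,'pics/w13.png')
E
```

```text
clock: 13.2
eef_pos: [656.5, -108.2, 28.0]
tool_rot: [0.64, 1.565, -0.301]
force: [-0.1, 0.6, -0.4]
width: 21.3
clock: 13.9
eef_pos: [657.0, -108.2, 170.1]
tool_rot: [0.716, 1.561, -0.225]
force: [-0.3, -0.9, 0.4]
width: 21.5
t 13.9 tcp [ 657.  -108.2  170.1] F [-0.3 -0.9  0.4] w 21.5 
 [[ 0.01   0.808  0.589]
 [-0.002  0.589 -0.808]
 [-1.     0.007  0.008]]
```

View pics/w13.png

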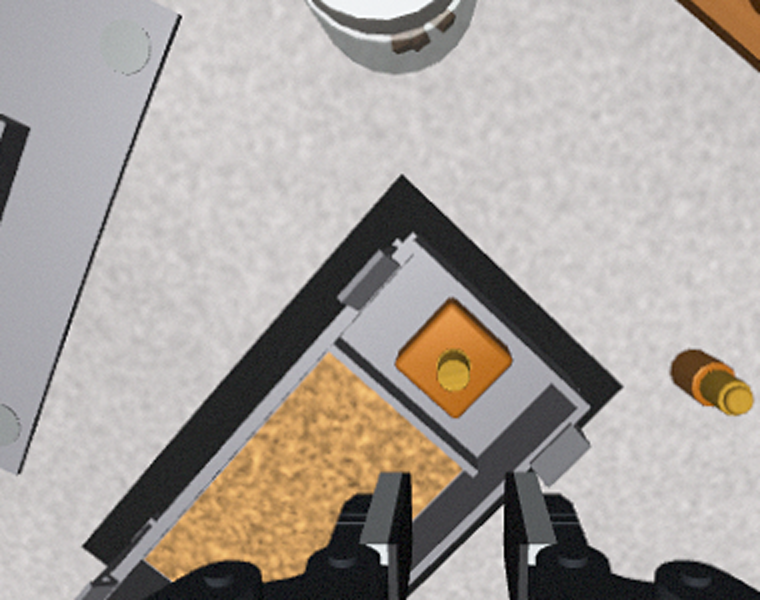

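Run:
```python
from h import *
move((525,290,240),-0.19)
```

```text
tcp [ 655.7 -108.1  168.2] d_tool [ -73.5  129.  -398.3] rotvec [-0.751  0.007 -0.002] q7 -0.85
```

```bash
python3 -m handwheel '-0.2 -20 0 0 0 0 0;-0.2 -25 13 -40 0 0 0;-0.2 -20 13 -40 0 0 0;-0.2 -9 13 -40 0 0 0;-0.2 0 13 -40 0 0 0;-0.2 0 13 -40 0 0 0;-0.2 0 13 -40 0 0 0;-0.2 0 13 -40 0 0 0;-0.2 0 13 -40 0 0 0;-0.2 0 13 -40 0 0 0';python3 -m handwheel '-0.2 0 13 -40 0 0 0;-0.2 0 0 0 -0.14 0 0;-0.2 0 0 0 -0.14 0 0;-0.2 0 0 0 -0.14 0 0;-0.2 0 0 0 -0.14 0 0;-0.2 0 0 0 -0.14 0 0;-0.2 0 0 0 -0.05 0 0;-0.2 0 0 0 0 0 0'
python3 - <<'E'
from h import *
move((525,290,240),-0.19)
E
```

```text
clock: 14.95
eef_pos: [532.7, 254.5, 240.4]
tool_rot: [-0.6, 1.562, -1.558]
force: [1.3, 0.7, 0.2]
width: 34.2
clock: 15.75
eef_pos: [508.6, 305.8, 236.3]
tool_rot: [-2.295, 1.556, -2.457]
force: [-0.1, 0.7, -1.3]
width: 34.1
tcp [508.6 305.8 236.3] d_tool [ -3.7 -13.   18.7] rotvec [ 0.028 -0.01   0.011] q7 -0.91
```

```bash
python3 -m handwheel '-0.1 -4 -13 18 0.028 -0.01 0.011;-0.1 0 0 0 0 0 0;-0.1 0 0 0 0 0 0'
python3 - <<'E'
from h import *
import pickle
st(); c=camera_params('wrist');pickle.dump(c,open('w14.pkl','wb'))
cv2.imwrite('pics/w14.png',get_image('wrist'))
E
```

```text
clock: 16.05
eef_pos: [523.1, 289.6, 239.4]
tool_rot: [-2.464, 1.568, -2.658]
force: [-0.3, 0.4, 0.4]
width: 38.4
t 16.05 tcp [523.1 289.6 239.4] F [-0.3  0.4  0.4] w 38.4 
 [[-0.002  0.192  0.981]
 [-0.001  0.981 -0.192]
 [-1.    -0.002 -0.002]]
```

View pics/w14.png

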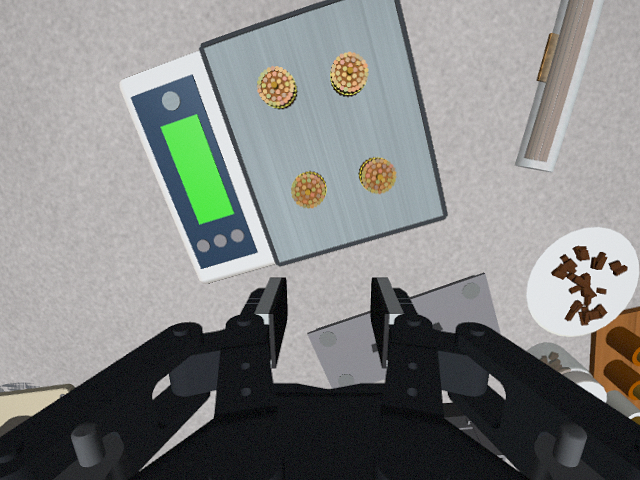

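Run:
```python
from h import *
import pickle
c=pickle.load(open('w14.pkl','rb'));i=cv2.imread('pics/w14.png')
crop(i,240,40,420,220,4.4,'pics/w14c.png')
for p in((309,190),(378,175.5),(276.5,86),(349.5,71.5)):print(onz(c,*p,92).round(1))
```

```text
[510.6 318.5  92. ]
[574.  319.4  92. ]
[501.7 410.3  92. ]
[564.3 409.5  92. ]
```

View pics/w14c.png

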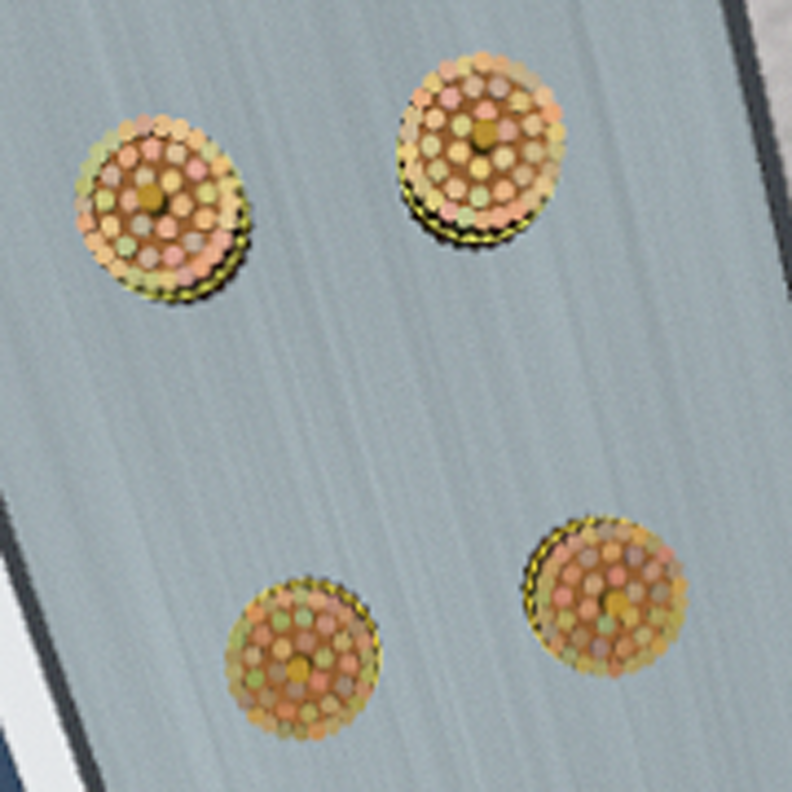

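Run:
```python
from h import *
move((574,319.4,110),-0.12)
```

```text
tcp [523.6 289.  239.4] d_tool [129.3  39.9  43.8] rotvec [-0.074 -0.001  0.002] q7 -0.9
```

```bash
python3 -m handwheel '0.2 20 20 22 -0.074 0 0;0.2 20 20 22 0 0 0;0.2 25 0 0 0 0 0;0.2 25 0 0 0 0 0;0.2 0 0 0 0 0 0;0.2 0 0 0 0 0 0'
python3 - <<'E'
from h import *
move((574,319.4,110),-0.12)
E
```

```text
clock: 16.7
eef_pos: [572.9, 326.0, 147.2]
tool_rot: [-2.423, 1.569, -2.538]
force: [0.6, 0.3, 1.0]
width: 51.4
tcp [572.9 326.  147.2] d_tool [37.2 -6.4  1.9] rotvec [ 0.005 -0.001  0.001] q7 -0.86
```

```bash
python3 -m handwheel '0.2 12 -6.4 1.9 0 0 0;0.2 10 0 0 0 0 0;0.2 10 0 0 0 0 0;0.2 0 0 0 0 0 0'
python3 - <<'E'
from h import *
move((574,319.4,65),-0.12)
cv2.imwrite('pics/w15.png',get_image('wrist'))
i=get_image('scene');crop(i,360,220,520,360,4.5,'pics/c15.png')
E
```

```text
clock: 17.1
eef_pos: [575.3, 319.5, 116.3]
tool_rot: [0.493, 1.568, 0.377]
force: [-0.5, -1.1, -0.3]
width: 51.1
tcp [575.3 319.5 116.3] d_tool [51.3 -0.3 -1.4] rotvec [ 0.004  0.003 -0.001] q7 -0.87
```

View pics/w15.png

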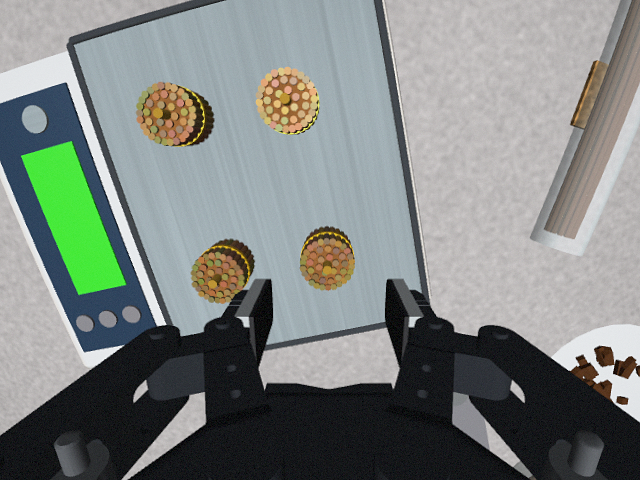

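View pics/c15.png

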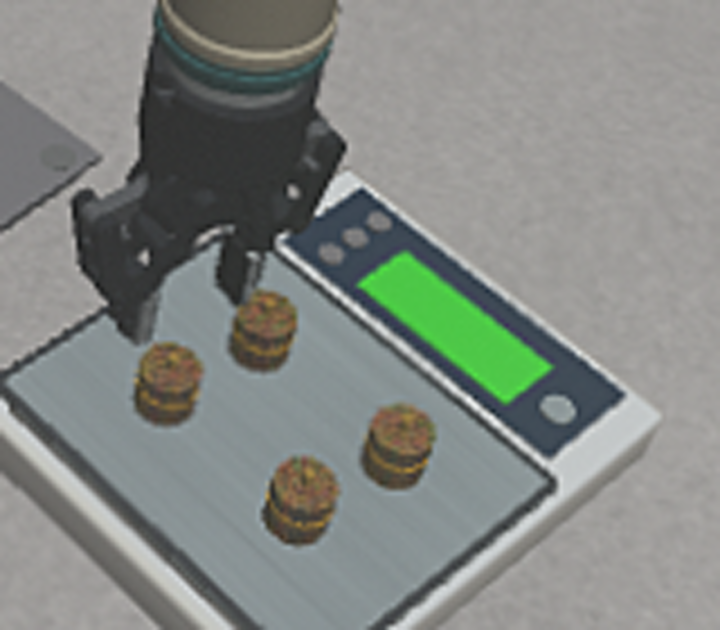

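Run:
```python
from h import *
s,r=st();C=camera_params('scene');W=camera_params('wrist')
for d in(-30,-20,-10,0,8):
  print(d,[proj(C,s['eef_pos']+r[:,0]*d+r[:,1]*11+r[:,2]*z).round(1) for z in(-25,25)])
print(onz(W,327,265,92))
for z in (60,65,70,80): print(z,proj(W,s['eef_pos']),proj(W,(575.3,319.5,z)))
```

```text
t 17.2 tcp [576.  320.5 117.6] F [0.3 0.3 0.6] w 51.5 
 [[ 0.005  0.115  0.993]
 [ 0.003  0.993 -0.115]
 [-1.     0.003  0.004]]
-30 [array([413.1, 286.1]), array([393.7, 293.6])]
-20 [array([412.4, 289. ]), array([393.1, 296.5])]
-10 [array([411.6, 292. ]), array([392.5, 299.5])]
0 [array([410.9, 294.8]), array([391.9, 302.3])]
8 [array([410.4, 297.1]), array([391.4, 304.6])]
[575.07309815 319.3741999   92.        ]
60 [328.55254348 280.19240577] [327.2912909  248.40558402]
65 [328.55254348 280.19240577] [327.30146011 250.65785069]
70 [328.55254348 280.19240577] [327.31209179 253.0110111 ]
80 [328.55254348 280.19240577] [327.33487399 258.04822707]
```

```bash
python3 -m handwheel '0.2 15 -1 -2 0 0.004 0;0.2 12 0 0 0 0 0;0.2 12 0 0 0 0 0;0.2 8 0 0 0 0 0;0.2 0 0 0 0 0 0;0.2 0 0 0 0 0 0'
python3 - <<'E'
from h import *
move((574.5,319.4,50),-0.12)
crop(get_image('wrist'),220,180,440,340,3.6,'pics/w16.png')
i=get_image('scene');crop(i,360,220,520,360,4.5,'pics/c16.png')
E
```

```text
clock: 17.8
eef_pos: [573.7, 320.2, 66.3]
tool_rot: [1.608, 1.567, 1.493]
force: [-0.5, -0.8, -0.1]
width: 51.4
tcp [573.7 320.2  66.3] d_tool [16.3 -0.7  0.9] rotvec [ 0.005 -0.    -0.003] q7 -0.88
```

View pics/w16.png

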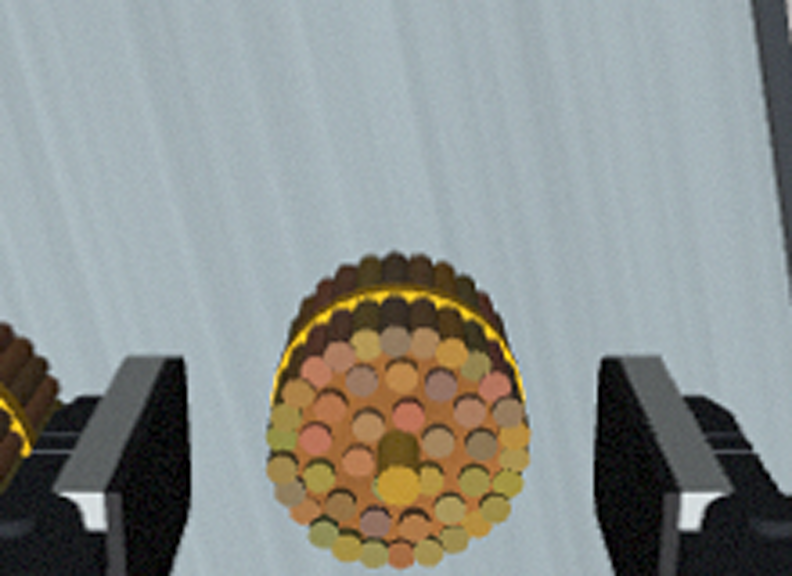

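View pics/c16.png

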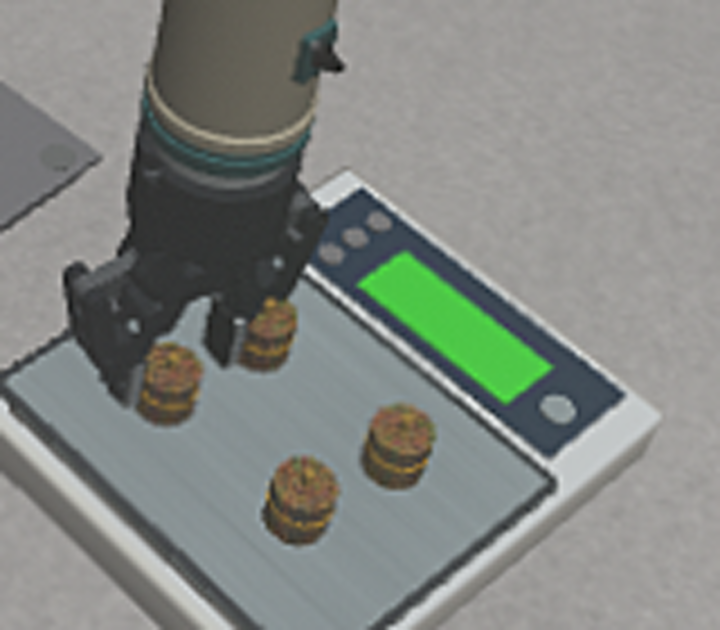

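```bash
python3 -m handwheel '0.2 7 -0.7 0.9 0 0 0;0.2 6 0 0 0 0 0;0.2 0 0 0 0 0 0;-0.6 0 0 0 0 0 0;-0.6 0 0 0 0 0 0;-0.6 0 0 0 0 0 0;-0.6 0 0 0 0 0 0'
python3 - <<'E'
from h import *
move((574.5,319.4,50),-0.12)
crop(get_image('wrist'),220,180,440,340,3.6,'pics/w17.png')
i=get_image('scene');crop(i,360,220,520,360,4.5,'pics/c17.png')
E
```

```text
clock: 18.6
eef_pos: [576.1, 320.2, 54.5]
tool_rot: [1.076, 1.564, 0.961]
force: [-0.4, -0.6, 0.1]
width: 30.3
tcp [576.1 320.2  54.5] d_tool [ 4.5 -1.  -1.5] rotvec [ 0.005  0.003 -0.006] q7 -0.89
```

View pics/w17.png

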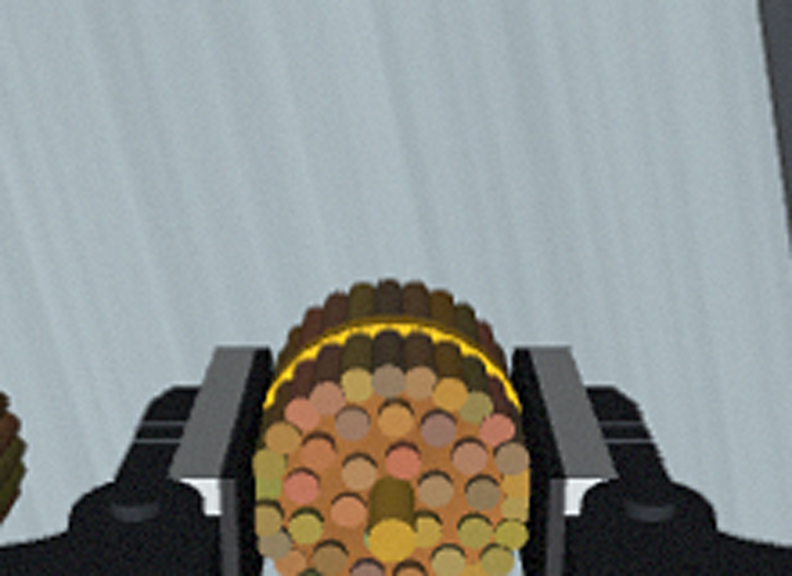

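View pics/c17.png

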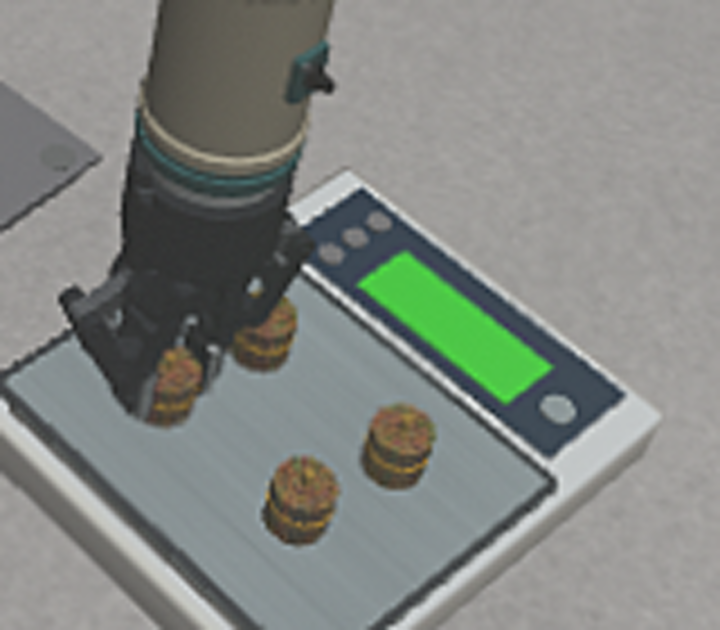

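```bash
python3 -m handwheel '-0.6 -5 0 0 0 0 0;-0.6 -15 0 0 0 0 0;-0.6 -25 0 0 0 0 0;-0.6 -35 0 0 0 0 0;-0.6 0 0 0 0 0 0'
python3 - <<'E'
from h import *
move((577.7,-118.4,130),-0.12)
E
```

```text
clock: 19.2
eef_pos: [575.6, 320.0, 139.9]
tool_rot: [1.142, 1.564, 1.027]
force: [1.4, 1.0, 0.3]
width: 29.9
tcp [575.6 320.  139.9] d_tool [   7.4 -435.3   52.3] rotvec [ 0.005  0.003 -0.006] q7 -0.86
```

```bash
python3 -m handwheel '-0.6 0 -43 5 0 0 0;-0.6 0 -43 5 0 0 0;-0.6 0 -43 5 0 0 0;-0.6 0 -43 5 0 0 0;-0.6 0 -43 5 0 0 0;-0.6 0 -43 5 0 0 0;-0.6 0 -43 5 0 0 0;-0.6 0 -43 5 0 0 0;-0.6 0 -43 5 0 0 0;-0.6 0 -30 5 0 0 0'; python3 -m handwheel '-0.6 0 0 0 0 0 0'
python3 - <<'E'
from h import *
move((577.7,-118.4,130),-0.12)
E
```

```text
clock: 20.2
eef_pos: [581.4, -105.8, 143.8]
tool_rot: [0.815, 1.55, 0.713]
force: [-0.0, -0.9, -1.3]
width: 29.9
clock: 20.3
eef_pos: [581.0, -112.9, 144.1]
tool_rot: [0.647, 1.552, 0.537]
force: [-1.2, -0.2, -0.4]
width: 30.1
tcp [ 581.  -112.9  144.1] d_tool [14.  -6.  -2.9] rotvec [ 0.01   0.015 -0.011] q7 -0.2
```

```bash
python3 -m handwheel '-0.6 10 -6 -3 0.01 0.015 -0.011;-0.6 0 0 0 0 0 0;-0.6 20 0 0 0 0 0;-0.6 20 0 0 0 0 0;-0.6 0 0 0 0 0 0;-0.6 0 0 0 0 0 0'
python3 - <<'E'
from h import *
move((577.7,-118.4,0),-0.12)
cv2.imwrite('pics/w18.png',get_image('wrist'))
E
```

```text
clock: 20.9
eef_pos: [578.4, -112.0, 93.8]
tool_rot: [1.456, 1.568, 1.343]
force: [0.6, -0.2, -0.6]
width: 30.5
tcp [ 578.4 -112.    93.8] d_tool [93.8 -6.7 -0. ] rotvec [ 0.006  0.    -0.003] q7 -0.24
```

View pics/w18.png

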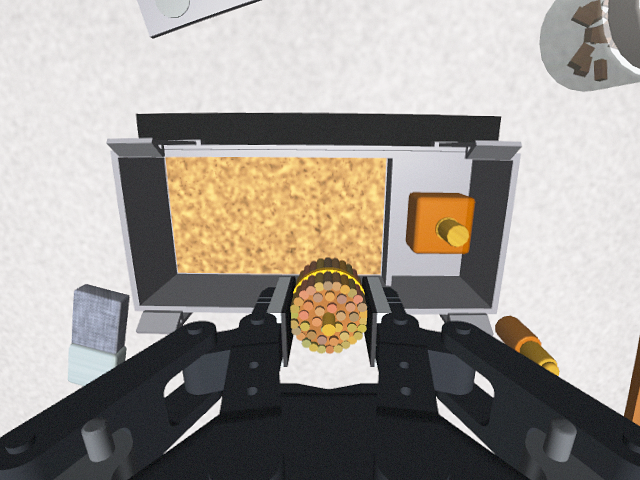

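```bash
python3 -m handwheel '-0.6 5 -6 0 0 0 0;-0.6 0 0 0 0 0 0;-0.6 15 0 0 0 0 0;-0.6 15 0 0 0 0 0;-0.6 0 0 0 0 0 0'
python3 - <<'E'
from h import *
move((577.7,-118.4,-3.5),-0.12)
E
```

```text
clock: 21.45
eef_pos: [579.7, -118.0, 59.2]
tool_rot: [0.425, 1.565, 0.312]
force: [0.4, 0.2, -0.1]
width: 30.5
tcp [ 579.7 -118.    59.2] d_tool [62.7 -0.7 -2.3] rotvec [ 0.007  0.005 -0.002] q7 -0.25
```

```bash
python3 -m handwheel '-0.6 12 0 -2 0.007 0.005 0;-0.6 12 0 0 0 0 0;-0.6 12 0 0 0 0 0;-0.6 10 0 0 0 0 0;-0.6 0 0 0 0 0 0'
python3 - <<'E'
from h import *
move((577.7,-118.4,-3.5),-0.12)
E
```

```text
clock: 21.95
eef_pos: [577.4, -117.8, 8.7]
tool_rot: [1.891, 1.568, 1.77]
force: [0.2, -0.5, -0.3]
width: 30.0
tcp [ 577.4 -117.8    8.7] d_tool [12.2 -0.6  0.4] rotvec [-0.001 -0.001 -0.002] q7 -0.28
```

```bash
python3 -m handwheel '-0.6 6 0 0 0 0 0;-0.6 3 0 0 0 0 0;-0.6 0 0 0 0 0 0'; python3 -m handwheel '-0.6 3 0 0 0 0 0;-0.6 0 0 0 0 0 0';  python3 - <<'E'
from h import *
move((577.7,-118.4,-3.5),-0.12)
cv2.imwrite('pics/w19.png',get_image('wrist'))
E
```

```text
clock: 22.25
eef_pos: [577.7, -117.6, -1.0]
tool_rot: [1.729, 1.568, 1.608]
force: [-0.1, 0.4, -0.1]
width: 30.3
clock: 22.45
eef_pos: [578.4, -117.8, -3.5]
tool_rot: [1.125, 1.568, 1.004]
force: [-0.6, -0.0, -0.1]
width: 30.2
tcp [ 578.4 -117.8   -3.5] d_tool [-0.  -0.7 -0.7] rotvec [-0.001  0.001 -0.003] q7 -0.28
```

View pics/w19.png

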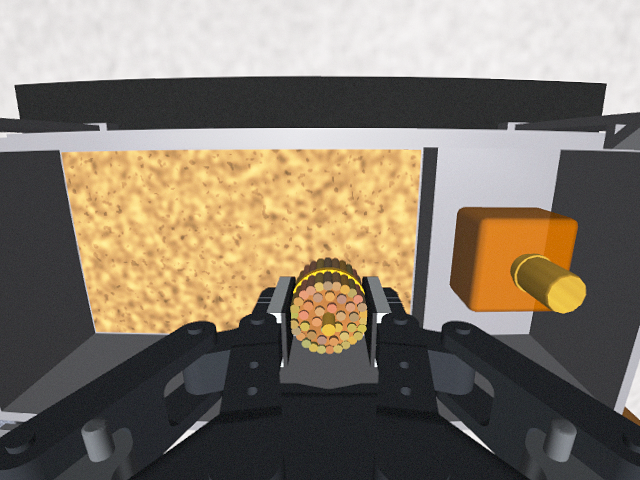

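```bash
python3 -m handwheel '-0.6 2 0 0 0 0 0;-0.6 0 0 0 0 0 0'; python3 -m handwheel '-0.05 0 0 0 0 0 0;-0.05 0 0 0 0 0 0;-0.05 0 0 0 0 0 0'; python3 -m handwheel '-0.05 -10 0 0 0 0 0;-0.05 -15 0 0 0 0 0;-0.05 -20 0 0 0 0 0;-0.05 -30 0 0 0 0 0;-0.05 -40 0 0 0 0 0;-0.05 -40 0 0 0 0 0;-0.05 0 0 0 0 0 0'
python3 - <<'E'
from h import *
s,r=st()
c=camera_params('wrist')
cv2.imwrite('pics/w20.png',get_image('wrist'))
E
```

```text
clock: 22.7
eef_pos: [579.0, -117.9, -3.4]
tool_rot: [0.65, 1.568, 0.529]
force: [0.4, -0.5, -1.1]
width: 30.2
clock: 23.0
eef_pos: [579.3, -117.9, -3.2]
tool_rot: [0.539, 1.567, 0.418]
force: [-0.1, -0.1, -0.0]
width: 40.9
clock: 23.7
eef_pos: [578.8, -117.8, 162.9]
tool_rot: [0.455, 1.566, 0.335]
force: [1.0, -0.7, 0.3]
width: 40.4
t 23.7 tcp [ 578.8 -117.8  162.9] F [ 1.  -0.7  0.3] w 40.4 
 [[ 0.005  0.12   0.993]
 [ 0.002  0.993 -0.12 ]
 [-1.     0.002  0.004]]
```

View pics/w20.png

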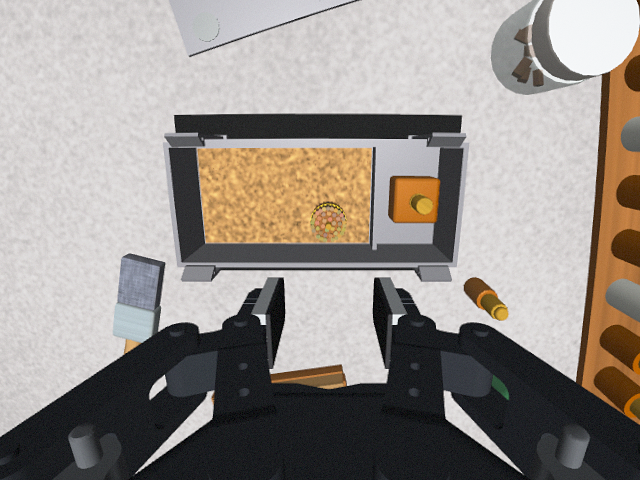

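```bash
python3 -m handwheel '0.2 0 43 -12 0 0 0;0.2 0 43 -12 0 0 0;0.2 0 43 -12 0 0 0;0.2 0 43 -12 0 0 0;0.2 0 43 -12 0 0 0;0.2 0 43 -12 0 0 0;0.2 0 43 -12 0 0 0;0.2 0 43 -12 0 0 0;0.2 0 30 -8 0 0 0;0.2 0 0 0 0 0 0'
python3 - <<'E'
from h import *
import pickle
s,r=st()
c=camera_params('wrist')
cv2.imwrite('pics/w21.png',get_image('wrist'));pickle.dump(c,open('w21.pkl','wb'))
for p in((510.6,318.5,92),(501.7,410.3,92),(564.3,409.5,92)):print(proj(c,p).round(1))
E
```

```text
clock: 24.75
eef_pos: [512.0, 275.1, 154.9]
tool_rot: [-2.693, 1.56, -2.82]
force: [-0.4, -0.3, -0.5]
width: 51.0
t 24.75 tcp [512.  275.1 154.9] F [-0.4 -0.3 -0.5] w 51.0 
 [[-0.01   0.127  0.992]
 [-0.003  0.992 -0.127]
 [-1.    -0.005 -0.01 ]]
[318.9 180.8]
[283.3  28.5]
[389.1  15.2]
```

View pics/w21.png

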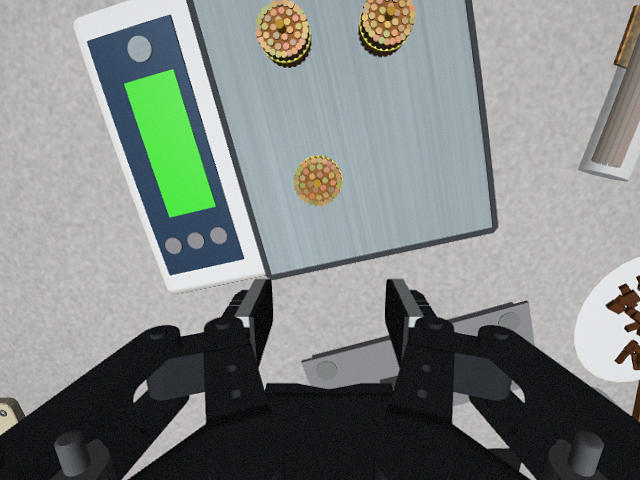

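Run:
```python
from h import *
move((511,318.8,110),-0.12)
```

```text
tcp [512.3 272.3 154.6] d_tool [44.4 46.3 -6.9] rotvec [-0.01  -0.01   0.007] q7 -0.88
```

```bash
python3 -m handwheel '0.2 10 23 -3.5 0 -0.01 0.007;0.2 10 23 -3.5 0 0 0;0.2 20 0 0 0 0 0;0.2 0 0 0 0 0 0;0.2 0 0 0 0 0 0'
python3 - <<'E'
from h import *
move((511,318.8,54),-0.12)
E
```

```text
clock: 25.3
eef_pos: [512.1, 310.2, 111.4]
tool_rot: [-1.708, 1.561, -1.845]
force: [0.1, 0.5, 1.1]
width: 51.3
tcp [512.1 310.2 111.4] d_tool [57.3  8.9 -2.2] rotvec [-0.018 -0.001  0.01 ] q7 -0.97
```

```bash
python3 -m handwheel '0.2 6 9 -2 -0.018 0 0.01;0.2 0 0 0 0 0 0;0.2 12 0 0 0 0 0;0.2 12 0 0 0 0 0;0.2 0 0 0 0 0 0'
python3 - <<'E'
from h import *
move((511,318.8,54),-0.12)
E
```

```text
clock: 25.8
eef_pos: [513.5, 317.0, 81.0]
tool_rot: [0.765, 1.569, 0.642]
force: [-0.2, 0.7, 0.7]
width: 51.2
tcp [513.5 317.   81. ] d_tool [27.   1.4 -2.7] rotvec [-0.003  0.001 -0.001] q7 -0.97
```

```bash
python3 -m handwheel '0.2 9 1.4 -2.7 0 0 0;0.2 9 0 0 0 0 0;0.2 8 0 0 0 0 0;0.2 0 0 0 0 0 0;0.2 0 0 0 0 0 0'
python3 - <<'E'
from h import *
move((511,318.8,54),-0.12)
crop(get_image('wrist'),220,180,440,340,3.6,'pics/w22.png')
E
```

```text
clock: 26.3
eef_pos: [510.2, 318.8, 51.7]
tool_rot: [1.085, 1.571, 0.963]
force: [-0.4, 0.4, 0.5]
width: 51.1
tcp [510.2 318.8  51.7] d_tool [-2.3  0.1  0.8] rotvec [-0.002  0.    -0.   ] q7 -0.99
```

View pics/w22.png

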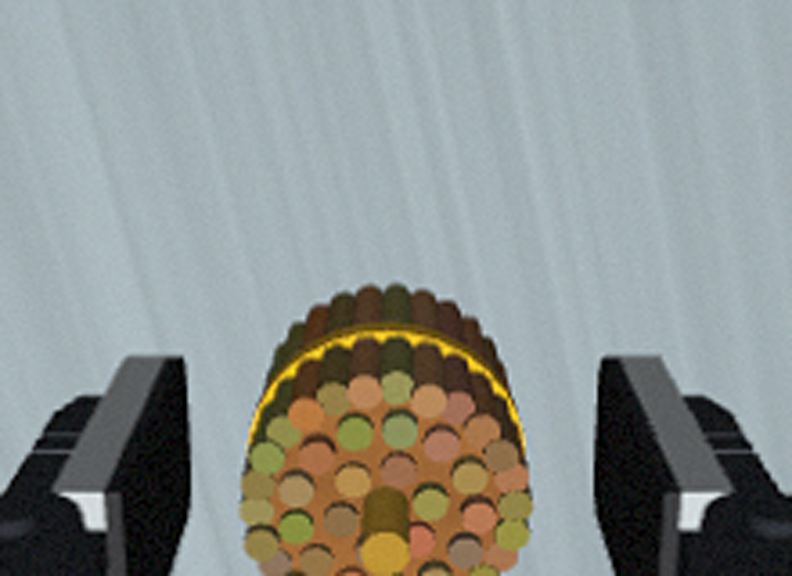

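```bash
python3 -m handwheel '-0.6 0 0 0 0 0 0;-0.6 0 0 0 0 0 0;-0.6 0 0 0 0 0 0;-0.6 0 0 0 0 0 0;-0.6 0 0 0 0 0 0'; python3 -m handwheel '-0.6 -5 0 0 0 0 0;-0.6 -15 0 0 0 0 0;-0.6 -25 0 0 0 0 0;-0.6 -35 0 0 0 0 0;-0.6 0 0 0 0 0 0'
python3 - <<'E'
from h import *
move((582.2,-80.7,130),-0.12)
E
```

```text
clock: 26.85
eef_pos: [511.1, 319.3, 53.2]
tool_rot: [0.723, 1.568, 0.6]
force: [-0.6, -0.3, -1.1]
width: 30.4
clock: 27.35
eef_pos: [510.8, 319.4, 138.6]
tool_rot: [0.833, 1.568, 0.711]
force: [-0.2, 0.1, 0.7]
width: 30.0
tcp [510.8 319.4 138.6] d_tool [   8.1 -388.4  119.6] rotvec [-0.002  0.002 -0.002] q7 -0.95
```

```bash
python3 -m handwheel '-0.6 0 -43 13 0 0 0;-0.6 0 -43 13 0 0 0;-0.6 0 -43 13 0 0 0;-0.6 0 -43 13 0 0 0;-0.6 0 -43 13 0 0 0;-0.6 0 -43 13 0 0 0;-0.6 0 -43 13 0 0 0;-0.6 0 -43 13 0 0 0;-0.6 0 -30 9 0 0 0;-0.6 0 0 0 0 0 0'
python3 - <<'E'
from h import *
move((582.2,-80.7,90),-0.12)
E
```

```text
clock: 28.35
eef_pos: [583.2, -76.7, 144.3]
tool_rot: [0.559, 1.556, 0.443]
force: [-0.4, -0.2, -0.8]
width: 30.2
tcp [583.2 -76.7 144.3] d_tool [54.3 -4.5 -1.2] rotvec [ 0.004  0.013 -0.008] q7 -0.29
```

```bash
python3 -m handwheel '-0.6 10 -4.5 -1 0 0.013 -0.008;-0.6 0 0 0 0 0 0;-0.6 20 0 0 0 0 0;-0.6 20 0 0 0 0 0;-0.6 0 0 0 0 0 0'
python3 - <<'E'
from h import *
move((582.2,-80.7,30),-0.12)
cv2.imwrite('pics/w23.png',get_image('wrist'))
E
```

```text
clock: 28.85
eef_pos: [581.8, -75.9, 93.8]
tool_rot: [1.923, 1.569, 1.812]
force: [-0.2, 0.2, -1.1]
width: 30.6
tcp [581.8 -75.9  93.8] d_tool [63.8 -4.8  1. ] rotvec [ 0.009 -0.001 -0.002] q7 -0.31
```

View pics/w23.png

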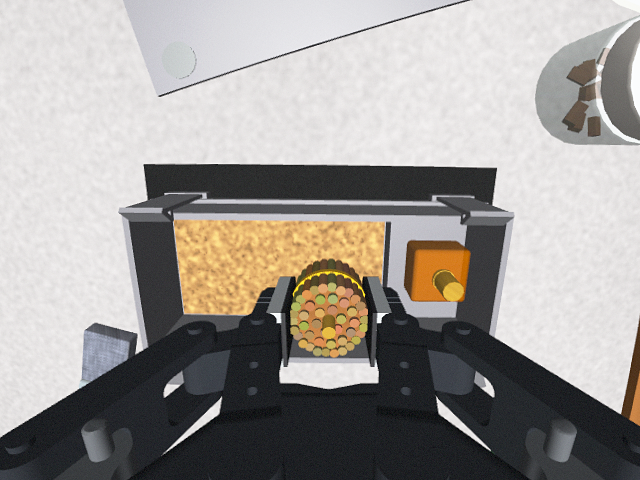

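```bash
python3 -m handwheel '-0.6 5 -3 1 0.009 0 0;-0.6 0 0 0 0 0 0;-0.6 15 0 0 0 0 0;-0.6 15 0 0 0 0 0;-0.6 15 0 0 0 0 0;-0.6 0 0 0 0 0 0'
python3 - <<'E'
from h import *
move((582.4,-78.7,-4.8),-0.12)
E
```

```text
clock: 29.5
eef_pos: [586.3, -76.6, 45.1]
tool_rot: [0.401, 1.563, 0.284]
force: [1.4, -0.1, -0.9]
width: 30.5
tcp [586.3 -76.6  45.1] d_tool [49.9 -2.7 -4. ] rotvec [ 0.003  0.007 -0.003] q7 -0.35
```

```bash
python3 -m handwheel '-0.6 10 -2.7 -4 0 0.007 -0.003;-0.6 10 0 0 0 0 0;-0.6 10 0 0 0 0 0;-0.6 8 0 0 0 0 0;-0.6 0 0 0 0 0 0'
python3 - <<'E'
from h import *
move((582.4,-78.7,-4.8),-0.12)
E
```

```text
clock: 30.0
eef_pos: [582.3, -79.2, 4.4]
tool_rot: [-0.057, 1.57, -0.175]
force: [-0.6, 0.4, -0.3]
width: 30.0
tcp [582.3 -79.2   4.4] d_tool [9.2 0.5 0. ] rotvec [0.002 0.001 0.   ] q7 -0.37
```

```bash
python3 -m handwheel '-0.6 5 0 0 0 0 0;-0.6 3 0 0 0 0 0;-0.6 0 0 0 0 0 0'; python3 -m handwheel '-0.6 3 0 0 0 0 0;-0.6 0 0 0 0 0 0'; python3 -m handwheel '-0.05 0 0 0 0 0 0;-0.05 0 0 0 0 0 0;-0.05 0 0 0 0 0 0';python3 -m handwheel '-0.05 -10 0 0 0 0 0;-0.05 -15 0 0 0 0 0;-0.05 -20 0 0 0 0 0;-0.05 -30 0 0 0 0 0;-0.05 -40 0 0 0 0 0;-0.05 -40 0 0 0 0 0;-0.05 0 0 0 0 0 0';python3 - <<'E'
from h import *
s,r=st()
c=camera_params('wrist')
cv2.imwrite('pics/w24.png',get_image('wrist'))
E
```

```text
clock: 30.3
eef_pos: [582.7, -79.1, -4.1]
tool_rot: [0.025, 1.569, -0.093]
force: [-0.7, 0.2, -0.5]
width: 30.2
clock: 30.5
eef_pos: [583.8, -79.0, -5.1]
tool_rot: [-0.077, 1.567, -0.195]
force: [0.7, -0.6, -0.5]
width: 30.6
clock: 30.8
eef_pos: [584.5, -79.2, -4.6]
tool_rot: [-0.049, 1.565, -0.166]
force: [-0.3, 0.2, -0.5]
width: 40.6
clock: 31.5
eef_pos: [583.6, -78.6, 161.5]
tool_rot: [-0.0, 1.564, -0.117]
force: [0.0, -0.7, 0.8]
width: 40.3
t 31.5 tcp [583.6 -78.6 161.5] F [ 0.  -0.7  0.8] w 40.3 
 [[ 0.007  0.116  0.993]
 [-0.001  0.993 -0.116]
 [-1.    -0.     0.007]]
```

View pics/w24.png

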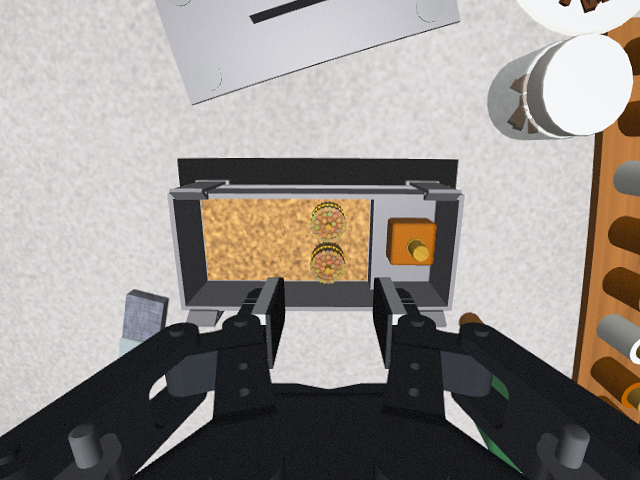

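Both bundles stand in the long bay at (328,218) and (328,262). Next the third, near (564,410).

```bash
python3 -m handwheel '0.2 0 43 -2 0 0 0;0.2 0 43 -2 0 0 0;0.2 0 43 -2 0 0 0;0.2 0 43 -2 0 0 0;0.2 0 43 -2 0 0 0;0.2 0 43 -2 0 0 0;0.2 0 43 -2 0 0 0;0.2 0 43 -2 0 0 0;0.2 0 43 -2 0 0 0;0.2 0 43 -2 0 0 0';python3 -m handwheel '0.2 0 0 0 0 0 0'
python3 - <<'E'
from h import *
import pickle
c=camera_params('wrist')
cv2.imwrite('pics/w25.png',get_image('wrist'));pickle.dump(c,open('w25.pkl','wb'))
for p in((501.7,410.3,92),(564.3,409.5,92)):print(proj(c,p).round(1))
move((564.3,409.7,110),-0.12)
E
```

```text
clock: 32.55
eef_pos: [610.8, 349.8, 149.6]
tool_rot: [-2.055, 1.552, -2.189]
force: [0.1, -0.5, 0.6]
width: 51.4
clock: 32.65
eef_pos: [607.2, 359.1, 148.4]
tool_rot: [-2.417, 1.554, -2.543]
force: [-0.5, 0.5, 0.3]
width: 51.1
[158. 190.]
[252.3 178.5]
tcp [607.8 354.7 148. ] d_tool [ 37.9  49.6 -49.7] rotvec [-0.008 -0.013  0.016] q7 -0.89
```

View pics/w25.png

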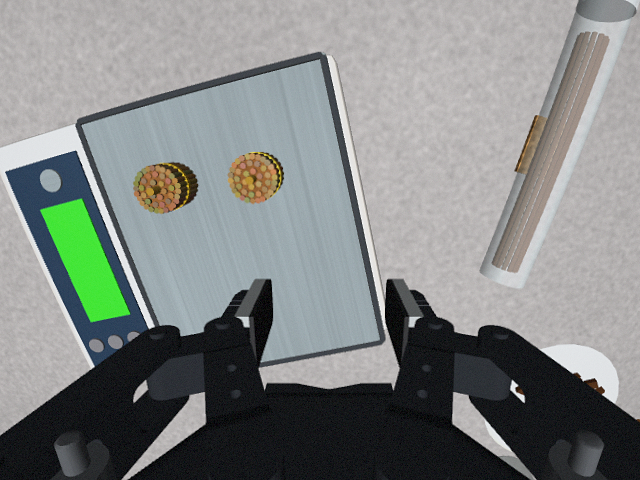

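```bash
python3 -m handwheel '0.2 8 25 -25 0 -0.013 0.016;0.2 8 25 -25 0 0 0;0.2 15 0 0 0 0 0;0.2 0 0 0 0 0 0;0.2 0 0 0 0 0 0'
python3 - <<'E'
from h import *
move((564.8,409.9,54),-0.12)
E
```

```text
clock: 33.2
eef_pos: [565.1, 401.8, 112.4]
tool_rot: [-1.577, 1.561, -1.711]
force: [1.2, 0.4, 0.2]
width: 51.1
tcp [565.1 401.8 112.4] d_tool [58.3  8.5 -1.3] rotvec [-0.015 -0.     0.01 ] q7 -1.0
```

```bash
python3 -m handwheel '0.2 6 8.5 -1 -0.015 0 0.01;0.2 0 0 0 0 0 0;0.2 12 0 0 0 0 0;0.2 12 0 0 0 0 0;0.2 0 0 0 0 0 0'
python3 - <<'E'
from h import *
move((564.8,409.9,54),-0.12)
E
```

```text
clock: 33.7
eef_pos: [569.7, 405.9, 81.0]
tool_rot: [-0.182, 1.568, -0.308]
force: [-0.5, 0.0, 0.4]
width: 51.5
tcp [569.7 405.9  81. ] d_tool [26.9  3.3 -5.4] rotvec [-0.006  0.003  0.001] q7 -1.0
```

```bash
python3 -m handwheel '0.2 2 3.3 -5.4 0 0.003 0;0.2 0 0 0 0 0 0;0.2 8 0 0 0 0 0;0.2 8 0 0 0 0 0;0.2 6 0 0 0 0 0;0.2 0 0 0 0 0 0'
python3 - <<'E'
from h import *
move((564.8,409.9,54),-0.12)
crop(get_image('wrist'),220,180,440,340,3.6,'pics/w26.png')
E
```

```text
clock: 34.3
eef_pos: [563.9, 410.4, 54.5]
tool_rot: [-2.183, 1.57, -2.308]
force: [-0.7, 0.1, 0.1]
width: 51.0
tcp [563.9 410.4  54.5] d_tool [ 0.5 -0.4  0.9] rotvec [-0.005 -0.001  0.001] q7 -1.02
```

View pics/w26.png

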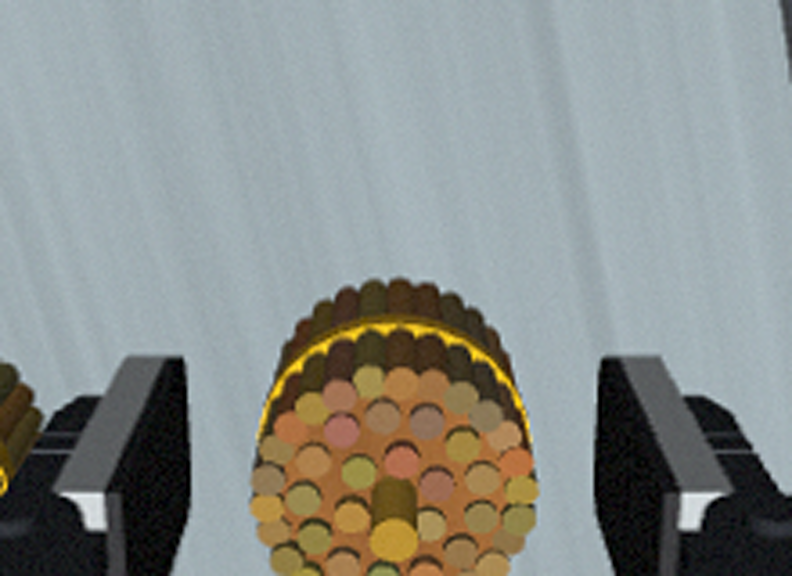

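```bash
python3 -m handwheel '-0.6 1 0 0 0 0 0;-0.6 0 0 0 0 0 0;-0.6 0 0 0 0 0 0;-0.6 0 0 0 0 0 0;-0.6 0 0 0 0 0 0'; python3 -m handwheel '-0.6 -5 0 0 0 0 0;-0.6 -15 0 0 0 0 0;-0.6 -25 0 0 0 0 0;-0.6 -35 0 0 0 0 0;-0.6 0 0 0 0 0 0'
python3 - <<'E'
from h import *
move((515,-111.9,130),-0.12)
E
```

```text
clock: 34.85
eef_pos: [565.0, 411.1, 55.0]
tool_rot: [0.673, 1.569, 0.548]
force: [-0.5, -0.5, -1.0]
width: 30.4
clock: 35.35
eef_pos: [564.9, 411.3, 140.6]
tool_rot: [0.856, 1.569, 0.731]
force: [1.2, 0.2, -0.4]
width: 29.7
tcp [564.9 411.3 140.6] d_tool [   9.8 -525.3   15.8] rotvec [-0.005  0.001 -0.002] q7 -0.99
```

```bash
python3 -m handwheel '-0.6 0 -43 0 0 0 0;-0.6 0 -43 0 0 0 0;-0.6 0 -43 0 0 0 0;-0.6 0 -43 0 0 0 0;-0.6 0 -43 0 0 0 0;-0.6 0 -43 0 0 0 0;-0.6 0 -43 0 0 0 0;-0.6 0 -43 0 0 0 0;-0.6 0 -43 0 0 0 0;-0.6 0 -43 0 0 0 0';python3 -m handwheel '-0.6 0 -43 0 0 0 0;-0.6 0 -35 0 0 0 0;-0.6 0 0 0 0 0 0'
python3 - <<'E'
from h import *
move((515,-111.9,130),-0.12)
E
```

```text
clock: 36.35
eef_pos: [513.1, -19.6, 145.2]
tool_rot: [0.772, 1.551, 0.661]
force: [1.1, -0.7, -0.9]
width: 30.1
clock: 36.65
eef_pos: [502.6, -108.6, 145.8]
tool_rot: [0.502, 1.552, 0.379]
force: [0.5, 0.3, -0.1]
width: 30.3
tcp [ 502.6 -108.6  145.8] d_tool [16.  -1.9 12.5] rotvec [-0.002  0.016 -0.009] q7 -0.25
```

```bash
python3 -m handwheel '-0.6 10 -2 12.5 0 0.016 -0.009;-0.6 0 0 0 0 0 0;-0.6 20 0 0 0 0 0;-0.6 20 0 0 0 0 0;-0.6 0 0 0 0 0 0;-0.6 0 0 0 0 0 0'
python3 - <<'E'
from h import *
move((515,-111.9,30),-0.12)
cv2.imwrite('pics/w27.png',get_image('wrist'))
E
```

```text
clock: 37.25
eef_pos: [516.1, -110.7, 99.3]
tool_rot: [0.067, 1.565, -0.055]
force: [0.2, -0.2, -0.3]
width: 30.1
tcp [ 516.1 -110.7   99.3] d_tool [69.3 -1.4 -1.3] rotvec [-0.003  0.005 -0.   ] q7 -0.29
```

View pics/w27.png

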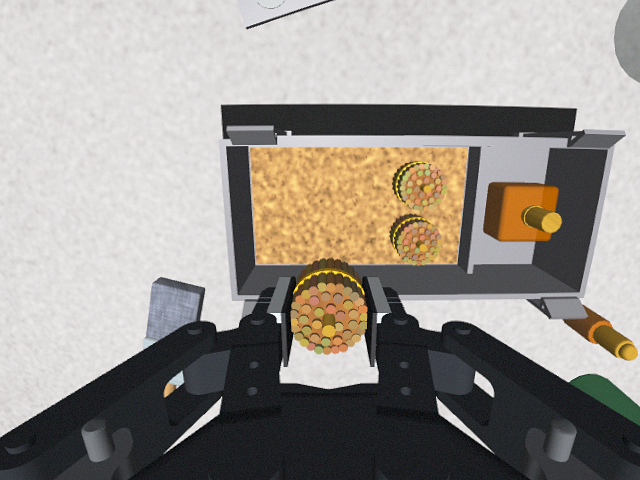

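```bash
python3 -m handwheel '-0.6 10 -1.4 -1.3 0 0.005 0;-0.6 15 0 0 0 0 0;-0.6 15 0 0 0 0 0;-0.6 15 0 0 0 0 0;-0.6 0 0 0 0 0 0'
python3 - <<'E'
from h import *
move((515,-111.9,-3),-0.12)
E
```

```text
clock: 37.8
eef_pos: [517.0, -111.9, 45.4]
tool_rot: [0.004, 1.564, -0.118]
force: [-0.3, -0.3, -0.3]
width: 30.1
tcp [ 517.  -111.9   45.4] d_tool [48.4 -0.2 -2.3] rotvec [-0.002  0.007 -0.   ] q7 -0.33
```

```bash
python3 -m handwheel '-0.6 10 0 -2 0 0.007 0;-0.6 12 0 0 0 0 0;-0.6 10 0 0 0 0 0;-0.6 8 0 0 0 0 0;-0.6 0 0 0 0 0 0'; python3 -m handwheel '-0.6 4 0 0 0 0 0;-0.6 0 0 0 0 0 0'
python3 - <<'E'
from h import *
move((515,-111.9,-3),-0.12)
E
```

```text
clock: 38.3
eef_pos: [516.2, -111.9, 3.5]
tool_rot: [-0.003, 1.569, -0.126]
force: [-0.6, 0.9, -0.0]
width: 30.2
clock: 38.5
eef_pos: [516.2, -111.8, -0.9]
tool_rot: [-0.007, 1.569, -0.129]
force: [0.1, 0.8, -1.1]
width: 30.2
tcp [ 516.2 -111.8   -0.9] d_tool [ 2.1 -0.2 -1.2] rotvec [-0.002  0.002  0.   ] q7 -0.36
```

```bash
python3 -m handwheel '-0.6 3 0 0 0 0 0;-0.6 0 0 0 0 0 0'; python3 -m handwheel '-0.05 0 0 0 0 0 0;-0.05 0 0 0 0 0 0;-0.05 0 0 0 0 0 0';python3 -m handwheel '-0.05 -10 0 0 0 0 0;-0.05 -15 0 0 0 0 0;-0.05 -20 0 0 0 0 0;-0.05 -30 0 0 0 0 0;-0.05 -40 0 0 0 0 0;-0.05 -40 0 0 0 0 0;-0.05 0 0 0 0 0 0';python3 - <<'E'
from h import *
s,r=st()
cv2.imwrite('pics/w28.png',get_image('wrist'))
move((470,350,160),-0.12)
E
```

```text
clock: 38.7
eef_pos: [516.9, -111.9, -3.6]
tool_rot: [-0.011, 1.568, -0.133]
force: [0.1, 0.2, 0.0]
width: 30.1
clock: 39.0
eef_pos: [517.2, -112.0, -3.1]
tool_rot: [-0.019, 1.567, -0.141]
force: [-0.5, 1.0, 0.1]
width: 40.2
clock: 39.7
eef_pos: [516.1, -111.5, 160.9]
tool_rot: [-0.155, 1.568, -0.276]
force: [1.0, -0.5, 0.1]
width: 40.4
t 39.7 tcp [ 516.1 -111.5  160.9] F [ 1.  -0.5  0.1] w 40.4 
 [[ 0.003  0.121  0.993]
 [-0.001  0.993 -0.121]
 [-1.    -0.     0.003]]
tcp [ 514.5 -111.5  158.8] d_tool [  -1.3  452.7 -100. ] rotvec [-0.001 -0.     0.001] q7 -0.25
```

View pics/w28.png

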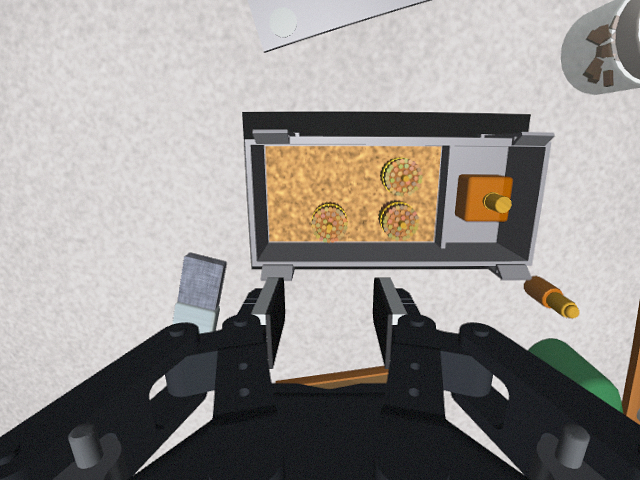

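Three bundles stand upright in the bay. Now the last one at about (502,410).

```bash
python3 -m handwheel '0.2 0 43 -8 0 0 0;0.2 0 43 -8 0 0 0;0.2 0 43 -8 0 0 0;0.2 0 43 -8 0 0 0;0.2 0 43 -8 0 0 0;0.2 0 43 -8 0 0 0;0.2 0 43 -8 0 0 0;0.2 0 43 -8 0 0 0;0.2 0 43 -8 0 0 0;0.2 0 43 -8 0 0 0';python3 -m handwheel '0.2 0 20 -8 0 0 0;0.2 0 0 0 0 0 0'
python3 - <<'E'
from h import *
import pickle
c=camera_params('wrist')
cv2.imwrite('pics/w29.png',get_image('wrist'));pickle.dump(c,open('w29.pkl','wb'))
for p in((501.7,410.3,92),):print(proj(c,p).round(1))
move((502.2,410.6,110),-0.12)
E
```

```text
clock: 40.75
eef_pos: [484.0, 326.7, 148.3]
tool_rot: [-2.235, 1.551, -2.374]
force: [0.6, -0.7, 0.1]
width: 51.2
clock: 40.95
eef_pos: [474.2, 356.3, 145.9]
tool_rot: [-2.483, 1.55, -2.612]
force: [0.5, 0.4, -0.2]
width: 51.2
[363.2 158.4]
tcp [474.8 354.2 145.7] d_tool [34.5 60.  20.4] rotvec [-0.011 -0.017  0.015] q7 -1.06
```

View pics/w29.png

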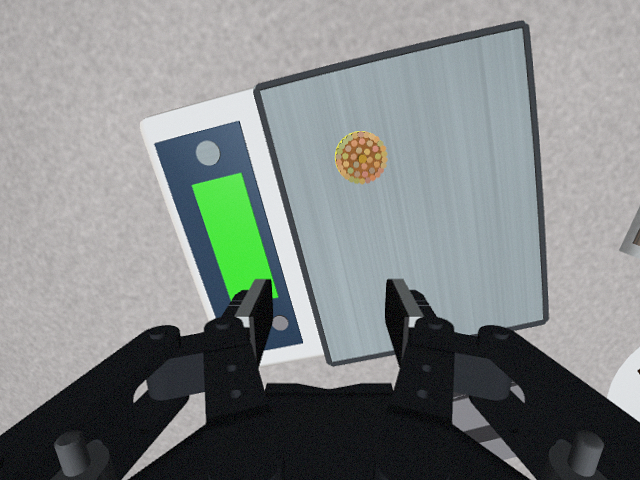

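```bash
python3 -m handwheel '0.2 8 30 10 0 -0.017 0.015;0.2 8 30 10 0 0 0;0.2 15 0 0 0 0 0;0.2 0 0 0 0 0 0;0.2 0 0 0 0 0 0'
python3 - <<'E'
from h import *
move((502.2,410.6,54),-0.12)
E
```

```text
clock: 41.5
eef_pos: [505.4, 398.6, 109.6]
tool_rot: [-1.587, 1.557, -1.727]
force: [0.6, -0.7, 0.9]
width: 51.2
tcp [505.4 398.6 109.6] d_tool [55.5 12.2 -4.8] rotvec [-0.021 -0.     0.013] q7 -1.1
```

```bash
python3 -m handwheel '0.2 4 12 -4.8 -0.021 0 0.013;0.2 0 0 0 0 0 0;0.2 10 0 0 0 0 0;0.2 10 0 0 0 0 0;0.2 0 0 0 0 0 0'
python3 - <<'E'
from h import *
move((502.2,410.6,54),-0.12)
E
```

```text
clock: 42.0
eef_pos: [502.9, 408.0, 85.0]
tool_rot: [-0.853, 1.57, -0.975]
force: [0.5, -0.3, 0.6]
width: 51.5
tcp [502.9 408.   85. ] d_tool [31.   2.5 -1. ] rotvec [-0.001  0.001  0.001] q7 -1.1
```

```bash
python3 -m handwheel '0.2 3 2.5 -1 0 0 0;0.2 0 0 0 0 0 0;0.2 9 0 0 0 0 0;0.2 9 0 0 0 0 0;0.2 6 0 0 0 0 0;0.2 0 0 0 0 0 0'
python3 - <<'E'
from h import *
move((502.2,410.6,54),-0.12)
crop(get_image('wrist'),220,180,440,340,3.6,'pics/w30.png')
E
```

```text
clock: 42.6
eef_pos: [502.0, 410.8, 55.2]
tool_rot: [-1.2, 1.569, -1.321]
force: [0.2, -0.4, 0.2]
width: 51.0
tcp [502.  410.8  55.2] d_tool [ 1.2 -0.2  0.2] rotvec [-0.001  0.001  0.001] q7 -1.12
```

View pics/w30.png

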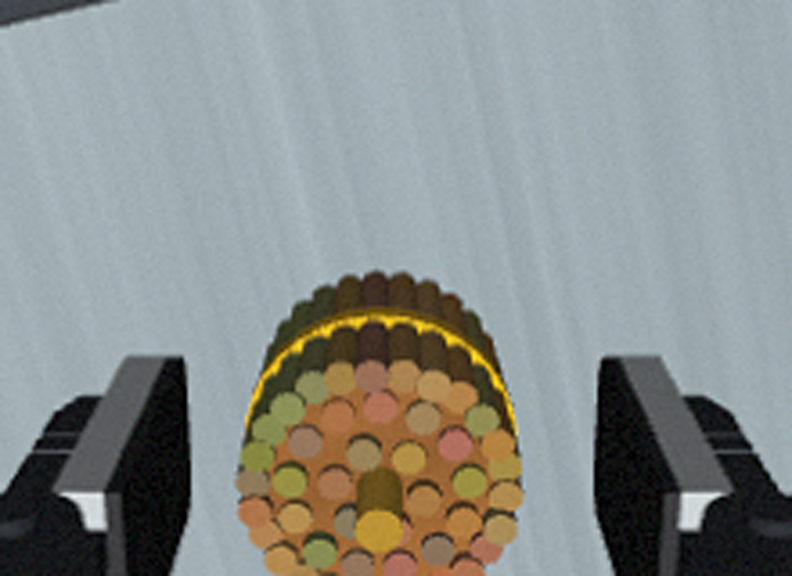

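```bash
python3 -m handwheel '-0.6 1 0 0 0 0 0;-0.6 0 0 0 0 0 0;-0.6 0 0 0 0 0 0;-0.6 0 0 0 0 0 0;-0.6 0 0 0 0 0 0'; python3 -m handwheel '-0.6 -5 0 0 0 0 0;-0.6 -15 0 0 0 0 0;-0.6 -25 0 0 0 0 0;-0.6 -35 0 0 0 0 0;-0.6 0 0 0 0 0 0'
python3 - <<'E'
from h import *
move((519.8,-72.1,130),-0.12)
E
```

```text
clock: 43.15
eef_pos: [502.8, 411.6, 55.6]
tool_rot: [0.232, 1.569, 0.111]
force: [-0.1, 0.4, -0.1]
width: 30.0
clock: 43.65
eef_pos: [502.6, 411.9, 141.2]
tool_rot: [0.409, 1.569, 0.289]
force: [0.5, 0.8, 0.5]
width: 30.1
tcp [502.6 411.9 141.2] d_tool [  11.  -478.4   75.4] rotvec [-0.001  0.002 -0.001] q7 -1.08
```

```bash
python3 -m handwheel '-0.6 0 -43 7 0 0 0;-0.6 0 -43 7 0 0 0;-0.6 0 -43 7 0 0 0;-0.6 0 -43 7 0 0 0;-0.6 0 -43 7 0 0 0;-0.6 0 -43 7 0 0 0;-0.6 0 -43 7 0 0 0;-0.6 0 -43 7 0 0 0;-0.6 0 -43 7 0 0 0;-0.6 0 -43 7 0 0 0';python3 -m handwheel '-0.6 0 -34 7 0 0 0;-0.6 0 0 0 0 0 0'
python3 - <<'E'
from h import *
move((519.8,-72.1,130),-0.12)
E
```

```text
clock: 44.65
eef_pos: [524.2, -27.3, 146.6]
tool_rot: [0.776, 1.551, 0.671]
force: [0.9, 0.5, -0.4]
width: 30.3
clock: 44.85
eef_pos: [527.3, -72.2, 147.1]
tool_rot: [0.529, 1.553, 0.412]
force: [0.7, 0.1, 0.4]
width: 30.2
tcp [527.3 -72.2 147.1] d_tool [17.  -0.9 -7.7] rotvec [ 0.003  0.015 -0.009] q7 -0.33
```

```bash
python3 -m handwheel '-0.6 10 0 -7.5 0 0.015 -0.009;-0.6 0 0 0 0 0 0;-0.6 20 0 0 0 0 0;-0.6 20 0 0 0 0 0;-0.6 0 0 0 0 0 0;-0.6 0 0 0 0 0 0'
python3 - <<'E'
from h import *
move((519.8,-72.1,30),-0.12)
E
```

```text
clock: 45.45
eef_pos: [519.9, -64.7, 97.0]
tool_rot: [1.076, 1.569, 0.968]
force: [-0.7, -0.7, -0.1]
width: 30.0
tcp [519.9 -64.7  97. ] d_tool [67.  -7.4  0.7] rotvec [ 0.011  0.001 -0.001] q7 -0.39
```

```bash
python3 -m handwheel '-0.6 5 -7.4 0.7 0.011 0 0;-0.6 0 0 0 0 0 0;-0.6 15 0 0 0 0 0;-0.6 15 0 0 0 0 0;-0.6 0 0 0 0 0 0'
python3 - <<'E'
from h import *
move((519.8,-72.1,-3),-0.12)
cv2.imwrite('pics/w31.png',get_image('wrist'))
E
```

```text
clock: 45.95
eef_pos: [522.8, -71.9, 64.5]
tool_rot: [0.225, 1.563, 0.106]
force: [-0.7, -0.2, 0.0]
width: 29.8
tcp [522.8 -71.9  64.5] d_tool [67.5 -0.7 -3.5] rotvec [ 0.001  0.008 -0.002] q7 -0.41
```

View pics/w31.png

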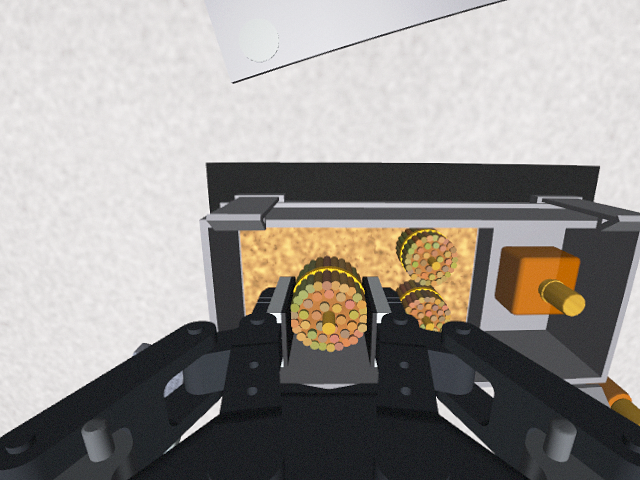

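```bash
python3 -m handwheel '-0.6 10 0 -3.5 0 0.008 0;-0.6 12 0 0 0 0 0;-0.6 12 0 0 0 0 0;-0.6 12 0 0 0 0 0;-0.6 10 0 0 0 0 0;-0.6 0 0 0 0 0 0'
python3 - <<'E'
from h import *
move((519.8,-72.1,-3),-0.12)
E
```

```text
clock: 46.6
eef_pos: [521.2, -71.7, 6.2]
tool_rot: [0.526, 1.567, 0.406]
force: [0.1, 0.1, -0.9]
width: 30.0
tcp [521.2 -71.7   6.2] d_tool [ 9.2 -0.5 -1.3] rotvec [ 0.     0.003 -0.002] q7 -0.46
```

```bash
python3 -m handwheel '-0.6 5 0 0 0 0 0;-0.6 3 0 0 0 0 0;-0.6 0 0 0 0 0 0'; python3 -m handwheel '-0.6 3 0 0 0 0 0;-0.6 0 0 0 0 0 0'; python3 -m handwheel '-0.05 0 0 0 0 0 0;-0.05 0 0 0 0 0 0;-0.05 0 0 0 0 0 0';python3 -m handwheel '-0.05 -10 0 0 0 0 0;-0.05 -15 0 0 0 0 0;-0.05 -20 0 0 0 0 0;-0.05 -30 0 0 0 0 0;-0.05 -40 0 0 0 0 0;-0.05 -40 0 0 0 0 0;-0.05 0 0 0 0 0 0';python3 - <<'E'
from h import *
s,r=st()
import pickle
pickle.dump(camera_params('wrist'),open('w32.pkl','wb'))
cv2.imwrite('pics/w32.png',get_image('wrist'))
cv2.imwrite('pics/scene32.png',get_image('scene'))
E
```

```text
clock: 46.9
eef_pos: [521.2, -71.5, -2.8]
tool_rot: [0.592, 1.568, 0.473]
force: [0.7, -0.8, -0.3]
width: 30.4
clock: 47.1
eef_pos: [522.1, -71.4, -2.4]
tool_rot: [0.113, 1.566, -0.007]
force: [0.6, -0.5, -0.8]
width: 30.1
clock: 47.4
eef_pos: [523.1, -71.6, -1.4]
tool_rot: [0.091, 1.563, -0.028]
force: [0.0, -0.7, 0.7]
width: 40.8
clock: 48.1
eef_pos: [520.8, -71.3, 160.6]
tool_rot: [0.174, 1.567, 0.056]
force: [1.2, -0.7, 0.1]
width: 40.6
t 48.1 tcp [520.8 -71.3 160.6] F [ 1.2 -0.7  0.1] w 40.6 
 [[ 0.004  0.118  0.993]
 [ 0.     0.993 -0.118]
 [-1.     0.001  0.004]]
```

View pics/w32.png

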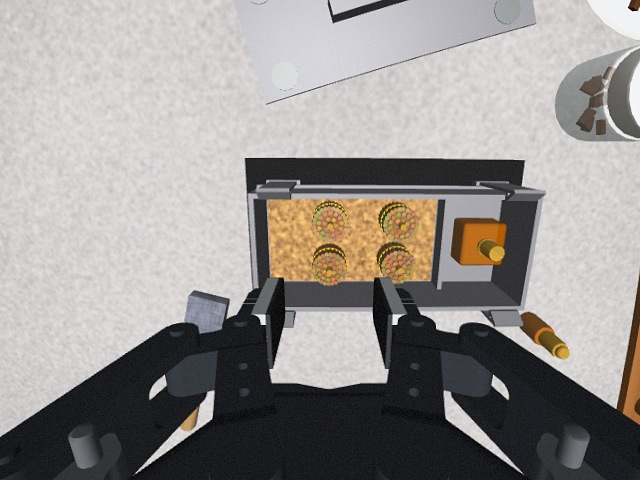

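View pics/scene32.png

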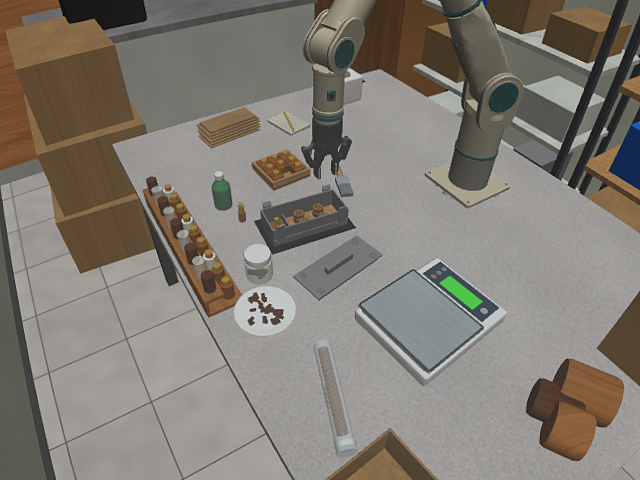

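Run:
```python
from h import *
move((564,-160,200),-0.12)
```

```text
tcp [517.9 -71.6 156.7] d_tool [-43.5 -82.4  56.1] rotvec [ 0.001 -0.003 -0.   ] q7 -0.34
```

```bash
python3 -m handwheel '-0.05 -22 -41 28 0 0 0;-0.05 -22 -41 28 0 0 0;-0.05 0 0 0 0 0 0;-0.05 0 0 0 0 0 0;-0.05 0 0 0 0 0 0'
python3 - <<'E'
from h import *
s,r=st()
import pickle
pickle.dump(camera_params('wrist'),open('w33.pkl','wb'))
i=get_image('wrist');cv2.imwrite('pics/w33.png',i);crop(i,180,110,500,280,2.5,'pics/w33c.png')
E
```

```text
clock: 48.7
eef_pos: [557.3, -156.1, 192.2]
tool_rot: [3.054, 1.553, 2.939]
force: [-0.4, -0.1, -1.0]
width: 40.8
t 48.7 tcp [ 557.3 -156.1  192.2] F [-0.4 -0.1 -1. ] w 40.8 
 [[-0.018  0.115  0.993]
 [ 0.004  0.993 -0.114]
 [-1.     0.002 -0.018]]
```

View pics/w33c.png

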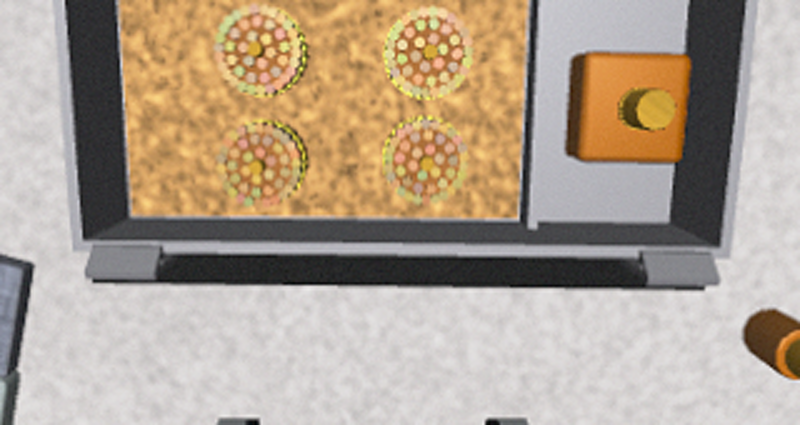

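View pics/w33.png

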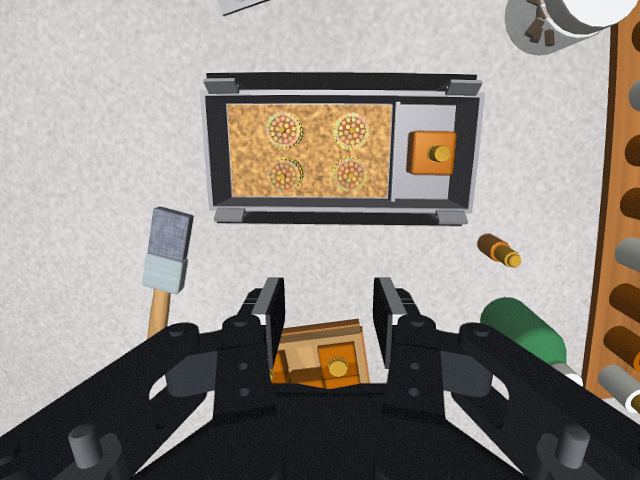

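Run:
```python
from h import *
i=cv2.imread('pics/w33.png')
a=cv2.resize(i[60:130,195:285],None,fx=4.4,fy=4.4,interpolation=cv2.INTER_CUBIC);b=cv2.resize(i[60:130,405:495],None,fx=4.4,fy=4.4,interpolation=cv2.INTER_CUBIC)
c=cv2.resize(i[170:235,195:285],None,fx=4.4,fy=4.4,interpolation=cv2.INTER_CUBIC);d=cv2.resize(i[170:235,405:495],None,fx=4.4,fy=4.4,interpolation=cv2.INTER_CUBIC)
m=np.vstack([np.hstack([a,b]),np.hstack([c,d])]);cv2.imwrite('pics/w33q.png',m);print(m.shape)
```

```text
(594, 792, 3)
```

View pics/w33q.png

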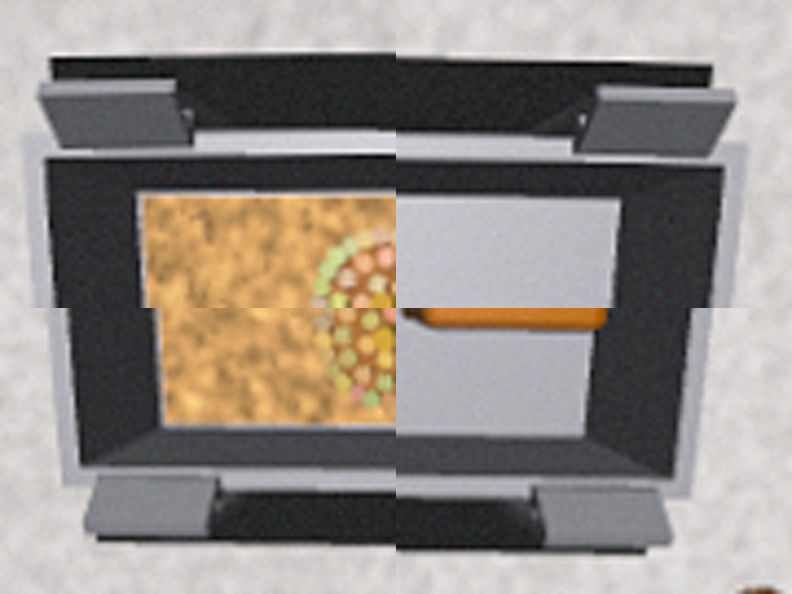

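```bash
cat >> h.py <<'E'
def fit(W,M):
    W=np.array(W);M=np.array(M,float)
    mw,mm=W.mean(0),M.mean(0);a=W-mw;b=M-mm
    th=np.arctan2((b[:,0]*a[:,1]-b[:,1]*a[:,0]).sum(),(a*b).sum());Rm=np.array([[np.cos(th),-np.sin(th)],[np.sin(th),np.cos(th)]])
    return th,mw-Rm@mm,W-(M@Rm.T+mw-Rm@mm),np.linalg.norm(a)/np.linalg.norm(b)
E
python3 - <<'E'
from h import *
import pickle
c=pickle.load(open('w33.pkl','rb'))
def px(x,y): return ((195+x/4.4) if x<396 else 405+(x-396)/4.4, (60+y/4.4) if y<308 else 170+(y-308)/4.4)
for z,P,M in((60,((44,157),(724,166),(80,467),(672,477)),((-112,46),(112,46),(-112,-46),(112,-46))),(4,((138,192),(620,199),(162,427),(584,437)),((-112,46),(112,46),(-112,-46),(112,-46)))):
    W=[onz(c,*px(*p),z)[:2] for p in P]; th,t,res,sc=fit(W,M);print(z,th,t,sc,res.round(1).tolist())
E
```

```text
60 -0.12120725925996775 [572.10900338 -98.13814344] 0.9982347415510415 [[0.1, -0.2], [-0.1, -0.3], [0.1, 0.1], [-0.2, 0.4]]
4 -0.12157154311770885 [572.326534   -98.37881271] 1.0007141153223562 [[0.1, 0.1], [-0.1, 0.1], [-0.2, -0.0], [0.2, -0.2]]
```

Run:
```python
from h import *
move((522,88,200),-1.41)
```

```text
tcp [ 556.9 -155.4  192. ] d_tool [ -6.3 237.9 -62.5] rotvec [ 1.296 -0.017  0.011] q7 -0.16
```

```bash
python3 -m handwheel '-0.3 -1 40 -10 0 -0.017 0.011;-0.3 -1 40 -10 0 0 0;-0.3 -1 40 -10 0 0 0;-0.3 -1 40 -10 0 0 0;-0.3 -1 40 -10 0 0 0;-0.3 -1 38 -10 0 0 0;-0.3 0 0 0 0.145 0 0;-0.3 0 0 0 0.145 0 0;-0.3 0 0 0 0.145 0 0;-0.3 0 0 0 0.145 0 0';python3 -m handwheel '-0.3 0 0 0 0.145 0 0;-0.3 0 0 0 0.145 0 0;-0.3 0 0 0 0.145 0 0;-0.3 0 0 0 0.145 0 0;-0.3 0 0 0 0.13 0 0;-0.3 0 0 0 0 0 0;-0.3 0 0 0 0 0 0'
python3 - <<'E'
from h import *
move((522,88,200),-1.41)
import pickle
pickle.dump(camera_params('wrist'),open('w34.pkl','wb'))
i=get_image('wrist');cv2.imwrite('pics/w34.png',i)
E
```

```text
clock: 49.75
eef_pos: [508.6, 108.1, 193.1]
tool_rot: [-3.131, 1.545, 2.457]
force: [0.2, 0.2, 0.4]
width: 29.7
clock: 50.45
eef_pos: [497.6, 115.0, 188.4]
tool_rot: [-2.116, 1.534, 2.748]
force: [0.6, -0.1, -0.2]
width: 29.6
tcp [497.6 115.  188.4] d_tool [-12.8  19.6  30.2] rotvec [-0.009 -0.019  0.032] q7 -1.7
```

View pics/w34.png

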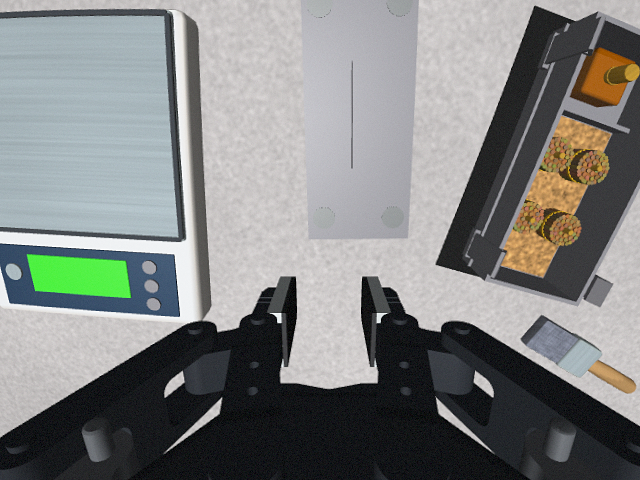

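Run:
```python
from h import *
import pickle
c=pickle.load(open('w34.pkl','rb'));i=cv2.imread('pics/w34.png')
crop(i,290,0,440,250,2.4,'pics/w34c.png')
# tool x up; cover x = world +x = image up
W=[onz(c,*p,20)[:2] for p in((323,217),(392.5,217),(318.5,6),(399,6))];print(np.round(W,1))
print(fit(W,((-94,34),(-94,-34),(94,34),(94,-34))))
W=[onz(c,*p,20)[:2] for p in((308.5,239),(408.5,238))];print(np.round(W,1))
```

```text
[[489.  121.2]
 [499.7  53.4]
 [671.3 152.3]
 [681.8  84.7]]
(np.float64(0.16778720383766485), array([585.4532514 , 102.89080996]), array([[ 1.89947855,  0.48771291],
       [ 1.2961127 , -0.2627967 ],
       [-1.13599529,  0.16842861],
       [-2.05959597, -0.39334482]]), np.float64(0.9859293354883369))
[[464.1 132.3]
 [481.   33. ]]
```

View pics/w34c.png

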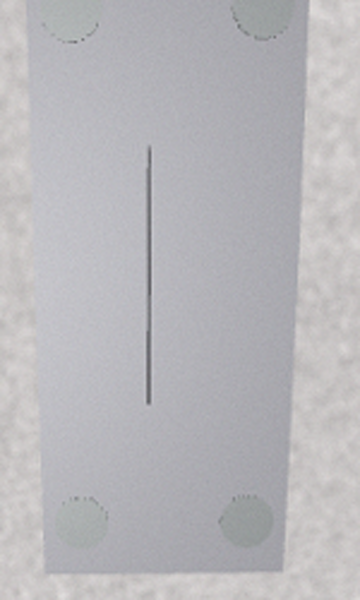

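Run:
```python
from h import *
move((586.7,102.3,100),-1.403)
```

```text
tcp [497.5 115.1 188.4] d_tool [85.1 89.  27.8] rotvec [-0.016 -0.02   0.032] q7 -1.7
```

```bash
python3 -m handwheel '-0.3 15 30 9 -0.016 -0.02 0.032;-0.3 20 30 9 0 0 0;-0.3 20 30 9 0 0 0;-0.3 20 0 0 0 0 0;-0.3 0 0 0 0 0 0;-0.3 0 0 0 0 0 0'
python3 - <<'E'
from h import *
move((586.7,102.3,100),-1.403)
E
```

```text
clock: 51.1
eef_pos: [592.2, 104.8, 109.8]
tool_rot: [2.353, 1.569, 0.966]
force: [0.2, -0.7, 0.5]
width: 30.2
tcp [592.2 104.8 109.8] d_tool [ 9.8 -5.9  1.5] rotvec [ 0.016 -0.001 -0.001] q7 -1.65
```

```bash
python3 -m handwheel '-0.3 5 -6 1.5 0.016 0 0;-0.3 0 0 0 0 0 0;-0.3 15 0 0 0 0 0;-0.3 15 0 0 0 0 0;-0.3 0 0 0 0 0 0;-0.3 0 0 0 0 0 0'
python3 - <<'E'
from h import *
s,r=st()
move((586.7,102.3,30),-1.403)
import pickle
pickle.dump(camera_params('wrist'),open('w35.pkl','wb'))
i=get_image('wrist');cv2.imwrite('pics/w35.png',i)
c=get_image('scene');crop(c,280,190,420,310,5,'pics/c35.png')
E
```

```text
clock: 51.7
eef_pos: [586.6, 103.4, 79.7]
tool_rot: [1.852, 1.562, 0.451]
force: [0.1, -0.1, -0.1]
width: 30.0
t 51.7 tcp [586.6 103.4  79.7] F [ 0.1 -0.1 -0.1] w 30.0 
 [[ 0.008  0.986  0.169]
 [ 0.004  0.169 -0.986]
 [-1.     0.008 -0.002]]
tcp [586.6 103.4  79.7] d_tool [49.7 -0.5  1.2] rotvec [ 0.002 -0.002 -0.008] q7 -1.67
```

View pics/w35.png

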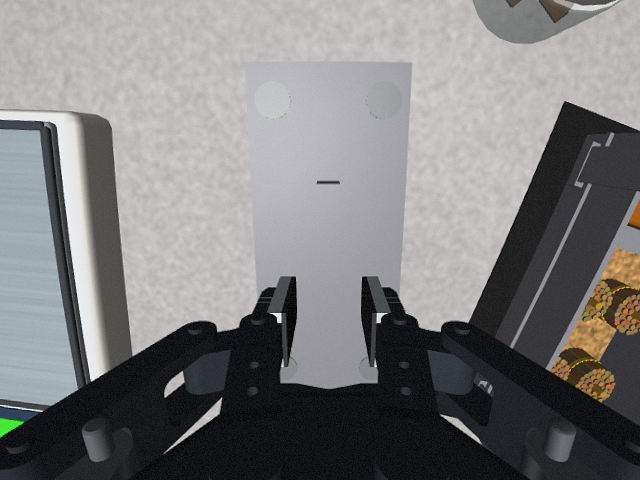

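View pics/c35.png

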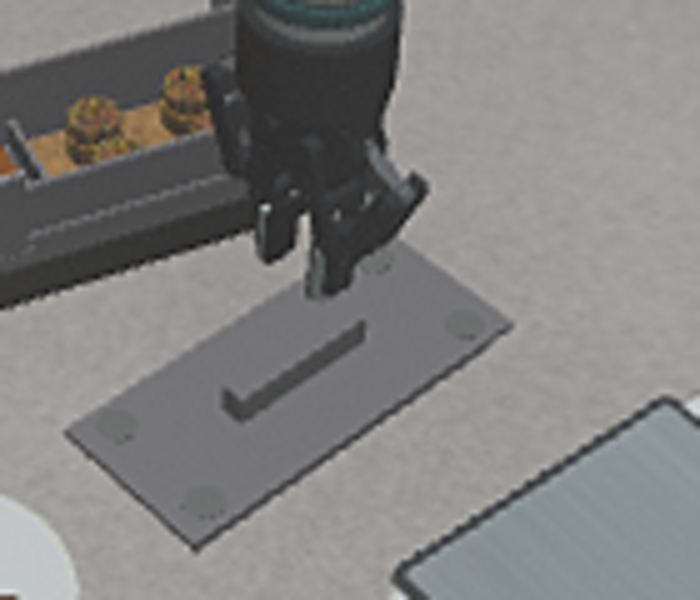

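Run:
```python
from h import *
import pickle
c=pickle.load(open('w35.pkl','rb'))
a,b=[onz(c,*p,20)[:2] for p in((272,99.5),(383,100))]
e1,e2=[onz(c,*p,20)[:2] for p in((245.5,63),(412,62))]
for p,q,L in((a,b,94),(e1,e2,116)):
    d=(p-q)/np.linalg.norm(p-q);x=np.array([d[1],-d[0]]);print(np.linalg.norm(p-q),(p+q)/2-L*x,np.arctan2(x[1],x[0]))
E1=onz(c,328.5,184,20)[:2];print('bar end',E1,E1-45*x)
```

```text
67.70076599732582 [586.7467792  103.43389362] 0.16520452603855296
99.6186482293051 [586.46389114 101.571796  ] 0.17514833612067665
bar end [628.9785054  109.61374883] [584.66697383 101.77230955]
```

```bash
python3 -m handwheel '-0.3 12 -0.5 1 0 -0.002 -0.008;-0.3 12 0 0 0 0 0;-0.3 12 0 0 0 0 0;-0.3 8 0 0 0 0 0;-0.3 0 0 0 0 0 0;-0.3 0 0 0 0 0 0'
python3 - <<'E'
from h import *
move((586.6,102.4,8),-1.402)
c=get_image('scene');crop(c,280,190,420,310,5,'pics/c36.png')
crop(get_image('wrist'),220,160,440,340,3.4,'pics/w36.png')
E
```

```text
clock: 52.4
eef_pos: [586.9, 102.3, 32.3]
tool_rot: [1.932, 1.57, 0.531]
force: [-0.5, 0.7, 0.1]
width: 30.3
tcp [586.9 102.3  32.3] d_tool [24.3 -0.3 -0.1] rotvec [ 0.001 -0.    -0.001] q7 -1.67
```

View pics/c36.png

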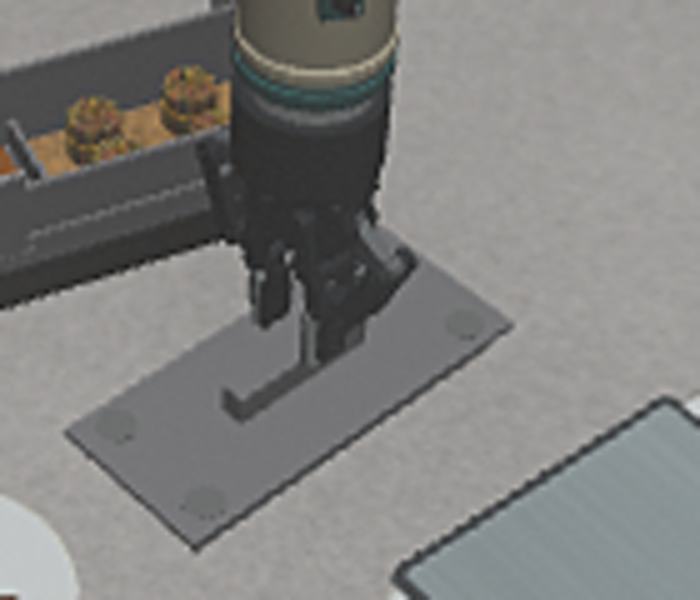

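View pics/w36.png

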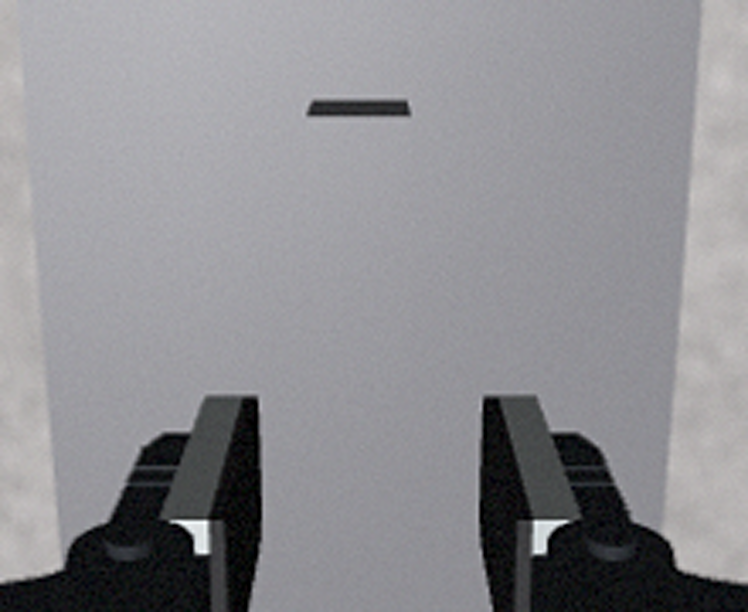

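```bash
python3 -m handwheel '-0.3 8 0 0 0 0 0;-0.3 8 0 0 0 0 0;-0.3 0 0 0 0 0 0'; python3 -m handwheel '-0.3 4 0 0 0 0 0;-0.3 0 0 0 0 0 0'; python3 -m handwheel '-0.3 3 0 0 0 0 0;-0.3 0 0 0 0 0 0'
python3 - <<'E'
from h import *
move((586.6,102.4,8),-1.402)
c=get_image('scene');crop(c,280,190,420,310,5,'pics/c37.png')
crop(get_image('wrist'),220,160,440,340,3.4,'pics/w37.png')
E
```

```text
clock: 52.8
eef_pos: [587.9, 102.6, 16.5]
tool_rot: [1.687, 1.567, 0.286]
force: [-0.2, 0.6, -0.2]
width: 30.1
clock: 53.0
eef_pos: [587.8, 102.5, 12.0]
tool_rot: [1.696, 1.568, 0.294]
force: [-0.1, -0.5, 0.0]
width: 30.1
clock: 53.2
eef_pos: [587.9, 102.6, 8.8]
tool_rot: [1.691, 1.567, 0.29]
force: [0.2, 0.3, -0.4]
width: 29.9
tcp [587.9 102.6   8.8] d_tool [ 0.8 -1.4 -0.1] rotvec [ 0.001 -0.    -0.003] q7 -1.67
```

View pics/c37.png

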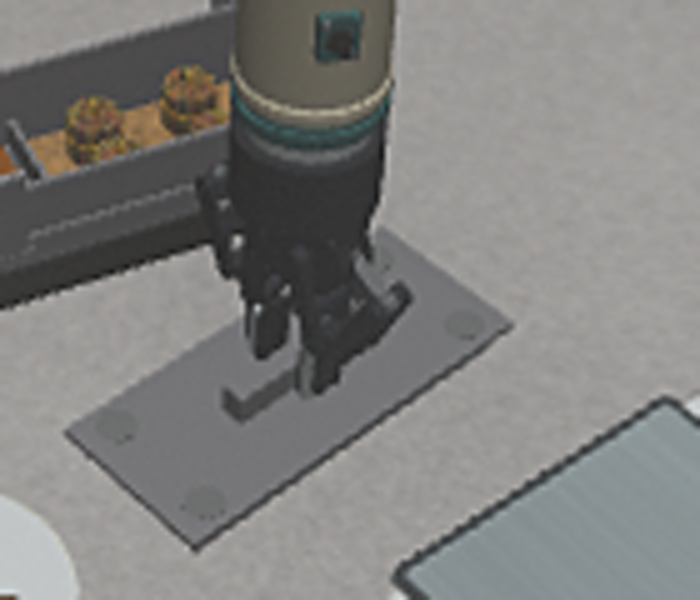

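View pics/w37.png

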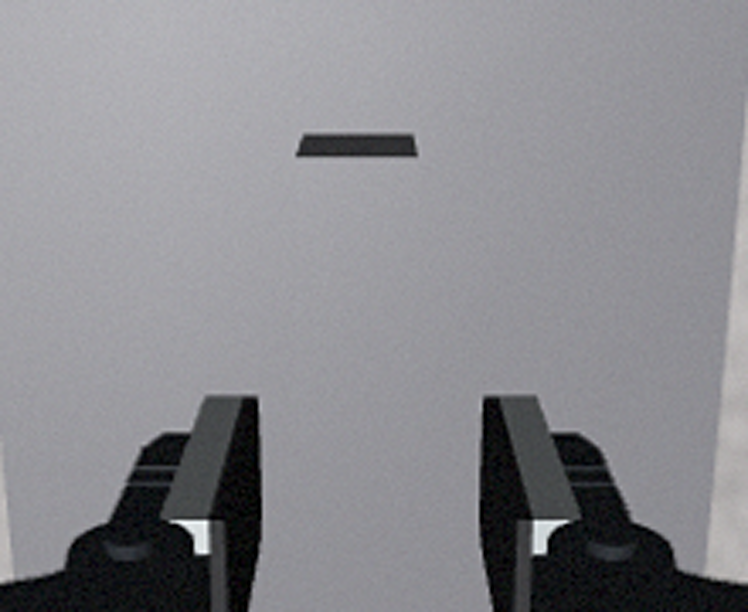

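```bash
python3 -m handwheel '-0.3 3.5 -1.4 0 0 0 0;-0.3 0 0 0 0 0 0'; python3 -m handwheel '-1 0 0 0 0 0 0;-1 0 0 0 0 0 0;-1 0 0 0 0 0 0;-1 0 0 0 0 0 0;-1 0 0 0 0 0 0';python3 -m handwheel '-1 -3 0 0 0 0 0;-1 -5 0 0 0 0 0;-1 -8 0 0 0 0 0;-1 -12 0 0 0 0 0;-1 0 0 0 0 0 0'
python3 - <<'E'
from h import *
st()
c=get_image('scene');crop(c,280,170,420,310,4.2,'pics/c38.png')
c=get_image('side');crop(c,200,150,400,310,4,'pics/s38.png')
cv2.imwrite('pics/w38.png',get_image('wrist'))
E
```

```text
clock: 53.5
eef_pos: [587.2, 102.4, 5.8]
tool_rot: [1.665, 1.566, 0.263]
force: [0.2, -0.0, 0.5]
width: 29.9
clock: 54.0
eef_pos: [587.6, 102.5, 6.3]
tool_rot: [1.648, 1.565, 0.246]
force: [-0.4, 0.5, 0.4]
width: 12.4
clock: 54.5
eef_pos: [587.0, 102.3, 36.3]
tool_rot: [1.65, 1.566, 0.249]
force: [0.6, -0.3, -1.7]
width: 12.2
t 54.5 tcp [587.  102.3  36.3] F [ 0.6 -0.3 -1.7] w 12.2 
 [[ 0.005  0.986  0.169]
 [ 0.001  0.169 -0.986]
 [-1.     0.005 -0.   ]]
```

View pics/c38.png

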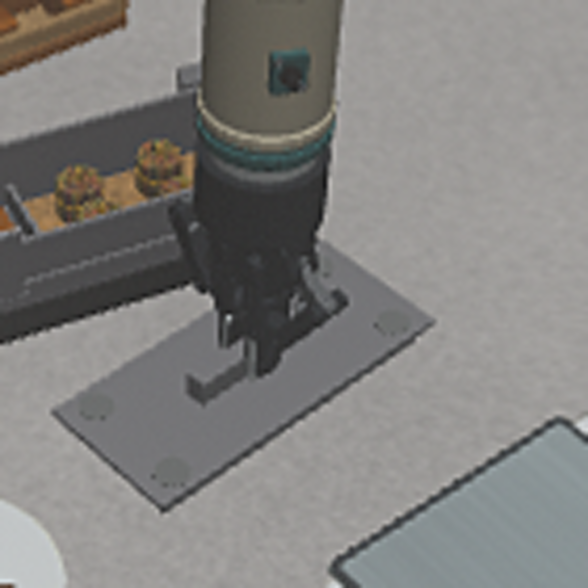

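View pics/w38.png

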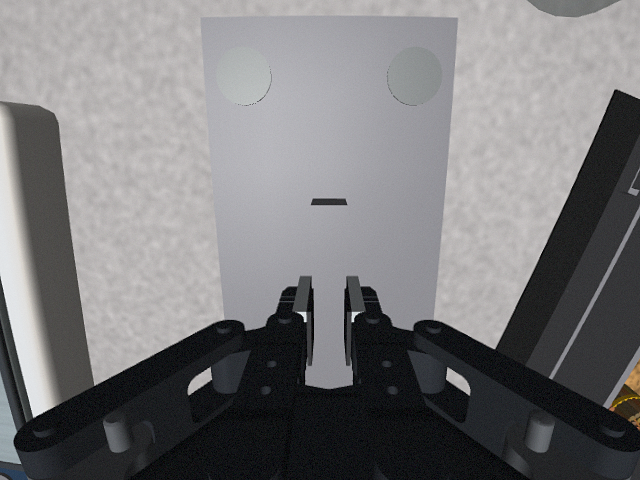

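Run:
```python
from h import *
s,r=st();c=camera_params('wrist')
z=s['eef_pos'][2]+13.7
for p,q,L in(((202,18),(458,17),116),((244,75.5),(414.5,75.5),94)):
    P,Q=[onz(c,*k,z)[:2] for k in(p,q)]
    d=(P-Q)/np.linalg.norm(P-Q);x=np.array([d[1],-d[0]]);C=(P+Q)/2-L*x
    print(np.linalg.norm(P-Q),C,np.arctan2(x[1],x[0]),'tool y,z off',(np.append(C,z)-s['eef_pos'])@r)
```

```text
t 54.65 tcp [585.6 102.1  34.6] F [-0.1  0.  -1.6] w 12.7 
 [[ 0.002  0.986  0.169]
 [ 0.001  0.169 -0.986]
 [-1.     0.002 -0.   ]]
98.98169772632536 [585.04454309  99.77445576] 0.17394081927516203 tool y,z off [-13.70226196  -0.9446208    2.16821722]
67.69495317475307 [585.41106485 100.59520997] 0.17000163487552192 tool y,z off [-13.70118459  -0.44498303   1.42099796]
```

```bash
python3 -m handwheel '-1 -25 0 0 0 0 0;-1 -30 0 0 0 0 0;-1 -30 0 0 0 0 0;-1 -25 0 0 0 0 0;-1 0 0 0 0 0 0';python3 - <<'E'
from h import *
move((573,-97.4,150),-1.692)
E
```

```text
clock: 55.15
eef_pos: [583.0, 101.6, 145.2]
tool_rot: [-1.578, 1.565, -2.979]
force: [-0.4, 0.9, -1.2]
width: 12.6
tcp [583.  101.6 145.2] d_tool [ -4.6 -43.5 194.4] rotvec [0.291 0.001 0.006] q7 -1.66
```

```bash
python3 -m handwheel '-1 -3 -8.7 39 0 0 0.006;-1 -1 -8.7 39 0 0 0;-1 0 -8.7 39 0 0 0;-1 0 -8.7 39 0 0 0;-1 0 -8.7 39 0 0 0;-1 0 0 0 0.1 0 0;-1 0 0 0 0.1 0 0;-1 0 0 0 0.09 0 0;-1 0 0 0 0 0 0;-1 0 0 0 0 0 0';python3 - <<'E'
from h import *
move((573,-97.4,120),-1.692)
E
```

```text
clock: 56.15
eef_pos: [566.2, -105.6, 137.8]
tool_rot: [-1.58, 1.555, 3.004]
force: [-0.5, -0.1, -0.9]
width: 12.5
tcp [ 566.2 -105.6  137.8] d_tool [17.7  6.  -9. ] rotvec [-0.007 -0.     0.015] q7 -1.55
```

```bash
python3 -m handwheel '-1 5 6 -9 -0.007 0 0.015;-1 0 0 0 0 0 0;-1 5 0 0 0 0 0;-1 0 0 0 0 0 0;-1 0 0 0 0 0 0';python3 - <<'E'
from h import *
st()
move((573,-97.4,120),-1.692)
import pickle
pickle.dump(camera_params('wrist'),open('w39.pkl','wb'))
i=get_image('wrist');cv2.imwrite('pics/w39.png',i)
i=get_image('side');cv2.imwrite('pics/s39.png',i);crop(i,210,220,400,350,4.2,'pics/s39c.png')
E
```

```text
clock: 56.65
eef_pos: [573.4, -94.8, 125.6]
tool_rot: [-2.514, 1.569, 2.084]
force: [0.7, 0.3, -0.7]
width: 12.3
t 56.65 tcp [573.4 -94.8 125.6] F [ 0.7  0.3 -0.7] w 12.3 
 [[-0.001  0.993 -0.114]
 [ 0.001 -0.114 -0.993]
 [-1.    -0.001 -0.001]]
tcp [573.4 -94.8 125.6] d_tool [ 5.5 -0.1  2.7] rotvec [ 0.007 -0.001  0.001] q7 -1.56
```

View pics/w39.png

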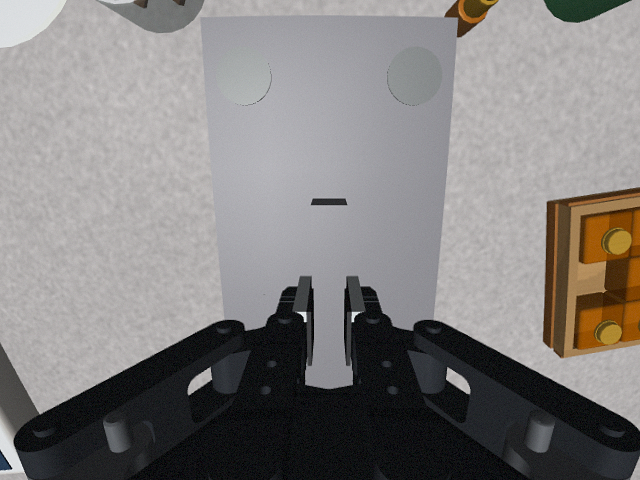

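View pics/s39c.png

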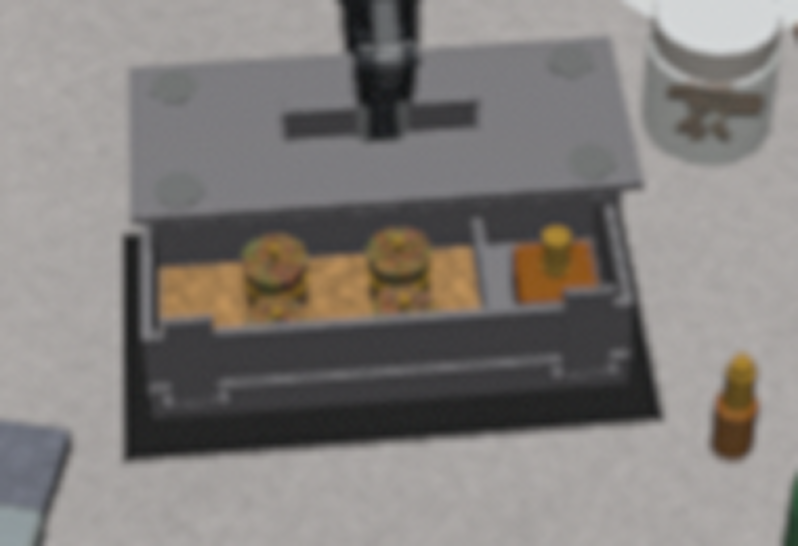

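```bash
python3 -m handwheel '-1 10 0 2.7 0.007 0 0;-1 0 0 0 0 0 0;-1 12 0 0 0 0 0;-1 8 0 0 0 0 0;-1 0 0 0 0 0 0;-1 0 0 0 0 0 0';python3 - <<'E'
from h import *
st()
move((573,-97.4,62),-1.692)
i=get_image('side');cv2.imwrite('pics/s40.png',i);crop(i,220,240,380,340,5,'pics/s40c.png')
i=get_image('scene');cv2.imwrite('pics/c40.png',i);crop(i,245,170,365,260,6,'pics/c40c.png')
E
```

```text
clock: 57.35
eef_pos: [572.5, -98.4, 92.6]
tool_rot: [-2.107, 1.569, 2.482]
force: [-0.3, -0.8, -1.2]
width: 12.6
t 57.35 tcp [572.5 -98.4  92.6] F [-0.3 -0.8 -1.2] w 12.6 
 [[-0.002  0.992 -0.123]
 [ 0.001 -0.123 -0.992]
 [-1.    -0.002 -0.001]]
tcp [572.5 -98.4  92.6] d_tool [30.6  0.4 -1. ] rotvec [-0.002 -0.001  0.002] q7 -1.56
```

View pics/s40c.png

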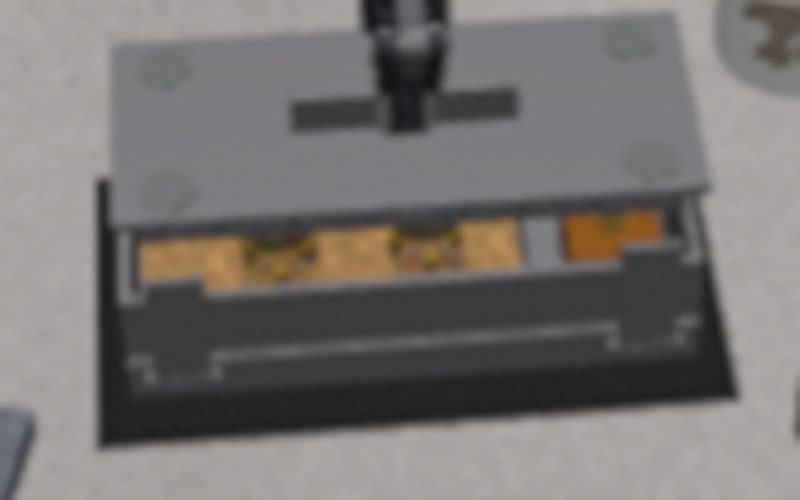

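View pics/c40c.png

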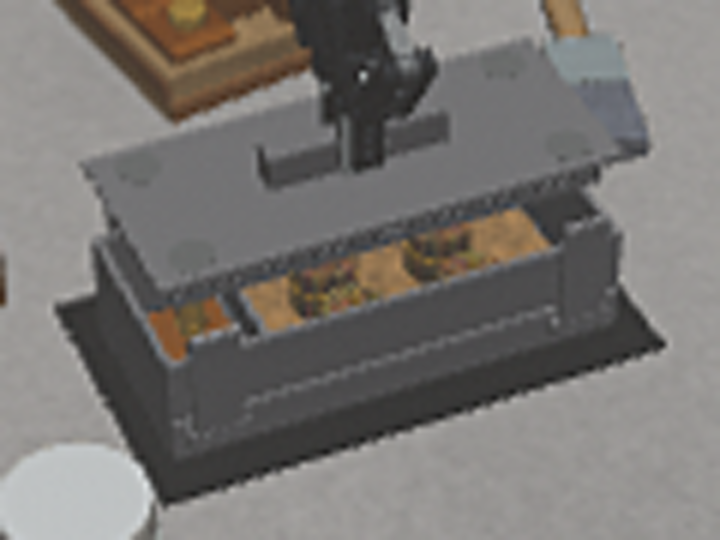

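Run:
```python
from h import *
i=cv2.imread('pics/side0.png');crop(i,235,240,375,330,5.7,'pics/s0case.png')
i=cv2.imread('pics/scene0.png');crop(i,245,170,365,260,6.6,'pics/c0case.png')
```

```text
(no output)
```

View pics/s0case.png

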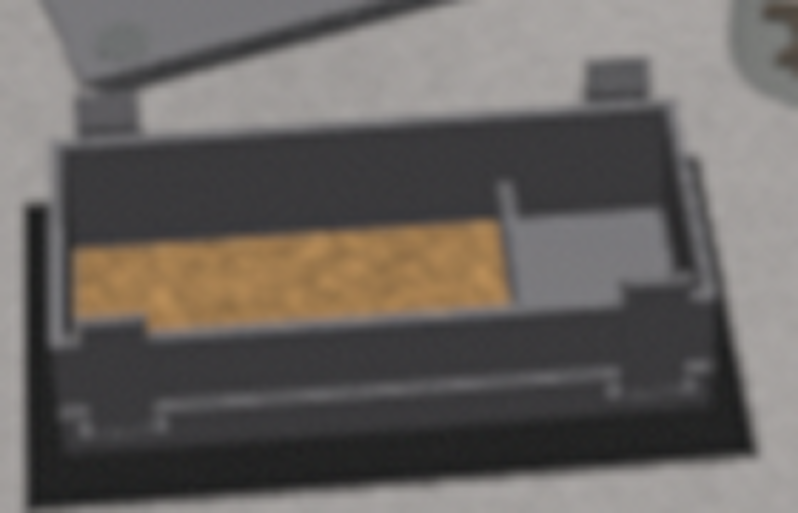

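View pics/c0case.png

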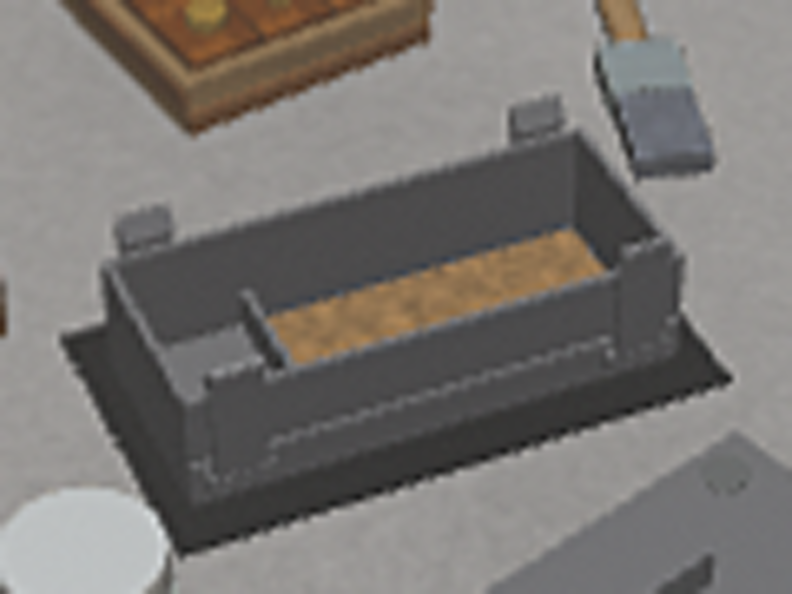

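Run:
```python
from h import *
S=camera_params('side');C=camera_params('scene')
Ms=((-116,50),(116,50),(116,-50),(-116,-50));Mc=((116,-50),(-116,-50),(-116,50),(116,50))
zc=92.6-6.3+20
def go(n,c,pts,f,o,z,M):
    W=[onz(c,o[0]+p[0]/f,o[1]+p[1]/f,z)[:2] for p in pts];th,t,res,sc=fit(W,M);print(n,round(th,4),t.round(1),round(sc,3),res.round(1).tolist())
go('case side',S,((50,143),(675,100),(716,302),(50,347)),5.7,(235,240),60,Ms)
go('cover side',S,((111,45),(675,12),(710,188),(108,222)),5,(220,240),zc,Ms)
go('case scene',C,((105,265),(580,133),(684,258),(188,405)),6.6,(245,170),60,Mc)
go('cover scene',C,((80,163),(527,40),(648,150),(160,292)),6,(245,170),zc,Mc)
```

```text
case side -0.1257 [573.3 -99.4] 0.996 [[0.5, -0.8], [-0.4, 0.2], [-0.4, -0.1], [0.3, 0.6]]
cover side -0.1377 [573.5 -99.9] 0.995 [[0.3, -1.3], [-0.6, -0.3], [-0.1, 0.4], [0.5, 1.2]]
case scene -0.1249 [570.4 -95.7] 0.984 [[-0.8, 1.2], [2.9, 1.6], [0.1, -1.3], [-2.2, -1.5]]
cover scene -0.1095 [568.4 -98.2] 1.022 [[3.0, -1.4], [3.2, 0.9], [-8.8, 2.4], [2.6, -1.9]]
```

```bash
python3 -m handwheel '-1 8 0 -0.5 0 0 0;-1 8 0 0 0 0 0;-1 6 0 0 0 0 0;-1 0 0 0 0 0 0';python3 -m handwheel '-1 4 0 0 0 0 0;-1 0 0 0 0 0 0';python3 - <<'E'
from h import *
st()
move((572.5,-97.9,62),-1.692)
i=get_image('side');crop(i,220,240,380,340,5,'pics/s41c.png')
i=get_image('scene');crop(i,245,170,365,260,6,'pics/c41c.png')
E
```

```text
clock: 57.85
eef_pos: [573.3, -97.7, 69.6]
tool_rot: [2.945, 1.57, 1.252]
force: [-0.3, 0.4, -2.6]
width: 12.5
clock: 58.05
eef_pos: [573.3, -97.6, 65.0]
tool_rot: [-3.01, 1.57, 1.58]
force: [0.2, 1.2, -0.9]
width: 12.4
t 58.05 tcp [573.3 -97.6  65. ] F [ 0.2  1.2 -0.9] w 12.4 
 [[-0.     0.992 -0.122]
 [ 0.001 -0.122 -0.992]
 [-1.    -0.    -0.001]]
tcp [573.3 -97.6  65. ] d_tool [ 3.  -0.7  0.4] rotvec [-0.001 -0.001  0.   ] q7 -1.56
```

View pics/s41c.png

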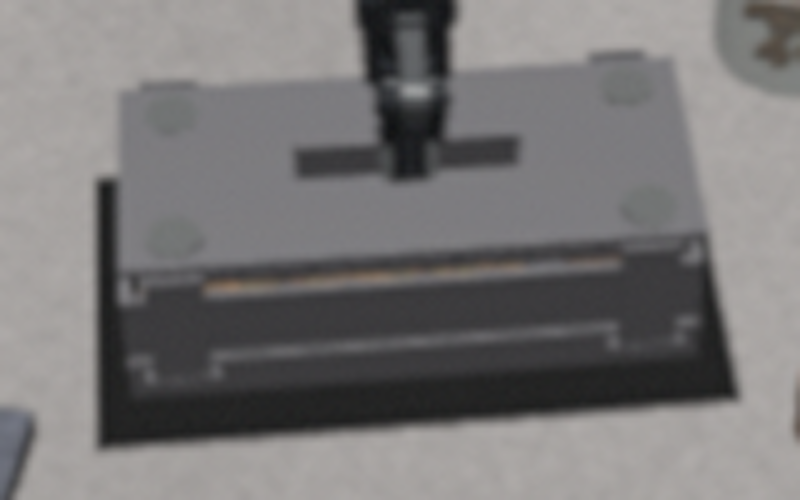

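View pics/c41c.png

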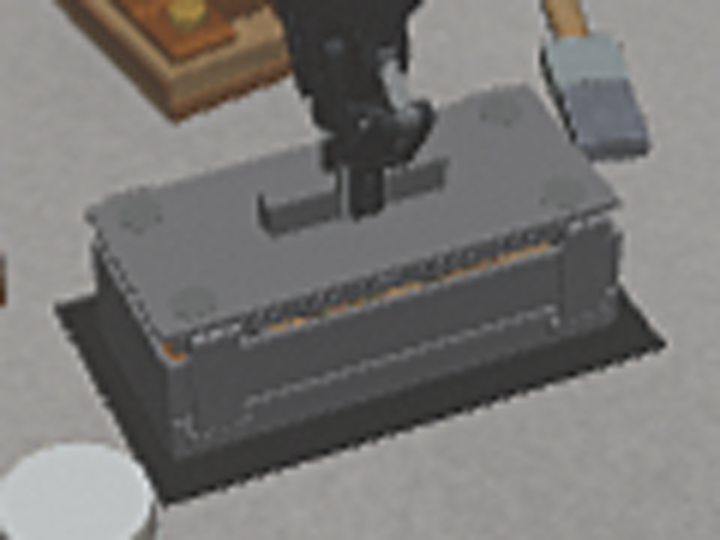

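```bash
python3 -m handwheel '-1 3 -0.7 0 0 0 0;-1 0 0 0 0 0 0';python3 -m handwheel '-1 3 0 0 0 0 0;-1 0 0 0 0 0 0';python3 - <<'E'
from h import *
st()
i=get_image('side');crop(i,220,240,380,340,5,'pics/s42c.png')
i=get_image('scene');crop(i,245,170,365,260,6,'pics/c42c.png')
E
```

```text
clock: 58.35
eef_pos: [574.1, -97.1, 63.3]
tool_rot: [2.102, 1.567, 0.409]
force: [-0.6, 1.0, -1.6]
width: 12.5
clock: 58.55
eef_pos: [574.8, -97.0, 62.0]
tool_rot: [1.966, 1.565, 0.273]
force: [-0.3, 1.3, -0.2]
width: 12.3
t 58.55 tcp [574.8 -97.   62. ] F [-0.3  1.3 -0.2] w 12.3 
 [[ 0.005  0.993 -0.122]
 [ 0.001 -0.122 -0.993]
 [-1.     0.005 -0.002]]
```

View pics/s42c.png

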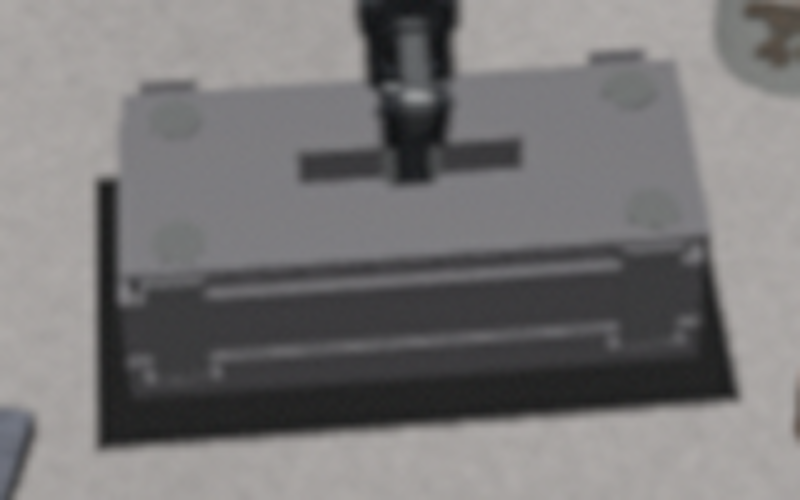

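View pics/c42c.png

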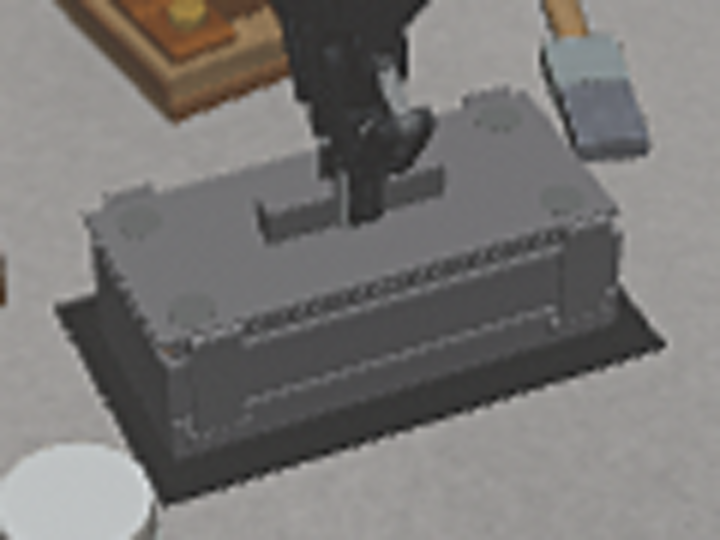

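```bash
python3 -m handwheel '-1 0 -1.5 0 0 0.005 0;-1 0 0 0 0 0 0';python3 -m handwheel '-0.5 0 0 0 0 0 0;-0.5 0 0 0 0 0 0;-0.5 0 0 0 0 0 0';python3 -m handwheel '-0.5 -10 0 0 0 0 0;-0.5 -15 0 0 0 0 0;-0.5 -25 0 0 0 0 0;-0.5 -25 0 0 0 0 0;-0.5 0 0 0 0 0 0';python3 - <<'E'
from h import *
st()
i=get_image('side');crop(i,220,240,380,340,5,'pics/s43c.png')
i=get_image('scene');crop(i,245,170,365,260,6,'pics/c43c.png')
cv2.imwrite('pics/w43.png',get_image('wrist'))
E
```

```text
clock: 58.85
eef_pos: [574.7, -96.8, 62.4]
tool_rot: [2.327, 1.56, 0.634]
force: [-0.7, 0.3, 1.2]
width: 12.2
clock: 59.15
eef_pos: [574.5, -97.0, 62.2]
tool_rot: [2.354, 1.56, 0.661]
force: [-0.8, 0.9, 2.6]
width: 21.3
clock: 59.65
eef_pos: [571.6, -98.7, 139.9]
tool_rot: [2.755, 1.564, 1.061]
force: [-0.1, -0.8, -0.1]
width: 21.3
t 59.65 tcp [571.6 -98.7 139.9] F [-0.1 -0.8 -0.1] w 21.3 
 [[ 0.003  0.992 -0.123]
 [ 0.006 -0.123 -0.992]
 [-1.     0.002 -0.006]]
```

View pics/s43c.png

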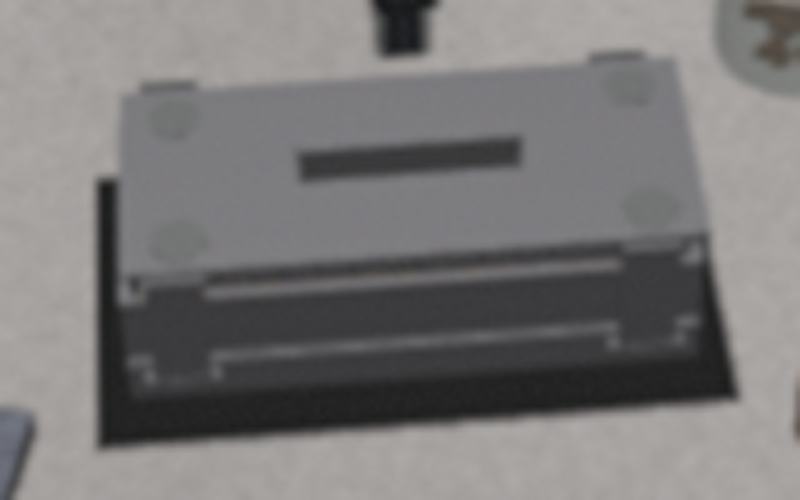

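View pics/c43c.png

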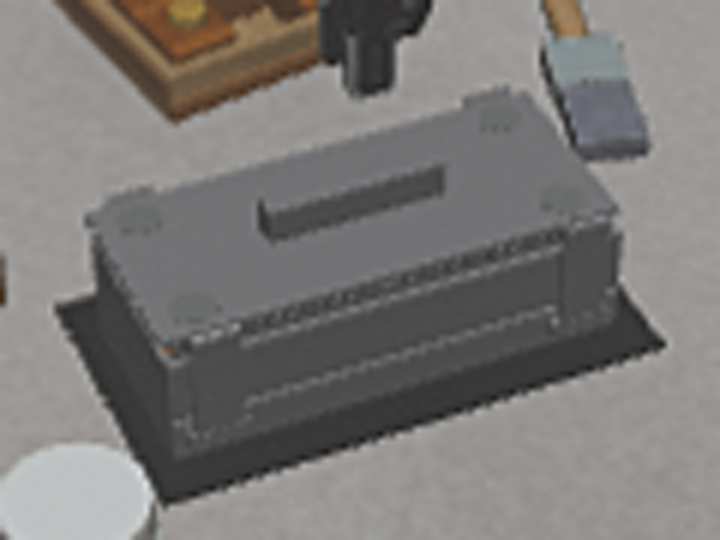

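View pics/w43.png

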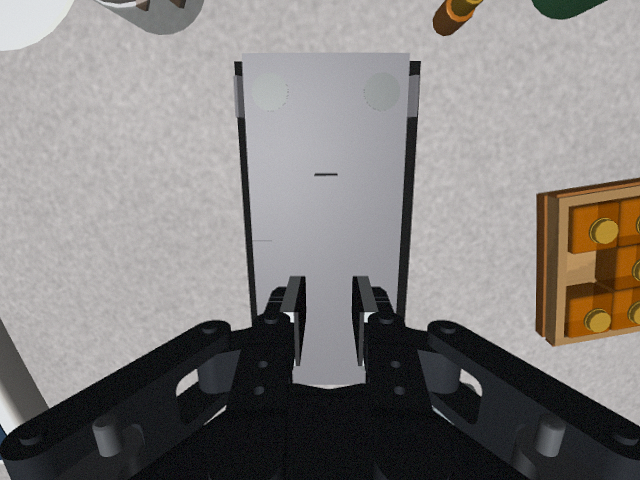

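Run:
```python
from h import *
move((669.5,-76.9,85),-1.692)
```

```text
tcp [569.1 -98.1 136.3] d_tool [ 51.1  97.3 -33. ] rotvec [-0.002 -0.006  0.004] q7 -1.55
```

```bash
python3 -m handwheel '-1 5 32 -11 0 0 0;-1 5 32 -11 0 0 0;-1 5 32 -11 0 0 0;-1 0 0 0 0 0 0;-1 0 0 0 0 0 0';python3 - <<'E'
from h import *
move((669.5,-76.9,85),-1.692)
E
```

```text
clock: 60.3
eef_pos: [664.6, -76.9, 112.8]
tool_rot: [-1.814, 1.551, 2.774]
force: [0.1, -0.1, -0.3]
width: 0.1
tcp [664.6 -76.9 112.8] d_tool [27.7  5.4 -0.5] rotvec [-0.004 -0.005  0.019] q7 -1.6
```

```bash
python3 -m handwheel '-1 10 5.4 -0.5 0 -0.005 0.019;-1 0 0 0 0 0 0;-1 15 0 0 0 0 0;-1 0 0 0 0 0 0;-1 0 0 0 0 0 0';python3 - <<'E'
from h import *
move((669.5,-76.9,65),-1.692)
cv2.imwrite('pics/w44.png',get_image('wrist'))
i=get_image('side');crop(i,220,220,380,340,5,'pics/s44c.png')
i=get_image('scene');crop(i,245,170,365,260,6,'pics/c44c.png')
E
```

```text
clock: 60.8
eef_pos: [664.3, -78.8, 84.5]
tool_rot: [-1.366, 1.563, -3.064]
force: [-1.3, 0.2, -0.1]
width: -0.2
tcp [664.3 -78.8  84.5] d_tool [19.4  5.1 -2.5] rotvec [-0.006  0.002  0.008] q7 -1.61
```

View pics/w44.png

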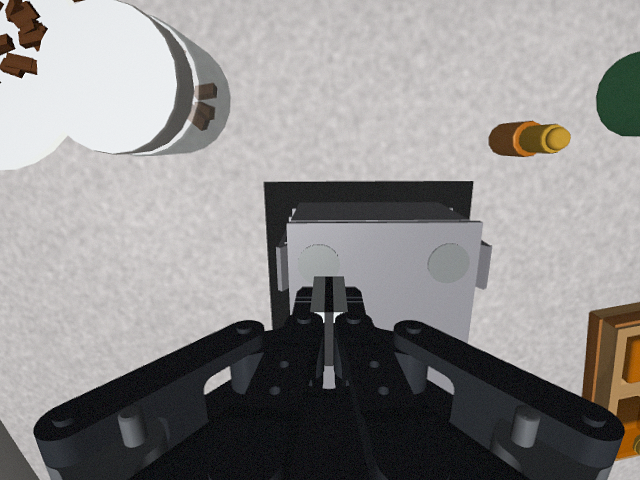

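View pics/c44c.png

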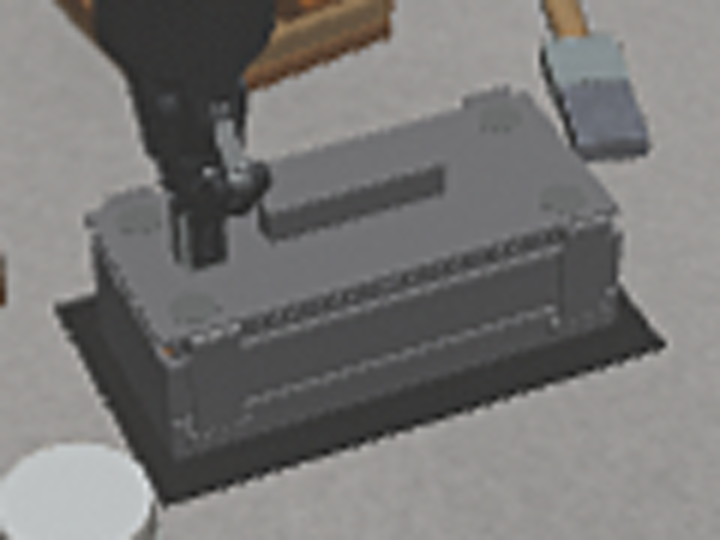

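```bash
python3 - <<'E'
from h import *
c=camera_params('wrist')
print(onz(c,319,262,76),onz(c,448,263,76))
E
python3 -m handwheel '-1 0 5 -2.5 0 0 0.008;-1 0 0 0 0 0 0;-1 0 0 0 0 0 0'
python3 - <<'E'
from h import *
move((669.5,-76.9,65),-1.692)
E
```

```text
[672.71850052 -75.76528648  76.        ] [ 663.45306113 -143.03034557   76.        ]
clock: 61.25
eef_pos: [671.2, -76.5, 85.8]
tool_rot: [1.189, 1.567, -0.508]
force: [0.2, -0.7, -0.6]
width: -0.0
tcp [671.2 -76.5  85.8] d_tool [20.8 -1.7  0.5] rotvec [-0.005  0.001 -0.003] q7 -1.61
```

```bash
python3 -m handwheel '-1 10 0 0 0 0 0;-1 8 0 0 0 0 0;-1 0 0 0 0 0 0'; python3 -m handwheel '-1 3 0 0 0 0 0'; python3 -m handwheel '-1 3 0 0 0 0 0'; python3 -m handwheel '-1 3 0 0 0 0 0';python3 -m handwheel '-1 3 0 0 0 0 0'
```

```text
clock: 61.55
eef_pos: [671.3, -76.4, 66.5]
tool_rot: [1.226, 1.567, -0.472]
force: [-0.7, 0.1, -0.2]
width: -0.2
clock: 61.65
eef_pos: [671.4, -76.5, 63.2]
tool_rot: [1.219, 1.567, -0.478]
force: [0.6, 0.7, 0.4]
width: 0.2
clock: 61.75
eef_pos: [671.5, -76.8, 60.3]
tool_rot: [1.109, 1.567, -0.588]
force: [-2.3, -1.1, 8.3]
width: -0.5
clock: 61.85
eef_pos: [671.8, -77.9, 58.5]
tool_rot: [0.999, 1.565, -0.698]
force: [-3.4, -2.2, 13.7]
width: -0.2
clock: 61.95
eef_pos: [672.1, -78.2, 56.3]
tool_rot: [1.056, 1.565, -0.642]
force: [-2.6, 0.9, 9.2]
width: 0.0
```

```bash
python3 -m handwheel '-1 3 0 -1 0 0 0'; python3 -m handwheel '-1 3 0 0 0 0 0'; python3 -m handwheel '-1 3 0 0 0 0 0';python3 -m handwheel '-1 3 0 0 0 0 0'
```

```text
clock: 62.05
eef_pos: [672.1, -77.7, 54.2]
tool_rot: [0.983, 1.564, -0.715]
force: [-2.7, -0.6, 7.1]
width: 0.4
clock: 62.15
eef_pos: [672.3, -77.7, 52.6]
tool_rot: [1.029, 1.564, -0.67]
force: [-4.9, 2.0, 20.5]
width: 0.1
clock: 62.25
eef_pos: [672.3, -77.7, 52.4]
tool_rot: [1.041, 1.564, -0.657]
force: [-8.4, 1.7, 26.4]
width: -0.0
clock: 62.35
eef_pos: [672.3, -77.7, 52.4]
tool_rot: [1.072, 1.564, -0.627]
force: [-7.4, 0.4, 22.3]
width: -0.0
```

```bash
python3 -m handwheel '-1 5 0 0 0 0 0';python3 -m handwheel '-1 6 0 0 0 0 0'
python3 - <<'E'
from h import *
st()
i=get_image('side');crop(i,220,220,380,340,5,'pics/s45c.png')
i=get_image('scene');crop(i,245,170,365,260,6,'pics/c45c.png')
E
```

```text
clock: 62.45
eef_pos: [672.4, -77.9, 51.9]
tool_rot: [1.1, 1.564, -0.6]
force: [-13.1, 1.1, 38.3]
width: 0.1
clock: 62.55
eef_pos: [672.4, -78.0, 51.7]
tool_rot: [1.135, 1.564, -0.565]
force: [-13.8, 2.5, 44.3]
width: -0.1
t 62.55 tcp [672.4 -78.   51.7] F [-13.8   2.5  44.3] w -0.1 
 [[ 0.006  0.992 -0.129]
 [-0.004 -0.129 -0.992]
 [-1.     0.007  0.003]]
```

View pics/s45c.png

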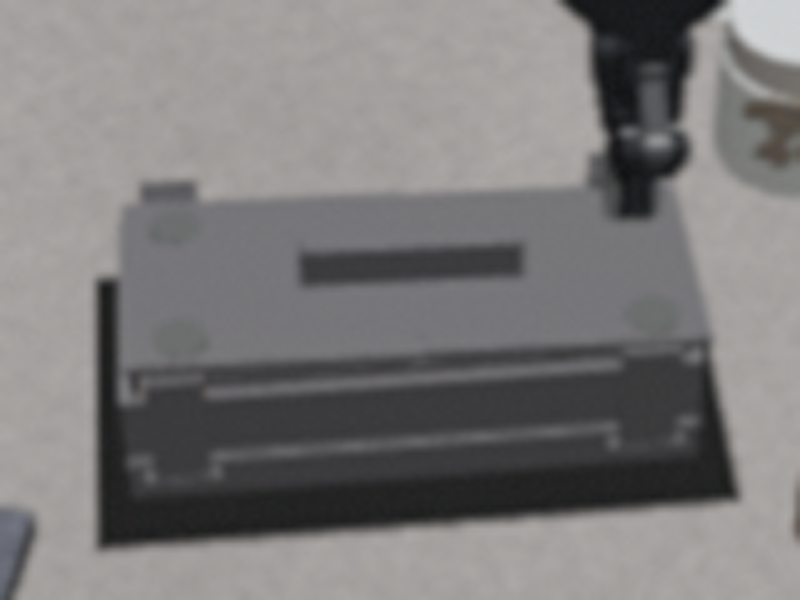

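View pics/c45c.png

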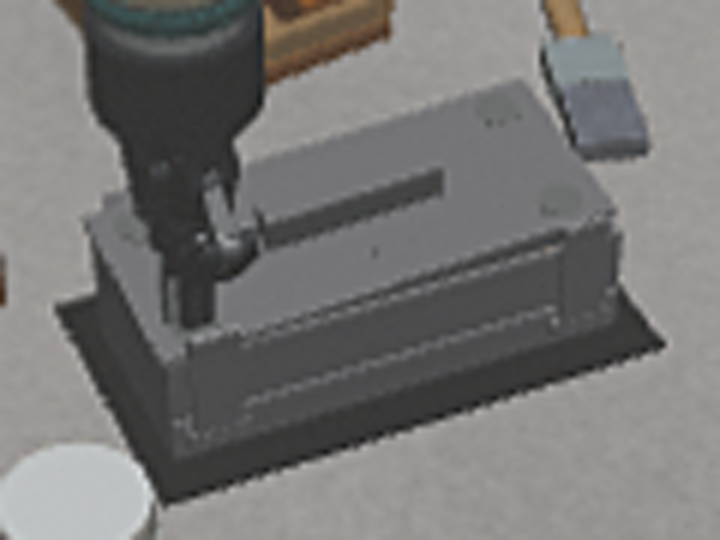

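```bash
python3 -m handwheel '-1 -10 0 0 0 0 0;-1 -15 0 0 0 0 0;-1 -10 0 0 0 0 0;-1 0 0 0 0 0 0'
python3 - <<'E'
from h import *
i=get_image('scene');crop(i,245,170,365,260,6,'pics/c46c.png')
move((663,-142,85),-1.692)
E
```

```text
clock: 63.05
eef_pos: [673.3, -77.8, 91.4]
tool_rot: [1.322, 1.56, -0.378]
force: [0.5, -0.2, -0.9]
width: 0.1
tcp [672.8 -77.7  90.5] d_tool [ 5.7 -1.5 65. ] rotvec [-0.008  0.003 -0.009] q7 -1.61
```

View pics/c46c.png

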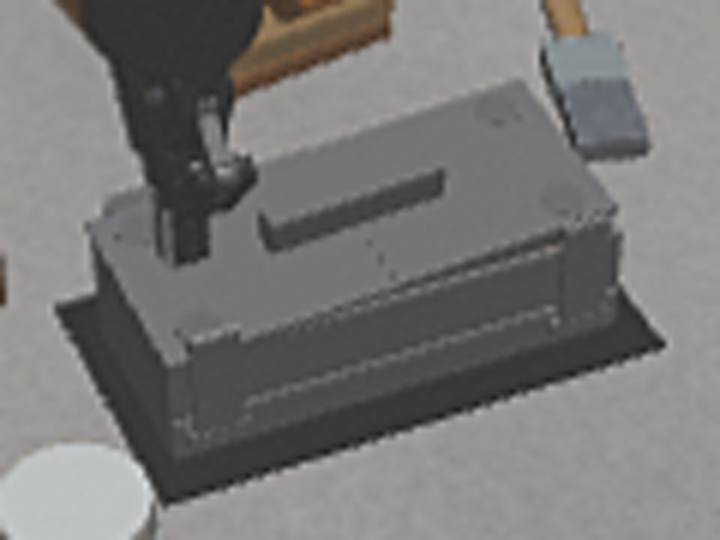

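Corner clip1 has clearly clicked: it stays down with the clip head over the plate at about (215,340). Next is the (+x, -y) corner.

```bash
python3 -m handwheel '-1 0 0 22 0 0.003 -0.009;-1 0 0 22 0 0 0;-1 0 0 20 0 0 0;-1 0 0 0 0 0 0;-1 0 0 0 0 0 0'
python3 - <<'E'
from h import *
move((663,-142,80),-1.692)
E
```

```text
clock: 63.6
eef_pos: [662.4, -139.9, 85.5]
tool_rot: [-1.934, 1.563, 2.652]
force: [0.1, 0.7, -0.2]
width: -0.0
tcp [ 662.4 -139.9   85.5] d_tool [5.4 0.9 2. ] rotvec [-0.005 -0.003  0.007] q7 -1.52
```

```bash
python3 -m handwheel '-1 10 1 2 0 -0.003 0.007;-1 8 0 0 0 0 0;-1 0 0 0 0 0 0'; python3 -m handwheel '-1 3 0 0 0 0 0'; python3 -m handwheel '-1 3 0 0 0 0 0'; python3 -m handwheel '-1 3 0 0 0 0 0';python3 -m handwheel '-1 3 0 0 0 0 0';python3 -m handwheel '-1 3 0 0 0 0 0'
```

```text
clock: 63.9
eef_pos: [662.9, -138.0, 64.6]
tool_rot: [-2.438, 1.568, 2.152]
force: [-0.5, 0.3, 0.3]
width: -0.2
clock: 64.0
eef_pos: [663.2, -136.9, 61.3]
tool_rot: [-2.556, 1.568, 2.035]
force: [0.8, -0.4, -0.1]
width: 0.1
clock: 64.1
eef_pos: [663.1, -136.1, 57.9]
tool_rot: [-2.477, 1.568, 2.115]
force: [-1.5, -1.8, 3.8]
width: 0.1
clock: 64.2
eef_pos: [663.1, -136.5, 56.0]
tool_rot: [-2.281, 1.568, 2.311]
force: [-5.2, -0.7, 15.9]
width: -0.0
clock: 64.3
eef_pos: [662.6, -136.7, 54.5]
tool_rot: [-1.966, 1.568, 2.626]
force: [-5.6, 0.4, 11.6]
width: 0.0
clock: 64.4
eef_pos: [662.3, -136.8, 53.0]
tool_rot: [-1.859, 1.567, 2.732]
force: [-3.2, -0.3, 9.4]
width: 0.0
```

```bash
python3 -m handwheel '-1 4 0 1 0 0 0'; python3 -m handwheel '-1 4 0 0 0 0 0'; python3 -m handwheel '-1 4 0 0 0 0 0'
```

```text
clock: 64.5
eef_pos: [662.4, -137.1, 51.0]
tool_rot: [-2.117, 1.567, 2.475]
force: [-5.8, 3.6, 21.1]
width: 0.1
clock: 64.6
eef_pos: [662.5, -137.1, 50.8]
tool_rot: [-2.192, 1.568, 2.399]
force: [-10.2, 0.6, 33.9]
width: 0.4
clock: 64.7
eef_pos: [662.5, -137.1, 50.9]
tool_rot: [-2.247, 1.568, 2.344]
force: [-8.7, 1.3, 25.6]
width: -0.0
```

```bash
python3 -m handwheel '-1 -10 0 0 0 0 0;-1 -20 0 0 0 0 0;-1 -30 0 0 0 0 0;-1 0 0 0 0 0 0'
python3 - <<'E'
from h import *
i=get_image('scene');crop(i,245,170,365,260,6,'pics/c47c.png')
cv2.imwrite('pics/w47.png',get_image('wrist'))
move((475,-119.6,100),-1.692)
E
```

```text
clock: 65.1
eef_pos: [663.9, -136.9, 115.3]
tool_rot: [2.571, 1.568, 0.879]
force: [0.6, 0.6, 0.4]
width: 0.1
tcp [ 661.  -136.3  111.5] d_tool [  12.6 -186.6    5.8] rotvec [ 0.001 -0.002  0.006] q7 -1.52
```

View pics/c47c.png

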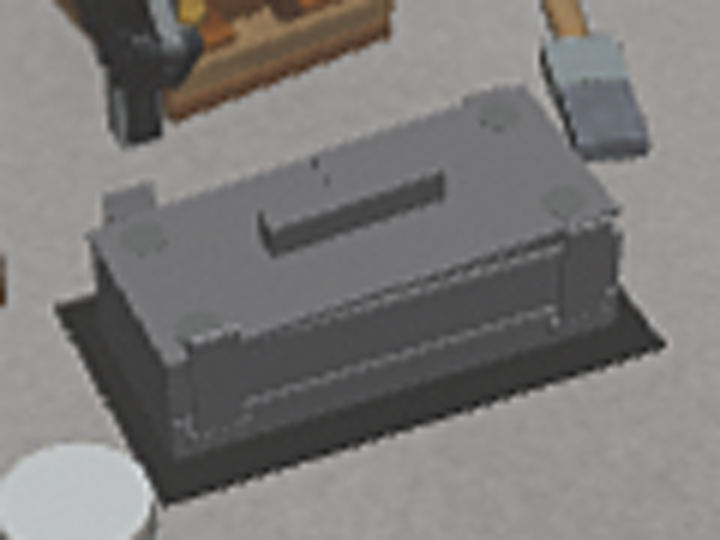

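View pics/w47.png

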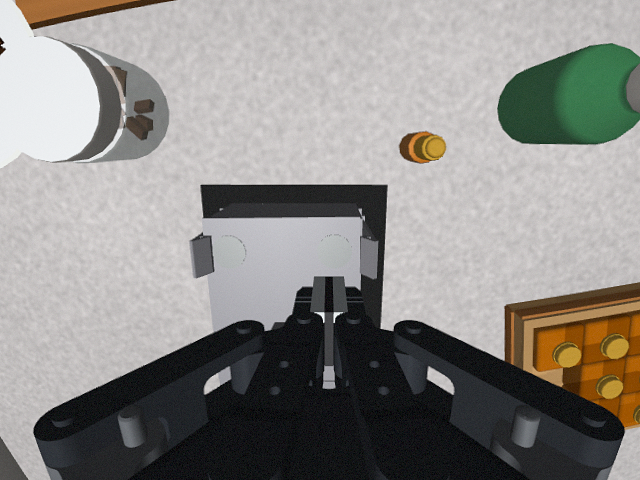

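```bash
python3 -m handwheel '-1 0 -37 1 0 0 0;-1 0 -37 1 0 0 0;-1 0 -37 1 0 0 0;-1 0 -37 1 0 0 0;-1 0 -37 1 0 0 0;-1 0 0 0 0 0 0;-1 0 0 0 0 0 0'
python3 - <<'E'
from h import *
move((475,-119.6,80),-1.692)
c=camera_params('wrist');cv2.imwrite('pics/w48.png',get_image('wrist'))
E
```

```text
clock: 65.9
eef_pos: [464.5, -116.4, 105.5]
tool_rot: [-1.792, 1.553, 2.801]
force: [1.0, -0.1, -0.4]
width: 0.0
tcp [ 464.5 -116.4  105.5] d_tool [25.3 11.2  2.1] rotvec [ 0.002 -0.004  0.017] q7 -1.5
```

View pics/w48.png

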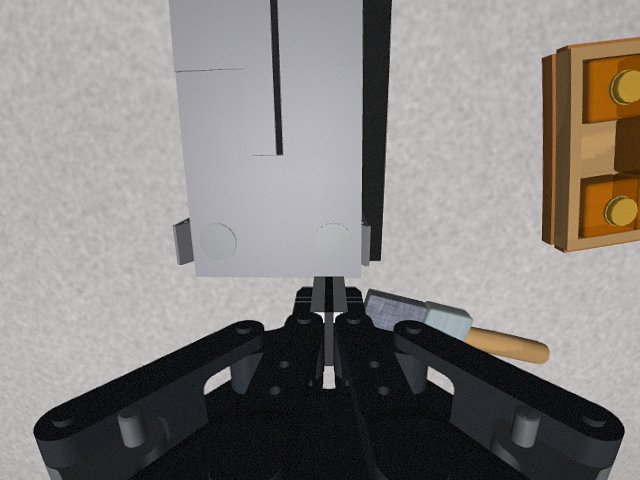

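Run:
```python
from h import *
c=camera_params('wrist');print(onz(c,333,241,75),onz(c,218,241,75))
P=onz(c,333,241,75);move((P[0],P[1],80),-1.692)
```

```text
[ 475.83750587 -121.44302051   75.        ] [483.72115744 -54.8650824   75.        ]
tcp [ 463.8 -116.3  105.3] d_tool [25.  13.   3.8] rotvec [ 0.002 -0.004  0.019] q7 -1.5
```

```bash
python3 -m handwheel '-1 8 12 3.5 0 -0.004 0.019;-1 0 0 0 0 0 0;-1 15 0 0 0 0 0;-1 0 0 0 0 0 0';python3 - <<'E'
from h import *
move((475.8,-121,65),-1.692)
E
```

```text
clock: 66.35
eef_pos: [479.2, -121.2, 80.8]
tool_rot: [1.656, 1.569, -0.034]
force: [-0.8, -0.3, -0.4]
width: -0.1
tcp [ 479.2 -121.2   80.8] d_tool [15.8 -3.4  0.2] rotvec [ 0.003 -0.    -0.002] q7 -1.5
```

```bash
python3 -m handwheel '-1 10 -3 0.5 0 0 0;-1 6 0 0 0 0 0;-1 0 0 0 0 0 0'; python3 -m handwheel '-1 3 0 0 0 0 0'; python3 -m handwheel '-1 3 0 0 0 0 0'; python3 -m handwheel '-1 3 0 0 0 0 0';python3 -m handwheel '-1 3 0 0 0 0 0';python3 -m handwheel '-1 3 0 0 0 0 0'
```

```text
clock: 66.65
eef_pos: [476.9, -121.1, 64.1]
tool_rot: [1.706, 1.568, 0.017]
force: [-0.0, 0.1, -0.7]
width: -0.0
clock: 66.75
eef_pos: [476.9, -121.2, 61.4]
tool_rot: [1.691, 1.568, 0.003]
force: [-1.1, 0.4, 7.2]
width: -0.1
clock: 66.85
eef_pos: [476.7, -121.1, 58.9]
tool_rot: [1.745, 1.568, 0.056]
force: [-2.0, 1.2, 12.2]
width: -0.0
clock: 66.95
eef_pos: [476.8, -120.9, 56.7]
tool_rot: [1.765, 1.568, 0.076]
force: [-0.8, -0.3, -0.7]
width: -0.3
clock: 67.05
eef_pos: [477.2, -121.0, 54.0]
tool_rot: [1.709, 1.567, 0.02]
force: [0.2, 0.0, 3.9]
width: 0.2
clock: 67.15
eef_pos: [477.2, -121.1, 51.5]
tool_rot: [1.67, 1.567, -0.019]
force: [-3.9, 0.1, 16.9]
width: -0.1
```

```bash
python3 -m handwheel '-1 4 0 0 0 0 0'; python3 -m handwheel '-1 4 0 0 0 0 0'; python3 -m handwheel '-1 -10 0 0 0 0 0;-1 -20 0 0 0 0 0;-1 0 0 0 0 0 0'
python3 - <<'E'
from h import *
move((483.7,-56,80),-1.692)
E
```

```text
clock: 67.25
eef_pos: [477.3, -120.9, 50.2]
tool_rot: [1.691, 1.566, 0.002]
force: [-12.2, 4.1, 74.6]
width: 0.1
clock: 67.35
eef_pos: [477.5, -121.4, 49.5]
tool_rot: [1.57, 1.564, -0.12]
force: [-9.6, 2.5, 55.8]
width: 0.4
clock: 67.65
eef_pos: [478.3, -121.8, 81.8]
tool_rot: [1.524, 1.561, -0.166]
force: [1.3, 0.2, -0.3]
width: 0.3
tcp [ 478.3 -121.8   81.8] d_tool [  1.8  -2.4 -65.9] rotvec [ 0.002  0.    -0.01 ] q7 -1.5
```

```bash
python3 -m handwheel '-1 0 0 -22 0 0 -0.01;-1 0 0 -22 0 0 0;-1 0 0 -22 0 0 0;-1 0 0 0 0 0 0;-1 0 0 0 0 0 0';python3 - <<'E'
from h import *
move((483.7,-56,65),-1.692)
E
```

```text
clock: 68.15
eef_pos: [486.2, -55.8, 79.5]
tool_rot: [-0.587, 1.569, -2.279]
force: [-0.8, -0.2, -0.4]
width: 0.3
tcp [486.2 -55.8  79.5] d_tool [14.5 -2.4  0.5] rotvec [-0.     0.002  0.001] q7 -1.61
```

```bash
python3 -m handwheel '-1 10 -2.4 0.5 0 0 0;-1 5 0 0 0 0 0;-1 0 0 0 0 0 0'; python3 -m handwheel '-1 3 0 0 0 0 0'; python3 -m handwheel '-1 3 0 0 0 0 0'; python3 -m handwheel '-1 3 0 0 0 0 0';python3 -m handwheel '-1 3 0 0 0 0 0';python3 -m handwheel '-1 2 0 0 0 0 0'
```

```text
clock: 68.45
eef_pos: [482.6, -58.6, 62.3]
tool_rot: [-0.699, 1.567, -2.395]
force: [0.4, -0.6, 1.0]
width: 0.3
clock: 68.55
eef_pos: [482.4, -59.4, 59.0]
tool_rot: [-0.682, 1.566, -2.379]
force: [0.9, 0.3, 0.4]
width: 0.5
clock: 68.65
eef_pos: [482.3, -59.9, 55.7]
tool_rot: [-0.687, 1.566, -2.384]
force: [0.0, 0.2, 0.7]
width: -0.4
clock: 68.75
eef_pos: [482.3, -60.2, 52.5]
tool_rot: [-0.652, 1.566, -2.35]
force: [0.2, 0.1, -1.2]
width: 0.1
clock: 68.85
eef_pos: [482.4, -60.3, 49.6]
tool_rot: [-0.605, 1.566, -2.304]
force: [-6.5, 1.6, 44.4]
width: -0.4
clock: 68.95
eef_pos: [482.5, -60.3, 49.5]
tool_rot: [-0.556, 1.567, -2.255]
force: [-8.0, 1.9, 48.1]
width: -0.0
```

```bash
python3 -m handwheel '-1 -10 0 0 0 0 0;-1 -30 0 0 0 0 0;-1 -40 0 0 0 0 0;-1 -40 0 0 0 0 0;-1 -40 0 0 0 0 0;-1 0 0 0 0 0 0'
python3 - <<'E'
from h import *
st()
i=get_image('side');crop(i,220,240,380,340,5,'pics/s50c.png')
i=get_image('scene');crop(i,245,170,365,260,6,'pics/c50c.png')
cv2.imwrite('pics/w50.png',get_image('wrist'))
E
```

```text
clock: 69.55
eef_pos: [483.2, -59.6, 215.8]
tool_rot: [-0.449, 1.567, -2.147]
force: [0.5, -0.2, 0.1]
width: 0.1
t 69.55 tcp [483.2 -59.6 215.8] F [ 0.5 -0.2  0.1] w 0.1 
 [[-0.002  0.992 -0.127]
 [-0.003 -0.127 -0.992]
 [-1.    -0.002  0.003]]
```

View pics/s50c.png

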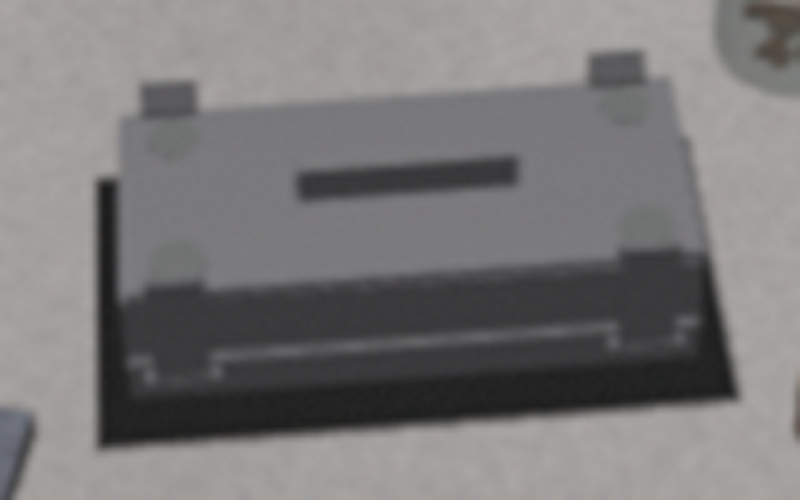

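View pics/c50c.png

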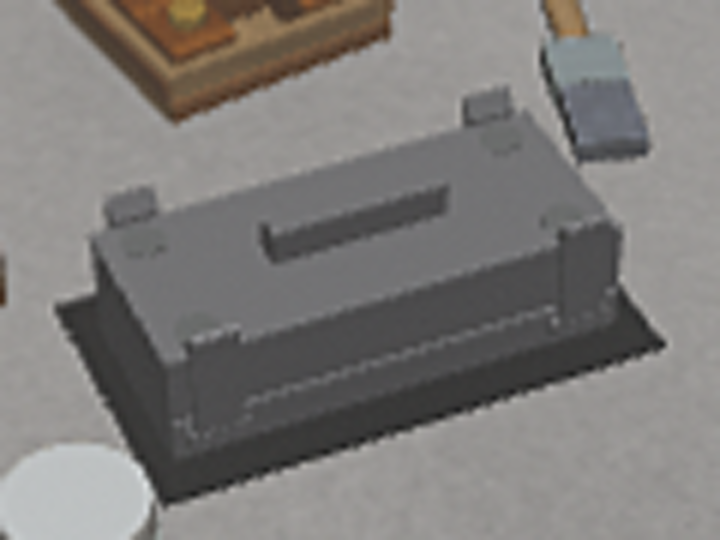

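View pics/w50.png

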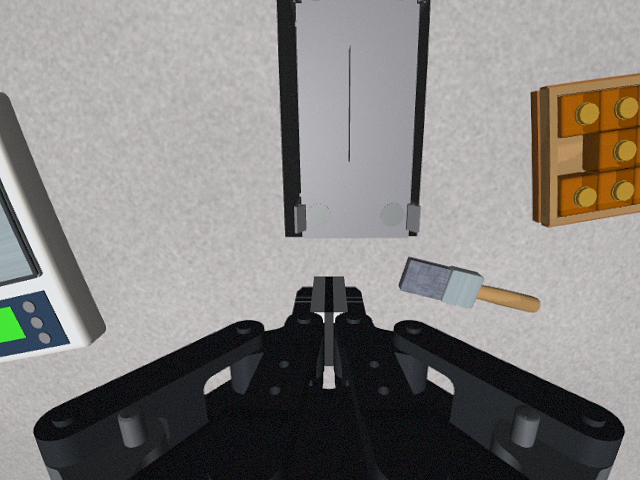

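```bash
python3 - <<'E'
from h import *
move((671.5,-77,110),-1.692)
E
python3 -m handwheel '-1 18 37 -2 0 0 0;-1 18 37 -2 0 0 0;-1 18 37 -2 0 0 0;-1 18 37 -2 0 0 0;-1 18 37 -2 0 0 0;-1 0 0 0 0 0 0;-1 0 0 0 0 0 0'
python3 - <<'E'
from h import *
move((671.5,-77,70),-1.692)
E
```

```text
tcp [479.2 -59.2 210.7] d_tool [ 98.3 194.3  -7.1] rotvec [-0.006  0.004  0.012] q7 -1.62
clock: 70.4
eef_pos: [657.2, -72.2, 97.1]
tool_rot: [-1.449, 1.531, 3.137]
force: [-0.6, 0.4, -0.5]
width: 0.1
tcp [657.2 -72.2  97.1] d_tool [26.5 15.8  2.8] rotvec [-0.005  0.005  0.039] q7 -1.61
```

```bash
python3 -m handwheel '-1 5 15 3 0 0.005 0.039;-1 0 0 0 0 0 0;-1 14 0 0 0 0 0;-1 0 0 0 0 0 0'
python3 - <<'E'
from h import *
move((671.5,-77,60),-1.692)
E
```

```text
clock: 70.8
eef_pos: [665.5, -76.3, 74.6]
tool_rot: [-1.589, 1.562, 2.997]
force: [-1.0, -0.1, -0.9]
width: -0.1
tcp [665.5 -76.3  74.6] d_tool [14.5  6.2 -0. ] rotvec [-0.005 -0.     0.009] q7 -1.6
```

```bash
python3 -m handwheel '-1 8 6 0 0 0 0.009;-1 5 0 0 0 0 0;-1 0 0 0 0 0 0'; python3 -m handwheel '-1 3 0 0 0 0 0';python3 -m handwheel '-1 3 0 0 0 0 0';python3 -m handwheel '-1 3 0 0 0 0 0'
```

```text
clock: 71.1
eef_pos: [671.2, -76.6, 61.1]
tool_rot: [2.207, 1.57, 0.51]
force: [0.2, -0.4, 0.4]
width: -0.2
clock: 71.2
eef_pos: [671.7, -76.5, 58.4]
tool_rot: [1.872, 1.569, 0.175]
force: [0.6, 1.2, -0.0]
width: 0.3
clock: 71.3
eef_pos: [671.7, -76.4, 55.3]
tool_rot: [1.875, 1.569, 0.178]
force: [0.7, 0.2, -0.2]
width: 0.1
clock: 71.4
eef_pos: [671.8, -76.4, 52.2]
tool_rot: [1.826, 1.569, 0.13]
force: [0.1, 0.4, 0.0]
width: -0.3
```

```bash
python3 -m handwheel '-1 2 0 0 0 0 0';python3 -m handwheel '-1 2 0 0 0 0 0';python3 -m handwheel '-1 2 0 0 0 0 0'
```

```text
clock: 71.5
eef_pos: [671.8, -76.4, 50.0]
tool_rot: [1.839, 1.569, 0.142]
force: [-0.4, 0.0, -1.2]
width: 0.2
clock: 71.6
eef_pos: [671.9, -76.4, 49.7]
tool_rot: [1.915, 1.569, 0.218]
force: [-6.4, 0.9, 24.0]
width: 0.1
clock: 71.7
eef_pos: [671.8, -76.4, 49.8]
tool_rot: [1.98, 1.569, 0.283]
force: [-5.0, 1.5, 15.4]
width: 0.1
```

```bash
python3 -m handwheel '-1 -10 0 0 0 0 0;-1 -15 0 0 0 0 0;-1 0 0 21 0 0 0;-1 0 0 21 0 0 0;-1 0 0 21 0 0 0;-1 0 0 0 0 0 0;-1 0 0 0 0 0 0'; python3 -m handwheel '-1 10 0 2 0 0 0;-1 6 0 2 0 0 0;-1 0 0 0 0 0 0'
python3 - <<'E'
from h import *
move((663,-141,55),-1.692)
E
```

```text
clock: 72.4
eef_pos: [665.8, -141.6, 80.3]
tool_rot: [1.763, 1.564, 0.066]
force: [0.6, 0.7, 0.5]
width: -0.1
clock: 72.7
eef_pos: [665.6, -143.1, 62.6]
tool_rot: [2.027, 1.564, 0.333]
force: [-0.0, 0.1, -0.9]
width: 0.1
tcp [ 665.6 -143.1   62.6] d_tool [ 7.6 -2.8 -1.7] rotvec [-0.002 -0.003 -0.006] q7 -1.5
```

```bash
python3 -m handwheel '-1 4 -2 -1.7 0 0 -0.006;-1 4 0 0 0 0 0;-1 0 0 0 0 0 0'; python3 -m handwheel '-1 2 0 0 0 0 0';python3 -m handwheel '-1 2 0 0 0 0 0';python3 -m handwheel '-1 2 0 0 0 0 0'
```

```text
clock: 73.0
eef_pos: [663.4, -138.6, 52.9]
tool_rot: [-2.757, 1.566, 1.834]
force: [0.4, -0.4, 0.2]
width: 0.2
clock: 73.1
eef_pos: [663.8, -138.2, 51.0]
tool_rot: [-2.866, 1.566, 1.726]
force: [-0.3, -0.3, -0.5]
width: -0.1
clock: 73.2
eef_pos: [663.7, -138.2, 49.8]
tool_rot: [-2.805, 1.566, 1.787]
force: [-4.8, 1.2, 16.1]
width: -0.3
clock: 73.3
eef_pos: [663.7, -138.1, 49.8]
tool_rot: [-2.813, 1.566, 1.779]
force: [-5.1, 1.7, 19.2]
width: 0.2
```

All corners stop at 49.5–49.8, so the cover is level. I'll retreat, take a last look, and hand in.

```bash
python3 -m handwheel '-1 -10 0 0 0 0 0;-1 -30 0 0 0 0 0;-1 -40 0 0 0 0 0;-1 -40 0 0 0 0 0;-1 -40 0 0 0 0 0;-1 0 -40 0 0 0 0;-1 0 -40 0 0 0 0;-1 0 0 0 0 0 0'
python3 - <<'E'
from h import *
st()
i=get_image('side');cv2.imwrite('pics/s60.png',i)
i=get_image('scene');cv2.imwrite('pics/c60.png',i);crop(i,245,170,365,260,6,'pics/c60c.png')
cv2.imwrite('pics/w60.png',get_image('wrist'))
E
```

```text
clock: 74.1
eef_pos: [584.7, -129.9, 219.9]
tool_rot: [2.129, 1.564, 0.437]
force: [0.3, -0.2, 0.6]
width: 0.2
t 74.1 tcp [ 584.7 -129.9  219.9] F [ 0.3 -0.2  0.6] w 0.2 
 [[ 0.006  0.993 -0.121]
 [ 0.003 -0.121 -0.993]
 [-1.     0.006 -0.004]]
```

View pics/s60.png

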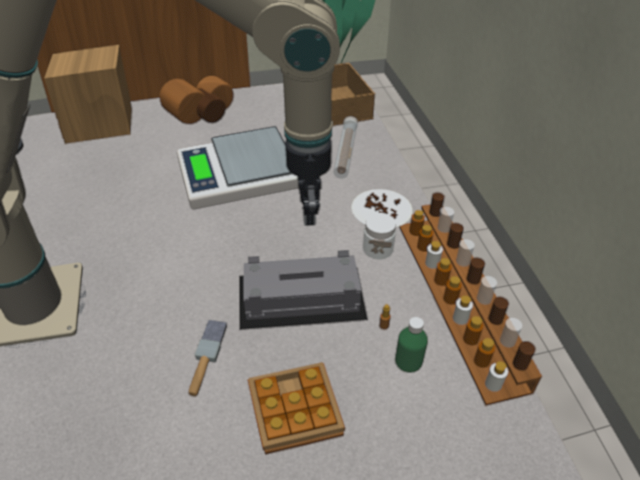

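View pics/c60.png

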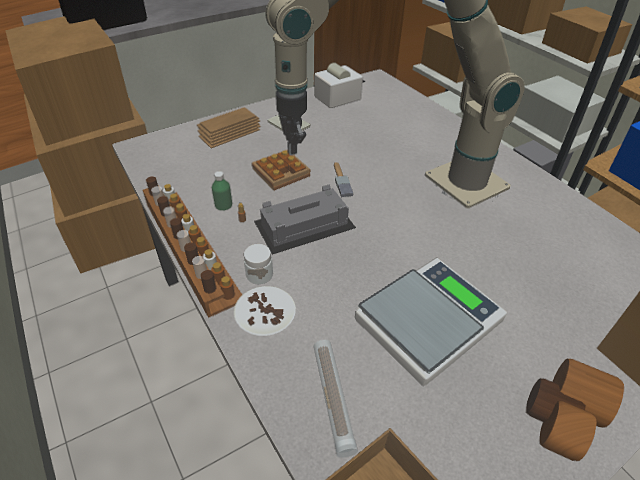

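View pics/w60.png

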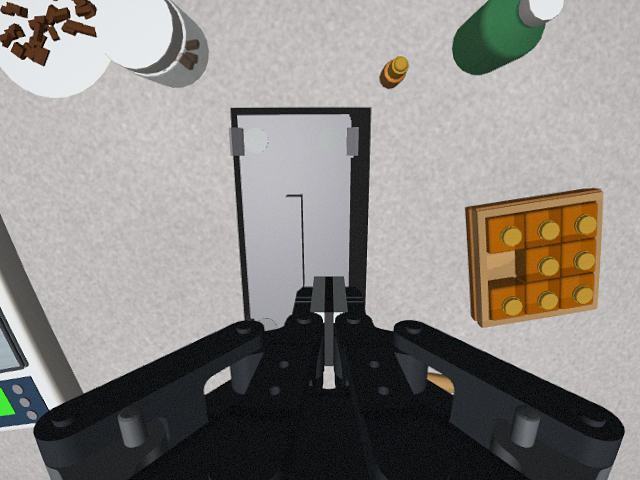

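The pictures show the case closed with all four clips over the plate. The eight other bottles are still in the crate, and the vial, jar and lotion bottle are upright.

Run:
```python
from cell import ctrl
print(ctrl.finish_job())
```

```text
the job is handed in; nothing more can be done
None
```

The order is packed and handed in at about 74 s. The tall-capped bottle stands in the short bay and all four incense bundles stand on the floor of the long bay. The cover is on and clipped at all four corners.

**Last checks:**
- Pressing all four corners, they stop at nearly the same height (tool reading 49.5–49.8 mm), so the cover sits level.
- The pictures show all four clip heads over the plate.
- The other eight bottles are still in the crate, the scale's pan is empty, and the vial, jar and lotion bottle are upright.

**What failed or disagreed:**
- **Fingertip position:** the first grasp at the bottle cap closed on nothing. The fingertips sit about 15–25 mm behind the tool origin, not 8 mm ahead as described, so I worked from pictures and contact after that.
- **Press force:** pressing the (-x, -y) corner peaked at about 75 N on the wrist with the fingertips on the plate. That is under the 120 N wrist limit.
- **The (-x, +y) clip:** it was already home when I reached that corner, so I did not see it click on its own press.

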